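# Put the pattern weights away in their fitted drawer

## Robot

A 6-joint arm with a two-finger parallel gripper is mounted at the origin on the work surface. World frame = base frame: x ahead of the robot, y to its left, z up, the work surface at z = 0. Lengths are in m, angles in rad, forces in N, time in s.
With the tool pointing down it reaches from about 0.35 to 0.925 m from the base axis. Payload 6.4 kg.
Tool frame: the origin (TCP) lies midway between the tips of the shut fingers; the grasp point (between the pads) lies 19 mm behind it; z points along the fingers, y is the direction in which the jaws open and shut (so a half turn about z gives the same grasp; the last joint's range is limited). The gripper opens to 94 mm and grips with 3 to 60 N. Pads are 16 mm wide; open, the fingers measure 119 mm over their backs; the gripper's body (75 mm by 177 mm) begins 78 mm behind the grasp point.
Start: joints at [-1.276, 0.245, 1.558, -0, 1.339, -0.174], TCP at [0.294, -0.58, 0.205] pointing down, gripper open.
Joint ranges: [-3.13, 3.13], [-1.02, 2.26], [0.13, 2.54], [-0.95, 4.09], [0.21, 2.88], [-2.74, 2.74]. Speed limits (rad/s): [2.57, 2.57, 3.14, 3.14, 3.14, 3.14].

## Interface

Orientations are given as a unit quaternion [x, y, z, w].
In Python, from rig import readout, cams, finish_job gives the robot as it stands.
- The arm moves only by the shell command python3 -m jog 'ROWS' [FORCE]. ROWS is JSON, a list of rows, each a list of 3 entries, a list of its own where there are three numbers: the turn, a rotation vector about the tool's x, y, z in degrees, then the shift along the tool's x, y, z in mm, then the closure, from 0 (fully open) to 1 (shut). A call has 1 to 20 rows; each row shifts and turns the pose as measured when the row begins, along the tool's axes as they then stand; what a row does not reach is not made up. A row lasts 1/8 s, in which the tool goes at most 62.5 mm and 10.7 degrees, less where a joint would pass 70% of its speed; a pose out of reach is approached as far as the arm can. A call is refused whole if a number of a shift passes 62.5 or a number of a turn 10.7, either way. A call with a gripper value outside its range is refused whole. The fingers move at their own pace and stop on an object; FORCE is the grip in N (left out, the last holds). Time passes only in rows, so rows that do not move let the fingers close. It gives the time, the measured TCP pose, the force and the opening at its end, in the units of the state.
- readout.observe(): the state, without advancing time (a new reading comes with each control period).
- cams.camera(name): name is "scene" or "top" or "wrist"; returns the picture (384x512x3 uint8, blue, green, red); there is no depth.
- cams.get_calibration(name): a dict with "intrinsics" (3x3 intrinsics, pixels), "T" (4x4, takes a point from camera to world coordinates). Camera axes: x right, y down, z forward; pixel columns grow to the right and rows downward; lengths in m; the calibration is good to about 2 mm. A picture is of the moment at which its call begins: read the wrist's pose just before it. get_calibration takes no time and is no camera call; for the wrist camera it gives the pose at the moment of the call.
- finish_job(): hands the job in, once; it reports no verdict.
The state is a dict: "t": time; "qpos": joint angles; "qd": joint speeds; "joint_torque": joint torques, N m; "tcp_pos": TCP position; "eef_rot": TCP orientation; "force": force on the tool from outside, world axes, zero at the start; "wrist_torque": the same for the moment, N m; "finger_gap": opening from 0.0 (shut) to 1.0 (fully open).
Only numpy, scipy, OpenCV 4.12 (cv2) and the standard library are available. Lean on these libraries where they do the work, as an engineer would, in place of code of your own. Each camera call takes 0.05 s, during which the arm holds its last target.

## Task

Cutting is done, so put the pattern weights away: pull the chest's drawer right out to its stop, turn each weight standing on the bench so that its flat side matches the flat of a free recess and set it down fully home in the drawer insert (any weight in any recess, one each), then push the drawer gently fully shut. Do not slam the drawer, and leave the maul, jar, bottle and tool pot where they stand.

Things in the scene. Friction and masses are not known exactly. Their poses are not given: they have to be found in the camera images.
- drawer (a joint): How far the drawer is out, in m: 0 shut, 0.200 at its stop; about 6 N of friction; stays where it is left; starts shut or a little ajar. Tray 260 wide, its sides top out 50 above the bench, the front panel (15 thick, 284 wide) 112. The grey-green insert has six D recesses: round wall of radius 34.5, cut off by a straight wall 23.5 from the centre on the drawer-front side; 14 deep, floor 22 above the bench.
- handle (a point): Middle of the drawer's brass bow handle: level bar 10 thick, 100 long, 45 before the drawer front, axis 95 above the bench; moves with the drawer. Axes: z up, own +x back into the chest (the drawer pulls out along -x), y along the bar. From here the recess floor centres lie at x 117 and 195, y 78, 0 and -78, z -73. The fixed dark chest is 250 deep, 290 wide, 126 high.
- weight0: Pattern weight, 0.5 to 0.75 kg: brown leather-covered D-shaped body, radius 32, 34 high, foot bevelled, one side planed flat 21 from the axis and edged with a brass strip. On top, on the axis, a brass knob 26 across, straight from 48 to 66 above the underside, top at 68, neck below. Origin: on the axis at the underside; z up, own +x out through the flat. Stands on the bench, turned at random. May be absent.
- weight1: Another pattern weight like weight0 (may be absent).
- weight2: Another pattern weight like weight0 (may be absent).
- weight3: Another pattern weight like weight0 (may be absent).
- weight4: Another pattern weight like weight0 (may be absent).
- weight5: Another pattern weight like weight0 (may be absent).
- maul: Bystander: white-headed maul standing on its head, 68 across, 205 high. Origin: centre of underside.
- jar: Bystander: amber jar, 66 across, 75 high. Origin: centre of underside.
- glue: Bystander: white bottle with a red cap, 60 across, 160 high. Origin: centre of underside.
- toolpot: Bystander: dark leather pot of tools, 72 across, about 165 high. Origin: centre of underside.
Not all that is in view belongs to the job. Leave any purple look-alike of the weight2 alone. What is shaped like the weight3 but purple is not meant.

How it is judged:
On the way, in this order (a step that is already met when the one before it is completed fails the run):
1. the drawer is pulled out to its stop (value of joint drawer above 0.193 m), for 0.2 s.
2. with the drawer out, every weight on the bench is down in a recess, flat to flat (value of joint drawer above 0.12 m and angle between each of weight0, weight1, weight2, weight3, weight4, weight5's own z axis and vertical below 0.08 rad and angle between the x axis of each of weight0, weight1, weight2, weight3, weight4, weight5 and the x axis of handle, either way round below 0.2 rad and z of weight0 in the frame of handle between -0.078 and -0.068 m and (x of weight0 in the frame of handle between 0.112 and 0.122 m or x of weight0 in the frame of handle between 0.19 and 0.2 m) and (y of weight0 in the frame of handle between 0.073 and 0.083 m or y of weight0 in the frame of handle between -0.005 and 0.005 m or y of weight0 in the frame of handle between -0.083 and -0.073 m) and z of weight1 in the frame of handle between -0.078 and -0.068 m and (x of weight1 in the frame of handle between 0.112 and 0.122 m or x of weight1 in the frame of handle between 0.19 and 0.2 m) and (y of weight1 in the frame of handle between 0.073 and 0.083 m or y of weight1 in the frame of handle between -0.005 and 0.005 m or y of weight1 in the frame of handle between -0.083 and -0.073 m) and z of weight2 in the frame of handle between -0.078 and -0.068 m and (x of weight2 in the frame of handle between 0.112 and 0.122 m or x of weight2 in the frame of handle between 0.19 and 0.2 m) and (y of weight2 in the frame of handle between 0.073 and 0.083 m or y of weight2 in the frame of handle between -0.005 and 0.005 m or y of weight2 in the frame of handle between -0.083 and -0.073 m) and z of weight3 in the frame of handle between -0.078 and -0.068 m and (x of weight3 in the frame of handle between 0.112 and 0.122 m or x of weight3 in the frame of handle between 0.19 and 0.2 m) and (y of weight3 in the frame of handle between 0.073 and 0.083 m or y of weight3 in the frame of handle between -0.005 and 0.005 m or y of weight3 in the frame of handle between -0.083 and -0.073 m) and z of weight4 in the frame of handle between -0.078 and -0.068 m and (x of weight4 in the frame of handle between 0.112 and 0.122 m or x of weight4 in the frame of handle between 0.19 and 0.2 m) and (y of weight4 in the frame of handle between 0.073 and 0.083 m or y of weight4 in the frame of handle between -0.005 and 0.005 m or y of weight4 in the frame of handle between -0.083 and -0.073 m) and z of weight5 in the frame of handle between -0.078 and -0.068 m and (x of weight5 in the frame of handle between 0.112 and 0.122 m or x of weight5 in the frame of handle between 0.19 and 0.2 m) and (y of weight5 in the frame of handle between 0.073 and 0.083 m or y of weight5 in the frame of handle between -0.005 and 0.005 m or y of weight5 in the frame of handle between -0.083 and -0.073 m)), for 0.2 s.
At the end, for the whole second after the job is handed in: The drawer is shut to within 6 mm, and every weight that was on the bench sits upright (within 4.5 degrees) on the floor of a recess, its underside centre within 5 mm of the recess's floor centre in each direction and its flat parallel to the recess's straight wall within 11 degrees, at rest (value of joint drawer below 0.006 m and angle between each of weight0, weight1, weight2, weight3, weight4, weight5's own z axis and vertical below 0.08 rad and angle between the x axis of each of weight0, weight1, weight2, weight3, weight4, weight5 and the x axis of handle, either way round below 0.2 rad and z of weight0 in the frame of handle between -0.078 and -0.068 m and (x of weight0 in the frame of handle between 0.112 and 0.122 m or x of weight0 in the frame of handle between 0.19 and 0.2 m) and (y of weight0 in the frame of handle between 0.073 and 0.083 m or y of weight0 in the frame of handle between -0.005 and 0.005 m or y of weight0 in the frame of handle between -0.083 and -0.073 m) and z of weight1 in the frame of handle between -0.078 and -0.068 m and (x of weight1 in the frame of handle between 0.112 and 0.122 m or x of weight1 in the frame of handle between 0.19 and 0.2 m) and (y of weight1 in the frame of handle between 0.073 and 0.083 m or y of weight1 in the frame of handle between -0.005 and 0.005 m or y of weight1 in the frame of handle between -0.083 and -0.073 m) and z of weight2 in the frame of handle between -0.078 and -0.068 m and (x of weight2 in the frame of handle between 0.112 and 0.122 m or x of weight2 in the frame of handle between 0.19 and 0.2 m) and (y of weight2 in the frame of handle between 0.073 and 0.083 m or y of weight2 in the frame of handle between -0.005 and 0.005 m or y of weight2 in the frame of handle between -0.083 and -0.073 m) and z of weight3 in the frame of handle between -0.078 and -0.068 m and (x of weight3 in the frame of handle between 0.112 and 0.122 m or x of weight3 in the frame of handle between 0.19 and 0.2 m) and (y of weight3 in the frame of handle between 0.073 and 0.083 m or y of weight3 in the frame of handle between -0.005 and 0.005 m or y of weight3 in the frame of handle between -0.083 and -0.073 m) and z of weight4 in the frame of handle between -0.078 and -0.068 m and (x of weight4 in the frame of handle between 0.112 and 0.122 m or x of weight4 in the frame of handle between 0.19 and 0.2 m) and (y of weight4 in the frame of handle between 0.073 and 0.083 m or y of weight4 in the frame of handle between -0.005 and 0.005 m or y of weight4 in the frame of handle between -0.083 and -0.073 m) and z of weight5 in the frame of handle between -0.078 and -0.068 m and (x of weight5 in the frame of handle between 0.112 and 0.122 m or x of weight5 in the frame of handle between 0.19 and 0.2 m) and (y of weight5 in the frame of handle between 0.073 and 0.083 m or y of weight5 in the frame of handle between -0.005 and 0.005 m or y of weight5 in the frame of handle between -0.083 and -0.073 m) and linear speed of each of weight0, weight1, weight2, weight3, weight4, weight5 below 0.02 m/s); the robot touches nothing.
It fails at once if the drawer is slammed (moving inwards faster than 0.6 m/s) (velocity of joint drawer below -0.6 m/s).
It fails at once if the maul is shifted more than 30 mm or knocked over (distance of maul from where it was at the start of the episode above 0.03 m or angle between maul's own z axis and vertical above 0.5 rad).
It fails at once if the jar is shifted more than 30 mm or knocked over (distance of jar from where it was at the start of the episode above 0.03 m or angle between jar's own z axis and vertical above 0.5 rad).
It fails at once if the glue bottle is shifted more than 30 mm or knocked over (distance of glue from where it was at the start of the episode above 0.03 m or angle between glue's own z axis and vertical above 0.5 rad).
It fails at once if the tool pot is shifted more than 30 mm or knocked over (distance of toolpot from where it was at the start of the episode above 0.03 m or angle between toolpot's own z axis and vertical above 0.5 rad).
Of weight0, weight1, weight2, weight3, weight4, weight5 only 4 to 6 are there at a start; the rules pass over those that are not, and their reading is None.
At some moment in a run one of weight0, weight1, weight2, weight3, weight4, weight5 may be knocked a few centimetres aside while the robot is not near it.
Once in a run the grip may slacken for a moment while it holds something.
It also fails if it takes over 210 s, if anything falls off the work surface, if the arm or the gripper's body presses on something with over 40 N, if the wrist force passes 120 N, or if a joint passes its speed limit or range.

## Working session

There is one attempt and no reset: what is moved stays moved. The work goes in short steps, Python scripts to look and compute and a shell command to move; the robot and the scene stay as the last step left them, time stands still between calls to the robot, and variables do not carry over. Pictures are saved under pics/ and viewed, and the job is handed in when it is done.

```bash
ls; mkdir -p pics
python3 - <<'E'
from rig import readout, cams
import cv2
s=readout.observe(); print(s)
for n in ["scene","top","wrist"]:
    im=cams.camera(n); cv2.imwrite(f"pics/{n}0.png",im)
    c=cams.get_calibration(n); print(n,c["intrinsics"],c["T"])
E
```

```text
pics
{'t': 0.0, 'qpos': array([-1.27607873e+00,  2.45827476e-01,  1.55900857e+00, -2.18147816e-05,
        1.33866887e+00, -1.74105442e-01]), 'qd': array([ 0.00063664, -0.00242598, -0.00113244, -0.00045659, -0.00058935,
        0.00042159]), 'joint_torque': array([ 8.73955178e-04, -4.15833771e+01, -3.14599586e+01,  6.85048127e-02,
        3.31662758e-02, -1.32432215e-04]), 'tcp_pos': array([ 0.29351436, -0.57928671,  0.20433971]), 'eef_rot': array([ 9.72650167e-01,  2.32272982e-01, -6.82187828e-05, -9.53754401e-04]), 'force': array([-0.38168864, -0.14527003, -0.44532794]), 'wrist_torque': array([ 0.05520884, -0.0375574 ,  0.00184747]), 'finger_gap': 1.0006138580192119}
scene [[444.64930857   0.         255.40855217]
 [  0.         444.64930857 188.2801819 ]
 [  0.           0.           1.        ]] [[ 0.62263628  0.54237857 -0.56404747  1.42977845]
 [ 0.78248247 -0.43774496  0.4428324  -0.64256047]
 [-0.00672613 -0.71708077 -0.69695762  1.22459785]
 [ 0.          0.          0.          1.        ]]
top [[440.17605579   0.         254.9001564 ]
 [  0.         440.17605579 195.36889069]
 [  0.           0.           1.        ]] [[-9.41449742e-03 -9.89828706e-01  1.41952459e-01  2.99993740e-01]
 [-9.99953884e-01  9.58841740e-03  5.41220092e-04  7.91294314e-02]
 [-1.89681461e-03 -1.41940817e-01 -9.89873329e-01  1.50549054e+00]
 [ 0.00000000e+00  0.00000000e+00  0.00000000e+00  1.00000000e+00]]
wrist [[313.64970989   0.         254.91579571]
 [  0.         313.64970989 185.99925475]
 [  0.           0.           1.        ]] [[ 0.45147721 -0.86356342 -0.22455858  0.35917007]
 [-0.89228067 -0.43747455 -0.11158502 -0.54771882]
 [-0.00187792  0.25074737 -0.96805074  0.38442969]
 [ 0.          0.          0.          1.        ]]
```

View pics/scene0.png

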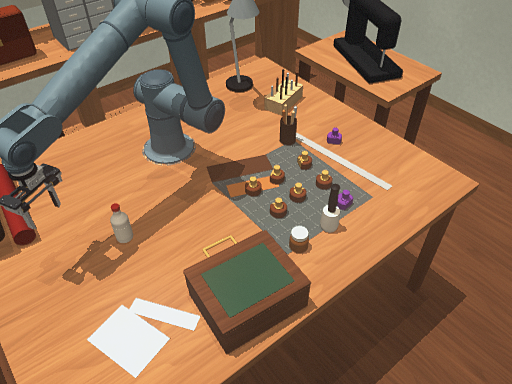

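View pics/top0.png

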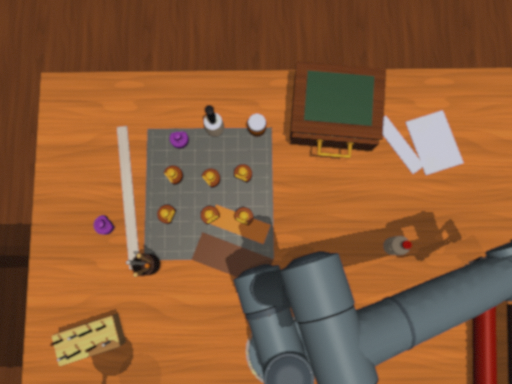

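View pics/wrist0.png

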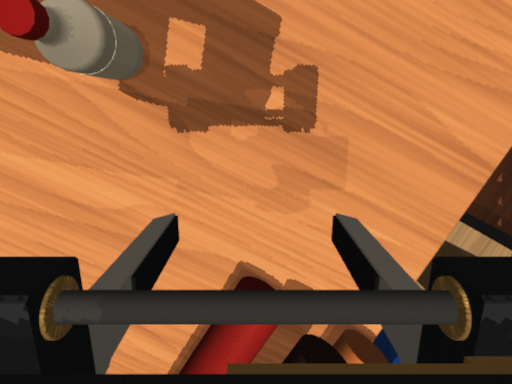

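The top view shows six brown weights in a 3×2 pattern near (173,175), (210,177), (243,173), (166,213), (210,214) and (244,216). The purple look-alikes are at (179,139) and (103,225). The brass handle is at (332,150), and the maul, jar, bottle and tool pot are at (213,118), (257,124), (395,245) and (145,262).

```bash
cat > h.py <<'E'
import numpy as np, cv2
from rig import readout, cams
from scipy.spatial.transform import Rotation as R
def ray(c,uv):
    K,T=np.array(c["intrinsics"]),np.array(c["T"])
    d=T[:3,:3]@np.linalg.solve(K,[uv[0],uv[1],1.]); return T[:3,3],d
def onz(c,uv,z):
    o,d=ray(c,uv); return o+d*(z-o[2])/d[2]
def tri(*rs):
    A=np.zeros((3,3));b=np.zeros(3)
    for o,d in rs:
        d=d/np.linalg.norm(d);P=np.eye(3)-np.outer(d,d);A+=P;b+=P@o
    p=np.linalg.solve(A,b)
    return p,[np.linalg.norm((np.eye(3)-np.outer(d,d)/(d@d))@(p-o)) for o,d in rs]
def proj(c,p):
    K,T=np.array(c["intrinsics"]),np.array(c["T"]); q=K@(T[:3,:3].T@(np.asarray(p)-T[:3,3])); return q[:2]/q[2]
def blobs(im,lo,hi,amin=10):
    m=cv2.inRange(cv2.cvtColor(im,cv2.COLOR_BGR2HSV),np.array(lo),np.array(hi))
    n,l,s,c=cv2.connectedComponentsWithStats(m)
    return m,[(c[i].round(1).tolist(),s[i].tolist()) for i in range(1,n) if s[i,4]>=amin]
def show(im,name,box=None,k=1):
    if box: u,v,w,h=box; im=im[v:v+h,u:u+w]
    cv2.imwrite(f"pics/{name}.png",cv2.resize(im,None,fx=k,fy=k,interpolation=cv2.INTER_CUBIC))
def plan(p,yaw=None):
    """p target tcp, yaw (deg) world angle of tool y axis mod 180; prints turn & shift in tool axes"""
    s=readout.observe(); r=R.from_quat(s["eef_rot"]); M=r.as_matrix()
    print("tcp",(s["tcp_pos"]*1000).round(1),"toolx yaw",np.degrees(np.arctan2(M[1,0],M[0,0])).round(1),"tooly yaw",np.degrees(np.arctan2(M[1,1],M[0,1])).round(1),"q6",s["qpos"][5].round(2),"gap",s["finger_gap"].round(3),"t",s["t"])
    print("F",s["force"].round(1))
    # tilt error rotvec (tool axes) to make z straight down
    zt=r.inv().apply([0,0,-1]); print("tilt fix deg",np.degrees(np.cross([0,0,1],zt)).round(2))
    if p is not None: print("shift tool mm",(M.T@((np.asarray(p)-s["tcp_pos"])*1000)).round(1))
    if yaw is not None:
        cur=np.degrees(np.arctan2(M[1,1],M[0,1])); d=(yaw-cur+90)%180-90
        print("turn about tool z (deg)",-d.round(1),"or",(-d+180*np.sign(d)).round(1))
E
python3 - <<'E'
from h import *
im=cv2.imread("pics/top0.png"); sc=cv2.imread("pics/scene0.png")
show(im,"topz",(130,50,280,190),2.8); show(sc,"scz",(170,130,220,150),3.5)
m,b=blobs(im,(20,120,120),(35,255,255)); [print(x) for x in b]
m,b=blobs(sc,(20,120,120),(35,255,255)); [print(x) for x in b]
E
```

```text
([319.5, 143.6], [319, 141, 2, 7, 12])
([324.0, 154.0], [320, 153, 10, 3, 22])
([335.8, 155.1], [332, 154, 9, 3, 21])
([346.9, 155.6], [344, 155, 6, 2, 10])
([241.5, 174.1], [235, 168, 11, 13, 73])
([170.7, 174.1], [166, 170, 10, 11, 62])
([208.4, 177.8], [203, 173, 11, 12, 73])
([167.5, 214.1], [162, 210, 13, 11, 78])
([210.3, 216.3], [206, 211, 12, 12, 77])
([242.3, 217.4], [237, 212, 10, 11, 67])
([85.2, 338.7], [54, 317, 64, 48, 1029])
([55.2, 338.0], [52, 335, 8, 7, 32])
([304.2, 152.3], [302, 151, 6, 3, 12])
([276.6, 166.7], [274, 165, 6, 4, 16])
([273.3, 173.2], [271, 171, 6, 5, 13])
([324.8, 171.9], [322, 170, 6, 4, 17])
([252.5, 178.5], [250, 177, 6, 4, 20])
([298.1, 184.6], [296, 183, 5, 4, 17])
([278.3, 199.6], [276, 198, 6, 4, 20])
([217.5, 244.1], [203, 236, 34, 21, 63])
```

```bash
ls pics
```

```text
scene0.png
scz.png
top0.png
topz.png
wrist0.png
```

View pics/topz.png

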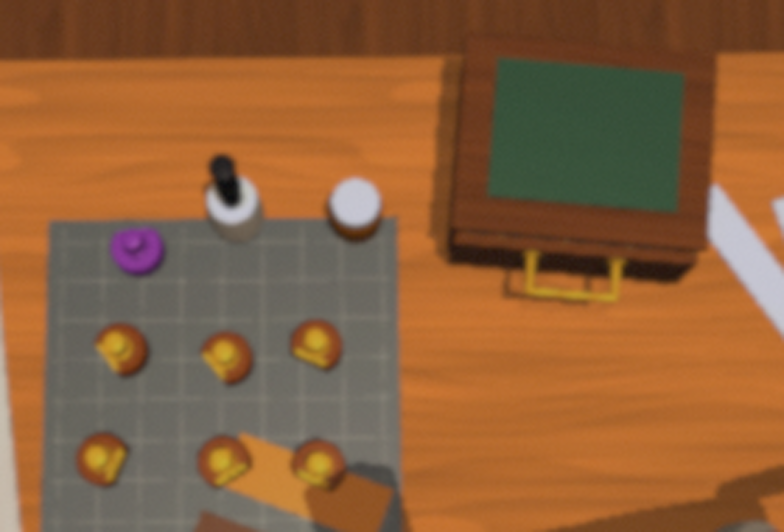

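View pics/scz.png

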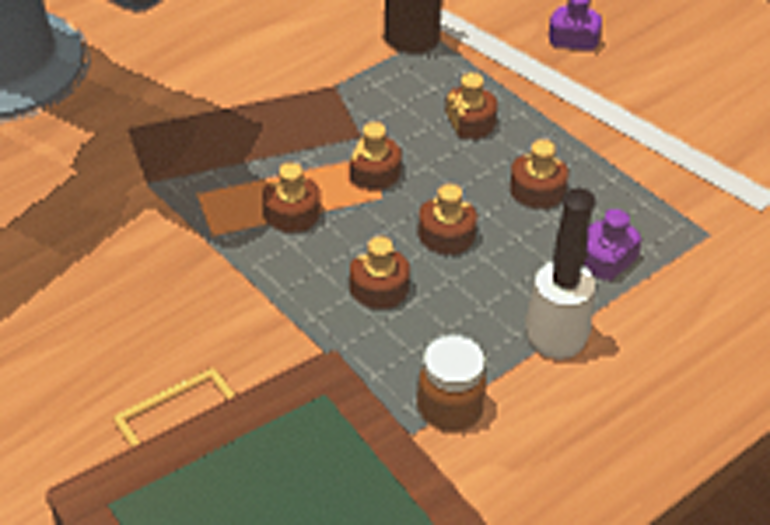

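The zoomed top view shows the brass strip on each weight's flat and the bow handle's bar running from (318,155) to (351,157). The zoomed scene view has the bar from (204,249) to (231,237). I'll triangulate both.

Run:
```python
from h import *
ct=cams.get_calibration("top"); cs=cams.get_calibration("scene")
a,e=tri(ray(ct,(318.5,154.6)),ray(cs,(230.6,237.1)));print(a,e)
b,e=tri(ray(ct,(350.7,156.8)),ray(cs,(203.7,249.1)));print(b,e)
h=(a+b)/2;d=a-b;print("mid",h,"bar yaw",np.degrees(np.arctan2(d[1],d[0])),np.linalg.norm(d))
for uv in [(319,154.6),(350.3,156.8)]: print(onz(ct,uv,.095))
# knob tops: scene blobs are the top+side; match
kt=[(241.5,174.1),(170.7,174.1),(208.4,177.8),(167.5,214.1),(210.3,216.3),(242.3,217.4)]
ks=[(304.2,152.3),(276.6,166.7),(324.8,171.9),(252.5,178.5),(298.1,184.6),(278.3,199.6)]
for k in ks:
    best=min(((tri(ray(ct,t),ray(cs,k)),t) for t in kt),key=lambda q:max(q[0][1]))
    print(k,best[1],best[0][0].round(4),np.round(best[0][1],4))
for n,t in dict(maul=(213,123),jar=(257,128),glue=(400,246),pot=(145,264)).items(): print(n,onz(ct,t,0.05))
for t in kt: print(t,np.linalg.norm(onz(ct,t,.06)[:2]))
plan(h)
```

```text
[ 0.63808524 -0.12938782  0.0878101 ] [np.float64(0.0019464026896042833), np.float64(0.0019464026896042733)]
[ 0.62872524 -0.23129961  0.0964428 ] [np.float64(0.004187474316093826), np.float64(0.004187474316093898)]
mid [ 0.63340524 -0.18034371  0.09212645] bar yaw 84.75244342189589 0.1027041646752863
[ 0.63530389 -0.13159652  0.095     ]
[ 0.62691272 -0.23390994  0.095     ]
(304.2, 152.3) (167.5, 214.1) [0.4506 0.3726 0.0667] [0.0061 0.0061]
(276.6, 166.7) (210.3, 216.3) [0.4424 0.2324 0.0612] [0.006 0.006]
(324.8, 171.9) (170.7, 174.1) [0.5837 0.3631 0.059 ] [0.0028 0.0028]
(252.5, 178.5) (242.3, 217.4) [0.4352 0.1231 0.0573] [0.0011 0.0011]
(298.1, 184.6) (208.4, 177.8) [0.5698 0.2365 0.0565] [0.0019 0.0019]
(278.3, 199.6) (210.3, 216.3) [ 0.456   0.2455 -0.1206] [0.0008 0.0008]
maul [0.76025514 0.22093462 0.05      ]
jar [0.74108063 0.0705655  0.05      ]
glue [ 0.33612614 -0.3950079   0.05      ]
pot [0.28556371 0.44129725 0.05      ]
(241.5, 174.1) 0.5926170222383991
(170.7, 174.1) 0.6845060955717673
(208.4, 177.8) 0.6145327860325276
(167.5, 214.1) 0.5800076037790098
(210.3, 216.3) 0.49449294155069173
(242.3, 217.4) 0.4512139011453495Traceback (most recent call last):
  File "<stdin>", line 15, in <module>
  File "h.py", line 27, in plan
    print("tcp",(s["tcp_pos"]*1000).round(1),"toolx yaw",np.degrees(np.arctan2(M[1,0],M[0,0])).round(1),"tooly yaw",np.degrees(np.arctan2(M[1,1],M[0,1])).round(1),"q6",s["qpos"][5].round(2),"gap",s["finger_gap"].round(3),"t",s["t"])
                                                                                                                                                                                                    ^^^^^^^^^^^^^^^^^^^^^
AttributeError: 'float' object has no attribute 'round'
```

```bash
sed -i 's/s\["finger_gap"\].round(3)/round(float(s["finger_gap"]),3)/; s/s\["qpos"\]\[5\].round(2)/s["qpos"].round(2)/' h.py
python3 - <<'E'
from h import *
plan([.632,-.181,.205],-4.9)
E
```

```text
tcp [ 293.5 -579.4  204.6] toolx yaw 26.9 tooly yaw -63.1 q6 [-1.28  0.25  1.56 -0.    1.34 -0.17] gap 1.001 t 0.15
F [-0.   0.4 -0.6]
tilt fix deg [-0.08 -0.01  0.  ]
shift tool mm [ 482.  -202.5    0. ]
turn about tool z (deg) -58.2 or 121.8
```

```bash
python3 -m jog '[[[0,0,0],[48,-20,0],0],[[0,0,0],[48,-20,0],0],[[0,0,0],[48,-20,0],0],[[0,0,0],[48,-20,0],0],[[0,0,0],[48,-20,0],0],[[0,0,0],[48,-20,0],0],[[0,0,0],[48,-20,0],0],[[0,0,0],[48,-20,0],0],[[0,0,-9.7],[0,0,0],0.5],[[0,0,-9.7],[0,0,0],0.55],[[0,0,-9.7],[0,0,0],0.55],[[0,0,-9.7],[0,0,0],0.55],[[0,0,-9.7],[0,0,0],0.55],[[0,0,-9.7],[0,0,0],0.55]]' 30
python3 - <<'E'
from h import *
plan([.632,-.181,.205],-4.9)
show(cams.camera("wrist"),"w1")
E
```

```text
t: 1.9
tcp_pos: [0.5705, -0.2504, 0.1996]
eef_rot: [0.726, 0.688, 0.0, -0.005]
force: [-0.7, 0.8, -0.0]
finger_gap: 0.451
tcp [ 570.5 -250.4  199.6] toolx yaw 87.0 tooly yaw -3.0 q6 [-0.6   0.19  1.63  0.    1.33 -0.54] gap 0.451 t 1.9
F [-0.7  0.8 -0. ]
tilt fix deg [-0.37 -0.38  0.  ]
shift tool mm [72.6 57.7 -5.3]
turn about tool z (deg) 1.9 or -178.1
```

View pics/w1.png

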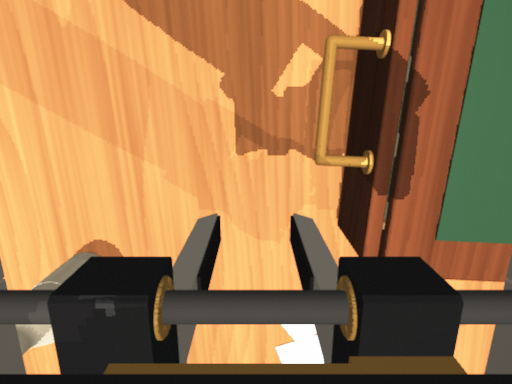

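The wrist view shows the handle bar from (332,42) to (321,158), with the drawer front at the right.

```bash
python3 - <<'E'
from h import *
c=cams.get_calibration("wrist")
a=onz(c,(332,42),.095);b=onz(c,(321,158),.095);print(a,b,(a+b)/2,np.linalg.norm(a-b),np.degrees(np.arctan2(*(a-b)[1::-1])))
np.save("w1.npy",np.array([*ray(c,(332,42)),*ray(c,(321,158))]))
E
python3 -m jog '[[[0,0,0],[15,30,0],0.55],[[0,0,0],[15,28,0],0.55],[[0,0,0],[0,0,0],0.55]]'
python3 - <<'E'
from h import *
show(cams.camera("wrist"),"w2")
E
```

```text
[ 0.64101327 -0.13027245  0.095     ] [ 0.63198202 -0.22799824  0.095     ] [ 0.63649765 -0.17913534  0.095     ] 0.09814221171849646 84.72005355193484
t: 2.33
tcp_pos: [0.6306, -0.2229, 0.1984]
eef_rot: [0.727, 0.687, -0.0, -0.005]
force: [-1.2, -0.2, -0.4]
finger_gap: 0.452
```

View pics/w2.png

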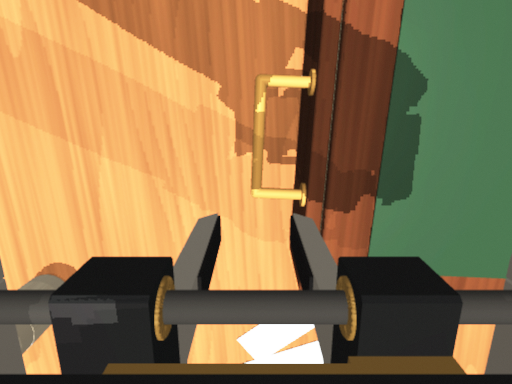

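The bar now runs from (263,80) to (257,191).

Run:
```python
from h import *
c=cams.get_calibration("wrist"); w=np.load("w1.npy")
A,e=tri((w[0],w[1]),ray(c,(263,80)));B,f=tri((w[2],w[3]),ray(c,(257,191)));print(A,e,B,f)
a=onz(c,(263,80),.095);b=onz(c,(257,191),.095);m=(a+b)/2;print(a,b,m,np.degrees(np.arctan2(*(a-b)[1::-1])))
plan([m[0],m[1],.095-.019],-5.2)
```

```text
[ 0.64174379 -0.13016357  0.09245302] [np.float64(0.0003643371359786359), np.float64(0.0003643371359786305)] [ 0.63110221 -0.22738617  0.10005024] [np.float64(0.00026192968230249564), np.float64(0.00026192968230245926)]
[ 0.64184231 -0.13069574  0.095     ] [ 0.63112097 -0.22898797  0.095     ] [ 0.63648164 -0.17984185  0.095     ] 83.77500467068451
tcp [ 629.8 -223.4  198.3] toolx yaw 86.7 tooly yaw -3.3 q6 [-0.51  0.3   1.51  0.    1.35 -0.45] gap 0.448 t 2.375
F [-1.   0.2  0.4]
tilt fix deg [-0.51 -0.41  0.  ]
shift tool mm [ 43.    5.3 122.5]
turn about tool z (deg) 1.9 or -178.1
```

```bash
python3 -m jog '[[[0,0,2],[43,6,0],0.55],[[-0.5,-0.4,0],[0,0,20],0.55],[[0,0,0],[0,0,30],0.55],[[0,0,0],[0,0,25],0.55],[[0,0,0],[0,0,20],0.55]]'
python3 - <<'E'
from h import *
plan([.6365,-.1798,.095-.019],-5.5)
show(cams.camera("wrist"),"w3")
E
```

```text
t: 3.0
tcp_pos: [0.6358, -0.183, 0.1033]
eef_rot: [0.743, 0.67, -0.0, 0.002]
force: [1.4, 0.8, -0.3]
finger_gap: 0.448
tcp [ 635.8 -183.   103.3] toolx yaw 84.1 tooly yaw -5.9 q6 [-0.45  0.37  1.6  -0.    1.17 -0.35] gap 0.448 t 3.0
F [ 1.4  0.8 -0.3]
tilt fix deg [ 0.14  0.16 -0.  ]
shift tool mm [ 3.3  0.3 27.3]
turn about tool z (deg) -0.4 or 179.6
```

View pics/w3.png

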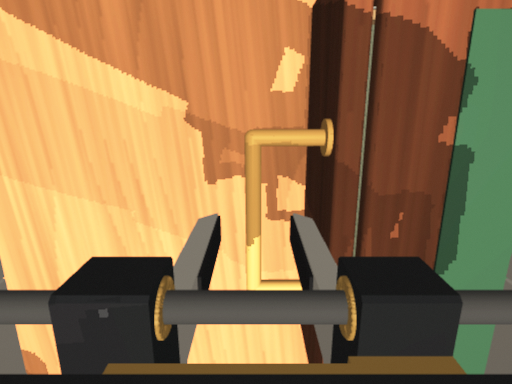

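The bar (column 253) lies centred between the two fingers. I'll go down and grip it.

```bash
python3 -m jog '[[[0,0,0],[3,0,14],0.55],[[0,0,0],[0,0,13],0.55],[[0,0,0],[0,0,2],0.55],[[0,0,0],[0,0,0],1],[[0,0,0],[0,0,0],1],[[0,0,0],[0,0,0],1],[[0,0,0],[0,0,0],1]]' 40
python3 - <<'E'
from h import *
plan([.6365-.21*np.cos(np.radians(5.5)),-.1798+.21*np.sin(np.radians(5.5)),.095-.019],-5.5)
E
```

```text
t: 3.92
tcp_pos: [0.6352, -0.1803, 0.0717]
eef_rot: [0.743, 0.669, -0.001, 0.001]
force: [-2.2, -0.4, -1.4]
finger_gap: 0.095
tcp [ 635.2 -180.3   71.7] toolx yaw 84.0 tooly yaw -6.0 q6 [-0.45  0.41  1.61 -0.    1.12 -0.34] gap 0.095 t 3.925
F [-2.2 -0.4 -1.4]
tilt fix deg [ 0.03  0.15 -0.  ]
shift tool mm [  -1.2 -208.8   -4.4]
turn about tool z (deg) -0.5 or 179.5
```

```bash
python3 -m jog '[[[0,0,0],[0,-8,0],1],[[0,0,0],[0,-16,0],1],[[0,0,0],[0,-20,0],1],[[0,0,0],[0,-20,0],1],[[0,0,0],[0,-20,0],1],[[0,0,0],[0,-20,0],1],[[0,0,0],[0,-20,0],1],[[0,0,0],[0,-20,0],1],[[0,0,0],[0,-15,0],1],[[0,0,0],[0,-10,0],1]]' 40
python3 - <<'E'
from h import *
plan([.6365-.21*np.cos(np.radians(5.5)),-.1798+.21*np.sin(np.radians(5.5)),.095-.019],-5.5)
E
```

```text
t: 5.18
tcp_pos: [0.4796, -0.1649, 0.0717]
eef_rot: [0.744, 0.668, 0.014, 0.023]
force: [6.7, -0.7, -5.1]
finger_gap: 0.094
tcp [ 479.6 -164.9   71.7] toolx yaw 83.8 tooly yaw -6.2 q6 [-0.56  0.05  2.05  0.02  1.   -0.46] gap 0.094 t 5.175
F [ 6.7 -0.7 -5.1]
tilt fix deg [ 2.99  0.53 -0.  ]
shift tool mm [ -0.5 -52.1  -7. ]
turn about tool z (deg) -0.7 or 179.3
```

```bash
python3 -m jog '[[[1,0,0],[0,-10,0],1],[[1,0,0],[0,-10,0],1],[[1,0,0],[0,-8,0],1],[[0,0,0],[0,-8,0],1],[[0,0,0],[0,-6,0],1],[[0,0,0],[0,-6,0],1]]' 40
python3 - <<'E'
from h import *
plan([.6365-.21*np.cos(np.radians(5.5)),-.1798+.21*np.sin(np.radians(5.5)),.095-.019],-5.5)
E
```

```text
t: 5.92
tcp_pos: [0.4413, -0.1612, 0.0718]
eef_rot: [0.746, 0.666, 0.007, 0.017]
force: [33.7, -2.4, -29.1]
finger_gap: 0.095
tcp [ 441.3 -161.2   71.8] toolx yaw 83.5 tooly yaw -6.4 q6 [-0.6  -0.03  2.13  0.01  1.01 -0.49] gap 0.095 t 5.925
F [ 33.7  -2.4 -29.1]
tilt fix deg [ 1.99  0.74 -0.  ]
shift tool mm [ -0.1 -13.7  -4.6]
turn about tool z (deg) -0.9 or 179.1
```

```bash
python3 -m jog '[[[0,0,0],[0,-2,0],1],[[0,0,0],[0,-2,1],1],[[0,0,0],[0,0,0],1],[[0,0,0],[0,0,0],0.55],[[0,0,0],[0,0,0],0.55],[[0,0,0],[0,0,0],0.55]]' 40
python3 - <<'E'
from h import *
plan([.6365-.21*np.cos(np.radians(5.5)),-.1798+.21*np.sin(np.radians(5.5)),.095-.019],-5.5)
show(cams.camera("wrist"),"w4")
E
```

```text
t: 6.68
tcp_pos: [0.4415, -0.1613, 0.072]
eef_rot: [0.746, 0.665, 0.011, 0.023]
force: [-1.2, 0.4, 0.3]
finger_gap: 0.377
tcp [ 441.5 -161.3   72. ] toolx yaw 83.4 tooly yaw -6.5 q6 [-0.6  -0.04  2.14  0.01  1.   -0.49] gap 0.377 t 6.675
F [-1.2  0.4  0.3]
tilt fix deg [ 2.8   0.81 -0.  ]
shift tool mm [ -0.  -13.9  -4.7]
turn about tool z (deg) -1.0 or 179.0
```

View pics/w4.png

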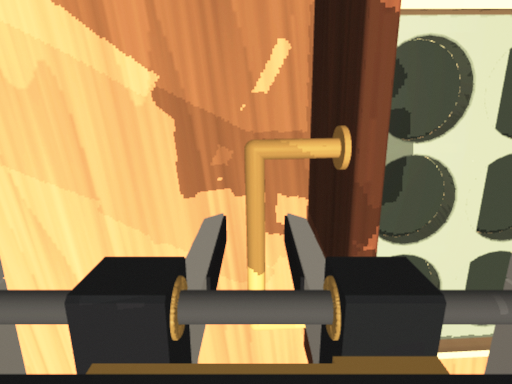

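The drawer is out and the insert's D recesses can be seen at right. I'll lift, level the tool and look at the insert.

```bash
python3 -m jog '[[[0,0,0],[0,0,-20],0.55],[[1.4,0.4,0],[0,0,-50],0.4],[[1.4,0.4,0],[0,0,-50],0],[[0,0,0],[0,20,-30],0],[[0,0,0],[0,50,0],0],[[0,0,0],[0,30,0],0],[[0,0,0],[0,0,0],0]]' 40
python3 - <<'E'
from h import *
plan(None)
show(cams.camera("wrist"),"w5"); show(cams.camera("top"),"top5",(130,50,280,220),2.8)
E
```

```text
t: 7.6
tcp_pos: [0.5383, -0.1711, 0.2267]
eef_rot: [0.747, 0.665, -0.001, -0.001]
force: [0.1, -0.2, -0.4]
finger_gap: 0.995
tcp [ 538.3 -171.1  226.7] toolx yaw 83.4 tooly yaw -6.6 q6 [-0.51  0.03  1.76 -0.    1.36 -0.39] gap 0.995 t 7.6
F [ 0.1 -0.2 -0.4]
tilt fix deg [-0.1  -0.01  0.  ]
```

View pics/w5.png

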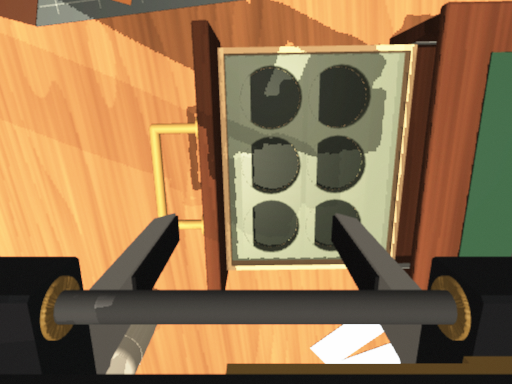

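View pics/top5.png

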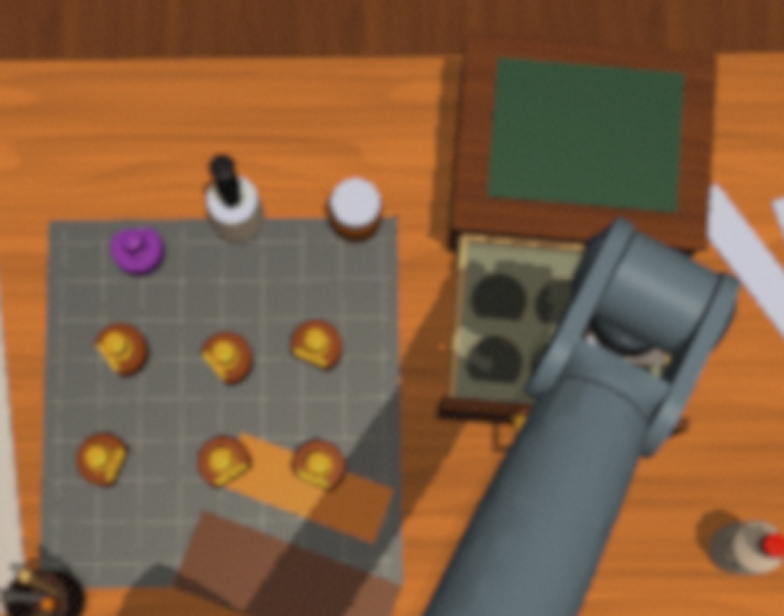

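The wrist view shows six free D recesses with their flats to the left (drawer front). Centres are near (275,97), (343,95), (276,163), (340,162), (275,226) and (338,225).

Run:
```python
from h import *
im=cv2.imread("pics/w5.png"); c=cams.get_calibration("wrist"); np.save("c5.npy",c["T"])
g=cv2.cvtColor(im,cv2.COLOR_BGR2GRAY)
for u,v in [(280,97),(345,95),(280,163),(340,162),(276,226),(336,225)]:
    print((u,v),"row",g[v,u-50:u+50:4].tolist())
show(im,"w5z",(200,40,240,240),2.5)
```

```text
(280, 97) row [136, 137, 137, 138, 138, 96, 52, 53, 53, 53, 53, 55, 53, 52, 52, 51, 51, 52, 119, 135, 138, 135, 121, 48, 49]
(345, 95) row [53, 57, 135, 133, 136, 137, 87, 50, 48, 50, 47, 46, 46, 44, 46, 42, 43, 44, 41, 115, 124, 123, 122, 202, 202]
(280, 163) row [108, 177, 209, 226, 228, 227, 105, 104, 104, 100, 99, 97, 95, 94, 91, 89, 87, 101, 198, 203, 208, 208, 77, 75, 75]
(340, 162) row [89, 87, 87, 200, 203, 208, 207, 76, 75, 74, 73, 72, 70, 75, 73, 74, 70, 70, 87, 193, 201, 199, 199, 198, 199]
(276, 226) row [159, 122, 122, 203, 207, 213, 212, 65, 82, 80, 80, 79, 76, 76, 75, 74, 75, 77, 99, 209, 201, 211, 177, 69, 69]
(336, 225) row [74, 77, 78, 98, 209, 203, 211, 175, 70, 69, 68, 66, 15, 13, 56, 97, 97, 96, 97, 113, 198, 198, 197, 197, 189]
```

View pics/w5z.png

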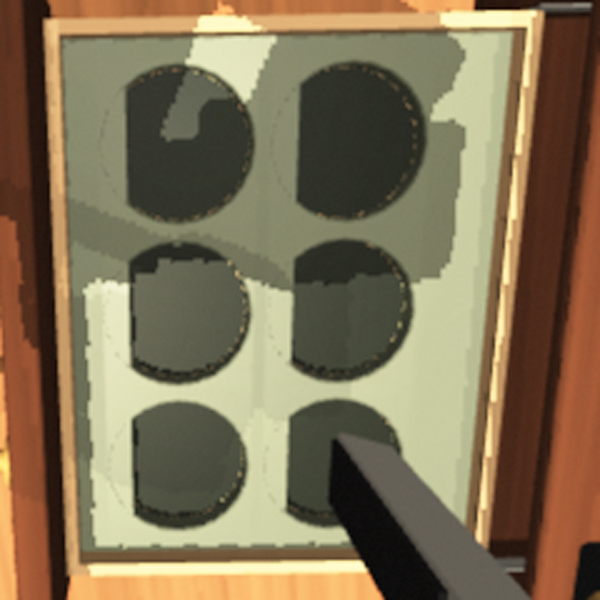

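```bash
cat > rec.py <<'E'
from h import *
from scipy.optimize import least_squares
def recess(im,c,seeds,th,zr=.036):
    g=cv2.cvtColor(im,cv2.COLOR_BGR2GRAY); out=[]
    for (u,v),t,(w,h) in zip(seeds,th,[(38,40)]*9):
        m=np.zeros_like(g); sub=(g[v-h:v+h,u-w:u+w]<t).astype(np.uint8)*255
        n,l,s,ce=cv2.connectedComponentsWithStats(sub)
        k=l[h,w]; 
        if k==0: print("seed bad",u,v); continue
        cs,_=cv2.findContours((l==k).astype(np.uint8),cv2.RETR_EXTERNAL,cv2.CHAIN_APPROX_NONE)
        hull=cv2.convexHull(max(cs,key=cv2.contourArea))[:,0,:]+[u-w,v-h]
        P=np.array([onz(c,p,zr)[:2] for p in hull])
        # arc = points; fit circle fixed radius 34.5 robustly
        r=least_squares(lambda q:np.hypot(*(P-q[:2]).T)-.0345,P.mean(0),loss="soft_l1",f_scale=.001)
        d=np.hypot(*(P-r.x).T)
        out.append(r.x); print((u,v),"c",(r.x*1000).round(1),"n",len(P),"d mm",(np.sort(d)*1000).round(0)[::max(1,len(P)//10)],s[k])
    return np.array(out)
E
python3 - <<'E'
from rec import *
im=cv2.imread("pics/w5.png"); c=cams.get_calibration("wrist")
C=recess(im,c,[(285,117),(345,95),(280,163),(340,162),(276,226)],[80,80,120,115,120])
for i in C:
    for j in C: pass
hx=np.array([np.cos(np.radians(-5.6)),np.sin(np.radians(-5.6))]);hy=np.array([-hx[1],hx[0]])
for i in C: print(((i-C[2])@hx*1000).round(1),((i-C[2])@hy*1000).round(1))
# handle from image
a=onz(c,(154,128),.095);b=onz(c,(166,226),.095);m=(a+b)/2;print(m,np.degrees(np.arctan2(*(a-b)[1::-1])))
for x in (117,195):
  for y in (78,0,-78): print(x,y,(m[:2]+hx*x/1000+hy*y/1000).round(4))
E
```

```text
(285, 117) c [563.9 -93.6] n 21 d mm [22. 33. 34. 34. 34. 34. 34. 34. 34. 34. 35.] [   4    0   51   52 2029]
(345, 95) c [ 641.6 -101.6] n 27 d mm [23. 34. 34. 34. 34. 34. 34. 34. 34. 34. 34. 34. 34. 35.] [  12   10   52   63 2669]
(280, 163) c [ 556.9 -170.6] n 17 d mm [34. 34. 35. 35. 35. 35. 35. 35. 35. 35. 35. 39. 39. 46. 55. 58. 59.] [   0    2   76   69 2878]
(340, 162) c [ 633.7 -178.4] n 24 d mm [34. 34. 35. 35. 35. 35. 35. 35. 35. 35. 35. 44.] [   0   13   63   58 2453]
(276, 226) c [ 548.2 -248.9] n 23 d mm [29. 34. 34. 34. 34. 34. 34. 34. 34. 34. 34. 34.] [  15   15   46   51 1940]
-0.5 77.2
77.5 77.0
0.0 0.0
77.1 -0.3
-1.0 -78.8
[ 0.44101424 -0.16080269  0.095     ] 85.83038466620948
117 78 [ 0.5651 -0.0946]
117 0 [ 0.5575 -0.1722]
117 -78 [ 0.5498 -0.2498]
195 78 [ 0.6427 -0.1022]
195 0 [ 0.6351 -0.1798]
195 -78 [ 0.6275 -0.2575]
```

Run:
```python
from h import *
from scipy.optimize import least_squares
C=np.array([[563.9,-93.6],[641.6,-101.6],[556.9,-170.6],[633.7,-178.4],[548.2,-248.9]])/1000
ij=np.array([[0,1],[1,1],[0,0],[1,0],[0,-1]])
def mod(q,ij): 
    a=q[2];hx=np.array([np.cos(a),np.sin(a)]);hy=np.array([-hx[1],hx[0]]); return q[:2]+.078*(ij[:,:1]*hx+ij[:,1:]*hy)
r=least_squares(lambda q:(mod(q,ij)-C).ravel(),[.557,-.17,-.1])
print(r.x,np.degrees(r.x[2]),(r.fun*1000).round(1)); np.save("grid.npy",r.x)
plan([.51,.06,.31])
plan([.51,.16,.31])
```

```text
[ 0.55625426 -0.17101619 -0.10033954] -5.749031880235869 [ 0.2  0.2  0.1  0.4 -0.6 -0.4  0.2 -0.4  0.2  0.3]
tcp [ 536.7 -170.8  226.3] toolx yaw 83.3 tooly yaw -6.7 q6 [-0.51  0.03  1.76 -0.    1.36 -0.39] gap 1.001 t 7.7
F [-0.1 -0.1  0.2]
tilt fix deg [-0.16 -0.03  0.  ]
shift tool mm [226.2 -53.5 -83.4]
tcp [ 536.7 -170.8  226.3] toolx yaw 83.3 tooly yaw -6.7 q6 [-0.51  0.03  1.76 -0.    1.36 -0.39] gap 1.001 t 7.7
F [-0.1 -0.1  0.2]
tilt fix deg [-0.16 -0.03  0.  ]
shift tool mm [325.5 -65.  -83.3]
```

The recess grid fits within 0.6 mm, with the drawer at −5.75° yaw. Next I'll look over the mat.

```bash
python3 -m jog '[[[0,0,0],[35,-10,-30],0],[[0,0,0],[50,-12,-30],0],[[0,0,0],[50,-11,-20],0],[[0,0,0],[50,-11,-5],0],[[0,0,0],[50,-10,0],0],[[0,0,0],[0,0,0],0]]' 40
python3 - <<'E'
from h import *
plan(None)
show(cams.camera("wrist"),"w6"); np.save("c6.npy",cams.get_calibration("wrist")["T"])
E
python3 -m jog '[[[0,0,0],[50,-6,0],0],[[0,0,0],[50,-5,0],0],[[0,0,0],[0,0,0],0]]'
python3 - <<'E'
from h import *
plan(None)
show(cams.camera("wrist"),"w7"); np.save("c7.npy",cams.get_calibration("wrist")["T"])
E
```

```text
t: 8.45
tcp_pos: [0.5025, 0.0746, 0.3128]
eef_rot: [0.749, 0.663, -0.001, -0.003]
force: [0.2, 0.3, -0.1]
finger_gap: 1.003
tcp [502.5  74.6 312.8] toolx yaw 83.0 tooly yaw -7.0 q6 [-0.08 -0.16  1.78  0.    1.53  0.04] gap 1.003 t 8.45
F [ 0.2  0.3 -0.1]
tilt fix deg [-0.37 -0.14  0.  ]
t: 8.88
tcp_pos: [0.5038, 0.1709, 0.3119]
eef_rot: [0.752, 0.659, -0.003, -0.003]
force: [-0.1, -0.4, 0.1]
finger_gap: 0.997
tcp [503.8 170.9 311.9] toolx yaw 82.5 tooly yaw -7.5 q6 [ 0.11 -0.1   1.73  0.    1.52  0.24] gap 0.997 t 8.875
F [-0.1 -0.4  0.1]
tilt fix deg [-0.43  0.01  0.  ]
```

View pics/w6.png

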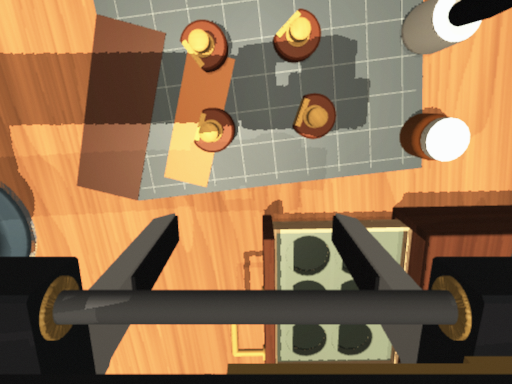

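View pics/w7.png

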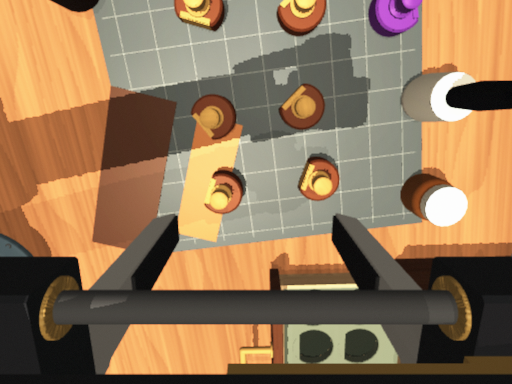

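The two mat views show weights A (213,130)→(219,200), B (317,117)→(322,186), C (201,41)→(211,118) and D (300,33)→(305,106). E and F are at the top edge of the second view.

Run:
```python
from h import *
im=cv2.imread("pics/w7.png"); show(im,"w7z",(180,80,170,140),4.5)
im=cv2.imread("pics/w6.png"); show(im,"w6z",(175,5,165,155),4.5)
```

```text
(no output)
```

View pics/w7z.png

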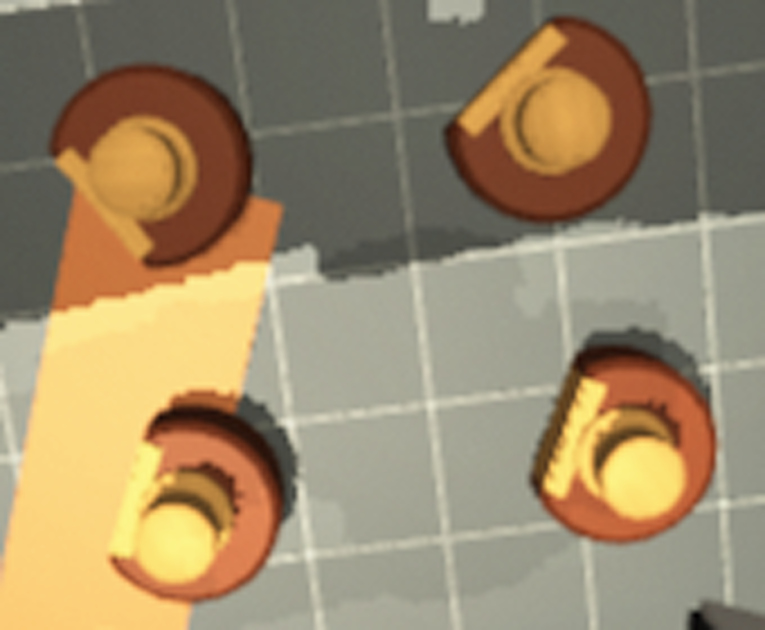

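View pics/w6z.png

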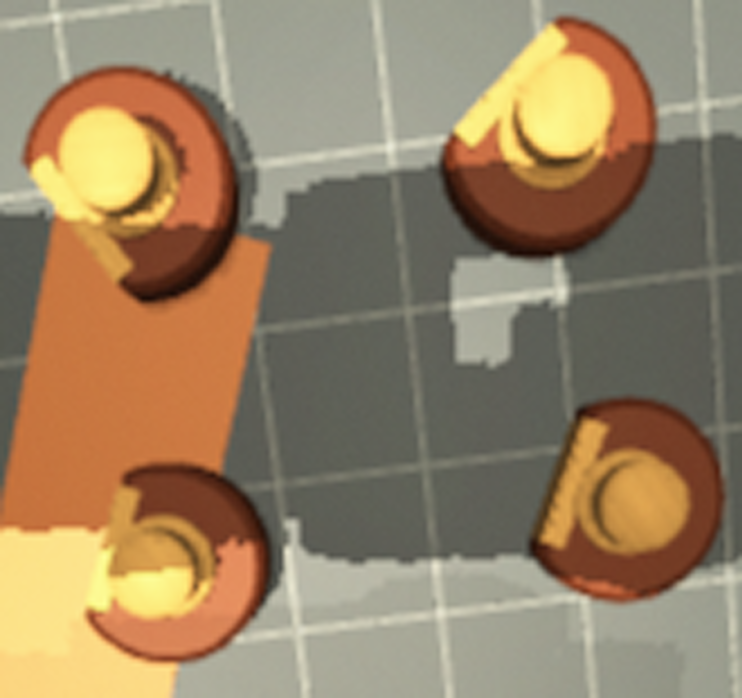

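In the zooms, each knob top is a clear disc and each strip a straight bar. I'll triangulate the knob tops and cast the strip ends onto the body top.

Run:
```python
from h import *
K=cams.get_calibration("wrist")["intrinsics"]
c6=dict(intrinsics=K,T=np.load("c6.npy"));c7=dict(intrinsics=K,T=np.load("c7.npy"))
f7=lambda p:(np.array(p)+.5)/4.5-.5+[180,80]; f6=lambda p:(np.array(p)+.5)/4.5-.5+[175,5]
D={"A":[(179,541),(147,445),(120,555),(150,580),(127,490),(97,608)],"B":[(640,475),(594,380),(557,495),(646,506),(597,420),(553,545)],
"C":[(133,175),(68,155),(142,255),(106,158),(42,165),(122,278)],"D":[(563,120),(555,35),(468,128),(563,105),(560,30),(465,140)]}
for k,v in D.items():
    p,e=tri(ray(c7,f7(v[0])),ray(c6,f6(v[3])))
    q1,e1=tri(ray(c7,f7(v[1])),ray(c6,f6(v[4])));q2,e2=tri(ray(c7,f7(v[2])),ray(c6,f6(v[5])))
    print(k,"knob",p.round(4),"e",round(e[0]*1000,1),"strip z",q1[2].round(3),q2[2].round(3))
    for c,f,i in((c7,f7,0),(c6,f6,3)):
        kp=onz(c,f(v[i]),.068)[:2]; a=onz(c,f(v[i+1]),.034)[:2];b=onz(c,f(v[i+2]),.034)[:2]
        t=(b-a)/np.linalg.norm(b-a);n=np.array([-t[1],t[0]]);s=n@(a-kp); n=n*np.sign(s)
        print("   knob@68",kp.round(4),"flat yaw",np.degrees(np.arctan2(n[1],n[0])).round(1),"dist",abs(s).round(4),"len",np.linalg.norm(b-a).round(4))
```

```text
A knob [0.4424 0.1151 0.0554] e 0.8 strip z 0.03 0.035
   knob@68 [0.4454 0.1187] flat yaw 157.1 dist 0.0195 len 0.0398
   knob@68 [0.4437 0.1159] flat yaw 156.1 dist 0.0183 len 0.0389
B knob [0.5925 0.1188 0.06  ] e 0.8 strip z 0.033 0.036
   knob@68 [0.5903 0.1211] flat yaw 157.2 dist 0.0154 len 0.0406
   knob@68 [0.5918 0.1192] flat yaw 155.0 dist 0.0174 len 0.0404
C knob [0.4504 0.2316 0.0699] e 0.0 strip z 0.033 0.032
   knob@68 [0.4501 0.2315] flat yaw -152.2 dist 0.018 len 0.0385
   knob@68 [0.4502 0.232 ] flat yaw -151.7 dist 0.018 len 0.0392
D knob [0.5774 0.2303 0.0645] e 0.2 strip z 0.04 0.032
   knob@68 [0.5767 0.2304] flat yaw 129.1 dist 0.0162 len 0.0383
   knob@68 [0.5772 0.2296] flat yaw 130.2 dist 0.0167 len 0.0403
```

Run:
```python
from h import *
plan([.4435,.117,.12],-23.4)
c=cams.get_calibration("wrist"); s=readout.observe(); M=R.from_quat(s["eef_rot"]).as_matrix()
for z in (-.019,0,.04): print(proj(c,s["tcp_pos"]+M[:,2]*z))
```

```text
tcp [503.9 169.7 311.8] toolx yaw 82.4 tooly yaw -7.6 q6 [ 0.11 -0.1   1.73  0.    1.52  0.24] gap 0.996 t 8.925
F [0.1 0.1 0.2]
tilt fix deg [-0.43  0.04  0.  ]
shift tool mm [-60.1 -51.5 192.2]
turn about tool z (deg) 15.8 or -164.2
[253.72858407 238.94760784]
[253.8316328  226.09781689]
[253.99490804 205.73800719]
```

```bash
python3 -m jog '[[[0,0,0],[-20,-17,45],0],[[0,0,0],[-20,-17,50],0],[[-0.4,0,0],[-20,-17,45],0],[[0,0,8],[0,0,40],0],[[0,0,8],[0,0,12],0],[[0,0,0],[0,0,0],0]]'
cat > look.py <<'E'
from h import *
import sys
n=sys.argv[1]
plan(None)
im=cams.camera("wrist"); c=cams.get_calibration("wrist"); s=readout.observe()
show(im,n+"f"); show(im,n,(165,100,180,190),3); np.save(n+".npy",c["T"])
print("tcp proj",proj(c,s["tcp_pos"]).round(1))
E
python3 look.py a1
```

```text
t: 9.68
tcp_pos: [0.4424, 0.1033, 0.1143]
eef_rot: [0.843, 0.537, -0.001, 0.002]
force: [-0.0, -0.0, 0.8]
finger_gap: 1.001
tcp [442.4 103.3 114.3] toolx yaw 65.0 tooly yaw -25.0 q6 [-0.02 -0.12  2.12 -0.    1.14  0.42] gap 1.001 t 9.675
F [-0.  -0.   0.8]
tilt fix deg [ 0.12  0.2  -0.  ]
tcp proj [253.5 226.5]
```

View pics/a1.png

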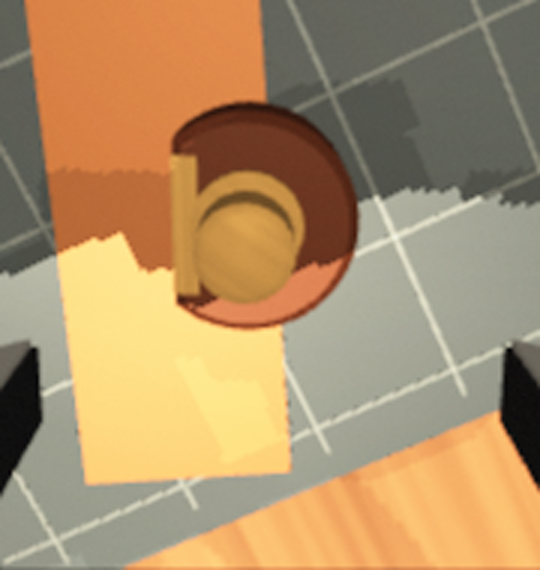

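The knob top is at (246.5,184) and the strip runs from (226,152) to (228,198), so the strip lies almost along the image's vertical, as wanted.

```bash
cat > kn.py <<'E'
# kn.py name knobu knobv s1u s1v s2u s2v  (zoomed px of the 3x crop at 165,100)
from h import *
import sys
n=sys.argv[1]; v=np.array(list(map(float,sys.argv[2:8]))).reshape(3,2); bz=float(sys.argv[8]) if len(sys.argv)>8 else 0
c=dict(intrinsics=cams.get_calibration("wrist")["intrinsics"],T=np.load(n+".npy"))
p=(v+.5)/3-.5+[165,100]
k=onz(c,p[0],.068+bz)[:2];a=onz(c,p[1],.034+bz)[:2];b=onz(c,p[2],.034+bz)[:2]
t=(b-a)/np.linalg.norm(b-a);nn=np.array([-t[1],t[0]]);s=nn@(a-k);nn=nn*np.sign(s);psi=np.degrees(np.arctan2(nn[1],nn[0]))
print("knob",k.round(4),"flat yaw",psi.round(1),"dist",abs(s).round(4),"len",np.linalg.norm(b-a).round(4))
beta=-5.75-(174.25-psi+180)%360+180
print("pick jaw yaw",beta); plan([*k,.038+bz],beta)
E
python3 kn.py a1 245 252 184 155 188 295
```

```text
knob [0.4443 0.1195] flat yaw 155.3 dist 0.0175 len 0.0406
pick jaw yaw -24.667278054795332
tcp [442.8 103.4 114.8] toolx yaw 65.1 tooly yaw -24.9 q6 [-0.02 -0.12  2.12 -0.    1.14  0.42] gap 1.0 t 9.725
F [ 0.4  0.  -0.7]
tilt fix deg [ 0.17  0.18 -0.  ]
shift tool mm [15.4 -5.6 76.8]
turn about tool z (deg) -0.3 or 179.7
```

```bash
python3 -m jog '[[[0,0,0],[15,-5.5,5],0.2],[[0,0,0],[0,0,15],0.2],[[0,0,0],[0,0,0],0.2]]' 40
python3 look.py a2; python3 kn.py a2 245 252 184 155 188 295
```

```text
t: 10.1
tcp_pos: [0.4459, 0.1196, 0.0955]
eef_rot: [0.842, 0.539, 0.001, 0.003]
force: [-1.0, 0.1, 0.7]
finger_gap: 0.801
tcp [445.9 119.6  95.5] toolx yaw 65.2 tooly yaw -24.8 q6 [ 0.02 -0.07  2.11 -0.    1.1   0.45] gap 0.801 t 10.1
F [-1.   0.1  0.7]
tilt fix deg [ 0.38  0.09 -0.  ]
tcp proj [253.5 226.5]
knob [0.4506 0.1398] flat yaw 155.5 dist 0.0162 len 0.0377
pick jaw yaw -24.542450941318464
tcp [446.6 119.6  96.3] toolx yaw 65.2 tooly yaw -24.8 q6 [ 0.02 -0.07  2.11 -0.    1.1   0.45] gap 0.803 t 10.15
F [ 0.1 -0.5  0.4]
tilt fix deg [ 0.45  0.05 -0.  ]
shift tool mm [20.  -5.3 58.2]
turn about tool z (deg) -0.3 or 179.7
```

View pics/a2.png

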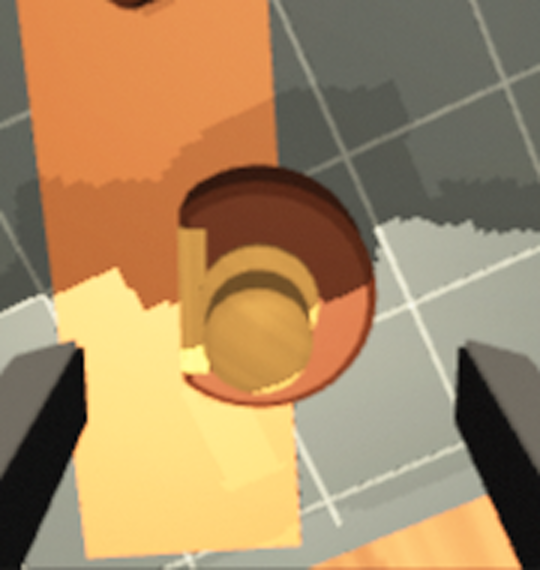

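The knob top is now at zoom (259,338) and the strip runs (193,230)–(196,372).

```bash
python3 kn.py a2 259 338 193 230 196 372
```

```text
knob [0.4447 0.1197] flat yaw 155.1 dist 0.0175 len 0.0399
pick jaw yaw -24.853240068830104
tcp [446.6 119.6  96.3] toolx yaw 65.2 tooly yaw -24.8 q6 [ 0.02 -0.07  2.11 -0.    1.1   0.45] gap 0.803 t 10.15
F [ 0.1 -0.5  0.4]
tilt fix deg [ 0.45  0.05 -0.  ]
shift tool mm [-0.7 -2.1 58.3]
turn about tool z (deg) 0.0 or -180.0
```

```bash
python3 -m jog '[[[0.4,0,0],[-0.7,-2,20],0.2],[[0,0,0],[0,0,22],0.2],[[0,0,0],[0,0,13],0.2],[[0,0,0],[0,0,0],0.2]]' 40
python3 - <<'E'
from h import *
plan([.4447,.1197,.038],-24.8)
E
```

```text
t: 10.65
tcp_pos: [0.4467, 0.1201, 0.0416]
eef_rot: [0.842, 0.539, 0.002, 0.002]
force: [0.3, -0.3, 0.4]
finger_gap: 0.797
tcp [446.7 120.1  41.6] toolx yaw 65.3 tooly yaw -24.7 q6 [ 0.02  0.03  2.13 -0.    0.98  0.45] gap 0.797 t 10.65
F [ 0.3 -0.3  0.4]
tilt fix deg [ 0.26 -0.04  0.  ]
shift tool mm [-1.2 -1.7  3.5]
turn about tool z (deg) 0.1 or -179.9
```

```bash
python3 -m jog '[[[0,0,0],[-1,-1.5,3],0.4],[[0,0,0],[0,0,0],1],[[0,0,0],[0,0,0],1],[[0,0,0],[0,0,0],1],[[0,0,0],[0,0,0],1],[[0,0,0],[0,0,-20],1],[[0,0,0],[0,0,-50],1],[[0,0,0],[0,0,-50],1],[[0,0,0],[0,0,-40],1],[[0,0,0],[0,0,0],1]]' 40
python3 - <<'E'
from h import *
x,y,a=np.load("grid.npy"); hx=np.array([np.cos(a),np.sin(a)]);hy=np.array([-hx[1],hx[0]])
for i in(0,1):
  for j in (1,0,-1): print(i,j,(np.array([x,y])+.078*(i*hx+j*hy)).round(4))
plan([*(np.array([x,y])+.078*hy),.2],-5.75)
show(cams.camera("wrist"),"a3")
E
```

```text
t: 11.9
tcp_pos: [0.4381, 0.1201, 0.1961]
eef_rot: [0.842, 0.539, -0.005, -0.003]
force: [-0.1, -0.1, -7.7]
finger_gap: 0.266
0 1 [ 0.5641 -0.0934]
0 0 [ 0.5563 -0.171 ]
0 -1 [ 0.5484 -0.2486]
1 1 [ 0.6417 -0.1012]
1 0 [ 0.6339 -0.1788]
1 -1 [ 0.626  -0.2564]
tcp [438.1 120.1 196.1] toolx yaw 65.3 tooly yaw -24.7 q6 [ 0.02 -0.22  2.04 -0.    1.33  0.45] gap 0.266 t 11.9
F [-0.1 -0.1 -7.7]
tilt fix deg [-0.61  0.32  0.  ]
shift tool mm [-141.3  203.7   -5.3]
turn about tool z (deg) -19.0 or 161.0
```

View pics/a3.png

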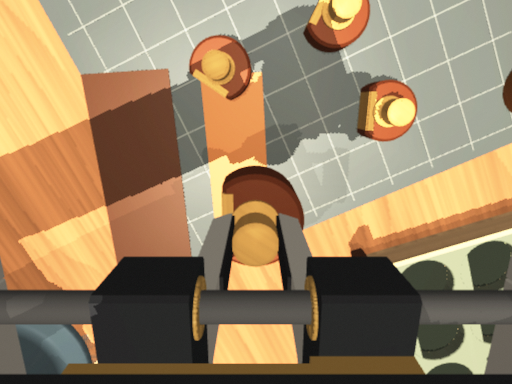

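Weight A is held between the pads: the gap is 25 mm and the added load 7.7 N. I'll carry it to the back recess furthest to −y.

```bash
python3 -m jog '[[[0,0,-9.5],[0,0,-5],1],[[0,0,-9.5],[0,0,0],1],[[0,0,0],[-45,28,0],1],[[0,0,0],[-45,28,0],1],[[0,0,0],[-45,28,0],1],[[0,0,0],[-45,28,0],1],[[0,0,0],[-45,28,0],1],[[0,0,0],[-45,28,0],1],[[0,0,0],[-45,28,0],1],[[0,0,0],[-20,14,0],1],[[0,0,0],[0,0,0],1]]' 40
python3 look.py a4
python3 - <<'E'
from h import *
plan([.626,-.2564,.15],-5.75)
E
```

```text
t: 13.32
tcp_pos: [0.5967, -0.2357, 0.1375]
eef_rot: [0.736, 0.675, -0.024, -0.037]
force: [-0.2, 0.3, -7.1]
finger_gap: 0.264
tcp [ 596.7 -235.7  137.5] toolx yaw 85.0 tooly yaw -4.9 q6 [-0.54  0.35  1.56 -0.03  1.32 -0.45] gap 0.264 t 13.325
F [-0.2  0.3 -7.1]
tilt fix deg [-4.98 -0.88  0.  ]
tcp proj [254.  226.1]
tcp [ 595.9 -234.5  137. ] toolx yaw 85.1 tooly yaw -4.9 q6 [-0.54  0.35  1.57 -0.03  1.32 -0.45] gap 0.263 t 13.375
F [-1.5  0.1 -7.8]
tilt fix deg [-5.08 -0.94  0.  ]
shift tool mm [-19.   30.6 -16.1]
turn about tool z (deg) 0.9 or -179.1
```

View pics/a4f.png

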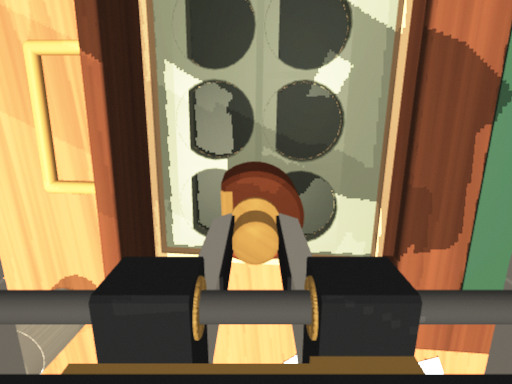

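The tool sagged to z = 0.137 and tilted 5° during the carry. Weight A is still held, so I'll level it, raise it and centre it.

```bash
python3 -m jog '[[[-2.5,-0.5,0],[-10,15,-15],1],[[-2.5,-0.5,0.9],[-9,14,0],1],[[0,0,0],[0,0,0],1]]' 40
python3 look.py a5
python3 - <<'E'
from h import *
plan([.626,-.2564,.15],-5.75)
E
```

```text
t: 13.75
tcp_pos: [0.6244, -0.2542, 0.1478]
eef_rot: [0.741, 0.671, -0.0, -0.0]
force: [-1.3, 0.6, -7.3]
finger_gap: 0.267
tcp [ 624.4 -254.2  147.8] toolx yaw 84.3 tooly yaw -5.7 q6 [-0.55  0.35  1.53 -0.    1.26 -0.46] gap 0.267 t 13.75
F [-1.3  0.6 -7.3]
tilt fix deg [-0.04  0.01  0.  ]
tcp proj [253.9 226.1]
tcp [ 624.5 -254.   148.1] toolx yaw 84.3 tooly yaw -5.7 q6 [-0.55  0.35  1.53 -0.    1.26 -0.46] gap 0.265 t 13.8
F [ 1.1  1.  -6.8]
tilt fix deg [-0.03  0.    0.  ]
shift tool mm [-2.2  1.8 -1.9]
turn about tool z (deg) 0.1 or -179.9
```

View pics/a5.png

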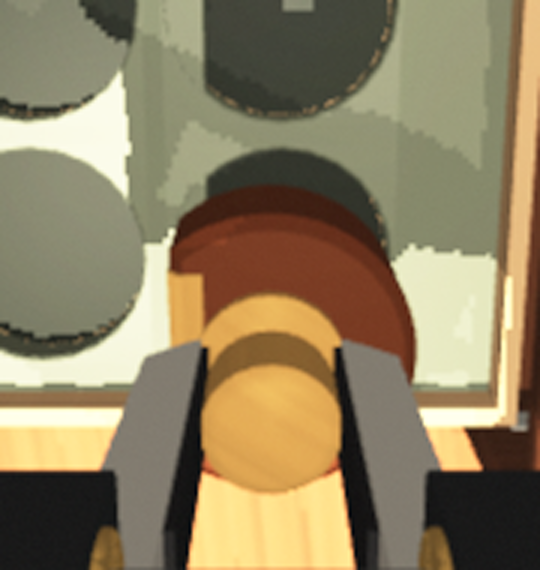

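```bash
python3 kn.py a5 272 427 187 275 188 343 .110
```

```text
knob [ 0.6256 -0.2509] flat yaw 173.9 dist 0.0174 len 0.0146
pick jaw yaw -6.145679670531507
tcp [ 624.5 -254.   148.1] toolx yaw 84.3 tooly yaw -5.7 q6 [-0.55  0.35  1.53 -0.    1.26 -0.46] gap 0.265 t 13.8
F [ 1.1  1.  -6.8]
tilt fix deg [-0.03  0.    0.  ]
shift tool mm [3.2 0.8 0.1]
turn about tool z (deg) 0.5 or -179.5
```

```bash
python3 -m jog '[[[0,0,0],[-4.5,1,0],1],[[0,0,0],[0,0,20],1],[[0,0,0],[0,0,25],1],[[0,0,0],[0,0,10],1],[[0,0,0],[0,0,0],1]]' 40
python3 look.py a6
```

```text
t: 14.42
tcp_pos: [0.6239, -0.2571, 0.089]
eef_rot: [0.741, 0.672, -0.001, -0.002]
force: [-0.3, -0.4, -6.2]
finger_gap: 0.269
tcp [ 623.9 -257.1   89. ] toolx yaw 84.4 tooly yaw -5.6 q6 [-0.56  0.42  1.56 -0.    1.16 -0.46] gap 0.269 t 14.425
F [-0.3 -0.4 -6.2]
tilt fix deg [-0.18 -0.07  0.  ]
tcp proj [253.9 226.1]
```

View pics/a6.png

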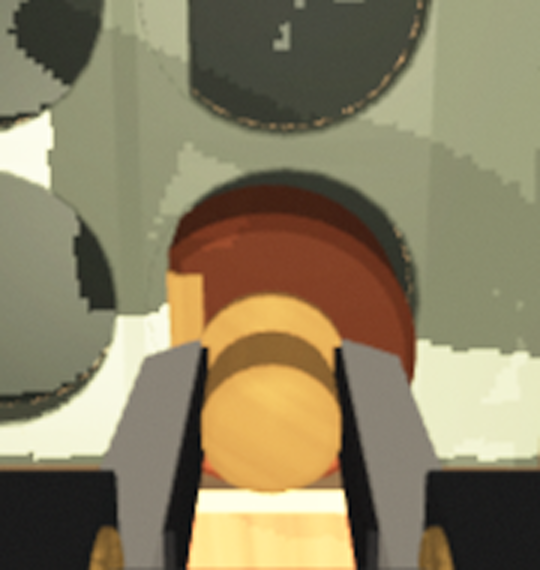

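```bash
python3 -m jog '[[[0,0,0],[-2.3,1.3,0],1],[[0,0,0],[0,0,7],1],[[0,0,0],[0,0,0],1]]' 40
python3 look.py a7
```

```text
t: 14.85
tcp_pos: [0.6265, -0.2606, 0.0844]
eef_rot: [0.741, 0.672, -0.0, 0.001]
force: [0.5, 0.0, -7.6]
finger_gap: 0.269
tcp [ 626.5 -260.6   84.4] toolx yaw 84.4 tooly yaw -5.6 q6 [-0.56  0.43  1.56 -0.    1.15 -0.46] gap 0.269 t 14.85
F [ 0.5  0.  -7.6]
tilt fix deg [ 0.05  0.05 -0.  ]
tcp proj [253.9 226.2]
```

View pics/a7.png

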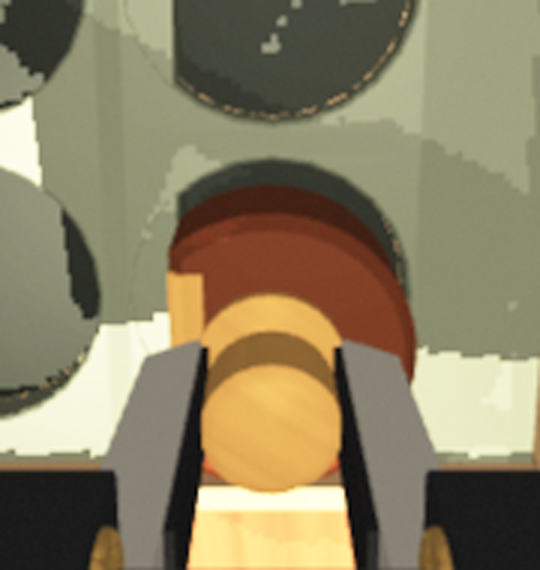

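```bash
cat > px.py <<'E'
# px.py name u v z [u v z ...] : zoom px -> handle-grid coords (mm) relative to recess (i,j)
from h import *
import sys
n,i,j=sys.argv[1],int(sys.argv[2]),int(sys.argv[3]); v=np.array(list(map(float,sys.argv[4:]))).reshape(-1,3)
c=dict(intrinsics=cams.get_calibration("wrist")["intrinsics"],T=np.load(n+".npy"))
x,y,a=np.load("grid.npy"); hx=np.array([np.cos(a),np.sin(a)]);hy=np.array([-hx[1],hx[0]]); o=np.array([x,y])+.078*(i*hx+j*hy)
for r in v:
    p=onz(c,(r[:2]+.5)/3-.5+[165,100],r[2])[:2]-o; print(r,"hx",(p@hx*1000).round(1),"hy",(p@hy*1000).round(1))
E
python3 px.py a7 1 -1 275 158 .036 275 187 .046 275 227 .080 406 300 .036 179 200 .036 413 340 .08 170 255 .08 272 427 .114
```

```text
[2.75e+02 1.58e+02 3.60e-02] hx 3.0 hy 33.8
[2.75e+02 1.87e+02 4.60e-02] hx 3.0 hy 28.4
[2.75e+02 2.27e+02 8.00e-02] hx 2.7 hy 26.4
[4.06e+02 3.00e+02 3.60e-02] hx 36.5 hy -2.4
[1.79e+02 2.00e+02 3.60e-02] hx -20.7 hy 23.3
[4.13e+02 3.40e+02 8.00e-02] hx 31.5 hy 2.4
[1.70e+02 2.55e+02 8.00e-02] hx -18.5 hy 20.5
[2.72e+02 4.27e+02 1.14e-01] hx 2.1 hy -1.5
```

Relative to the rim seen from here, the weight is centred within about 1 mm. I'll lower it gently.

```bash
python3 -m jog '[[[0,0,0],[0.8,0,6],1],[[0,0,0],[0,0,5],1],[[0,0,0],[0,0,4],1],[[0,0,0],[0,0,2],1],[[0,0,0],[0,0,0],1]]' 40
python3 look.py a8
```

```text
t: 15.52
tcp_pos: [0.6273, -0.2601, 0.0672]
eef_rot: [0.74, 0.672, 0.0, 0.001]
force: [-0.5, 0.4, -5.4]
finger_gap: 0.266
tcp [ 627.3 -260.1   67.2] toolx yaw 84.5 tooly yaw -5.5 q6 [-0.56  0.45  1.56 -0.    1.12 -0.46] gap 0.266 t 15.525
F [-0.5  0.4 -5.4]
tilt fix deg [ 0.14  0.09 -0.  ]
tcp proj [253.9 226.1]
```

View pics/a8.png

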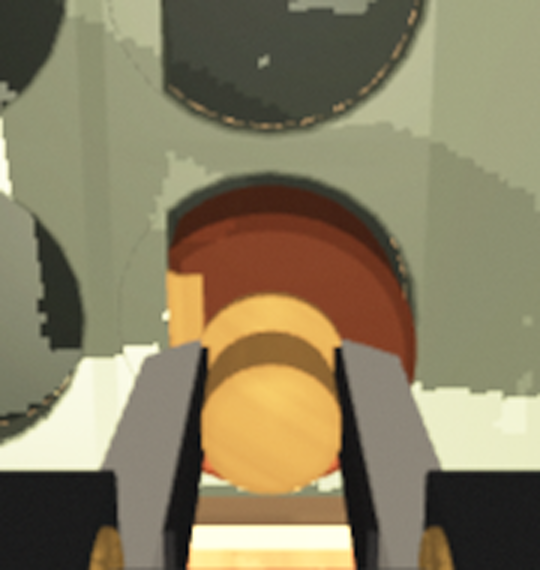

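The weight has entered the recess. I'll carry on to the floor and release.

```bash
python3 -m jog '[[[0,0,0],[0,0,4],1],[[0,0,0],[0,0,3],1],[[0,0,0],[0,0,1.5],1],[[0,0,0],[0,0,1],1]]' 40
python3 - <<'E'
from h import *
plan(None)
E
```

```text
t: 16.08
tcp_pos: [0.6295, -0.26, 0.0669]
eef_rot: [0.74, 0.672, 0.001, 0.002]
force: [-3.0, 2.4, 1.2]
finger_gap: 0.269
tcp [ 629.5 -260.    66.9] toolx yaw 84.5 tooly yaw -5.5 q6 [-0.56  0.46  1.56  0.    1.12 -0.46] gap 0.269 t 16.075
F [-3.   2.4  1.2]
tilt fix deg [ 0.26  0.1  -0.  ]
```

```bash
python3 look.py a9
```

```text
tcp [ 629.5 -260.    66.9] toolx yaw 84.5 tooly yaw -5.5 q6 [-0.56  0.46  1.56  0.    1.12 -0.46] gap 0.269 t 16.075
F [-3.   2.4  1.2]
tilt fix deg [ 0.26  0.1  -0.  ]
tcp proj [253.9 226.1]
```

View pics/a9.png

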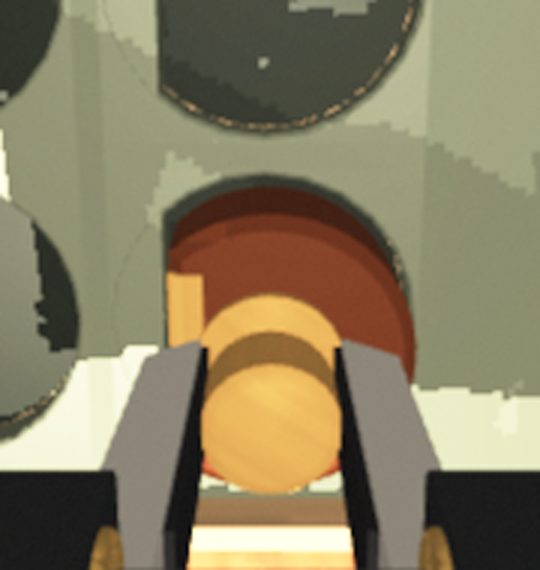

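The contact forces (−3, +2.4 N) say the weight sits too far +x and −y, which agrees with TCP minus grid. I'll correct by that amount.

```bash
python3 -m jog '[[[0,0,0],[1.5,-1.5,-1],1],[[0,0,0],[1.2,-1.2,0],1],[[0,0,0],[0,0,2],1],[[0,0,0],[0,0,0],1]]' 40
python3 - <<'E'
from h import *
plan([.626,-.2564,.060])
E
```

```text
t: 16.62
tcp_pos: [0.628, -0.2573, 0.0669]
eef_rot: [0.74, 0.672, 0.001, 0.003]
force: [-2.3, -1.0, -4.3]
finger_gap: 0.264
tcp [ 628.  -257.3   66.9] toolx yaw 84.5 tooly yaw -5.5 q6 [-0.56  0.45  1.57  0.    1.12 -0.46] gap 0.264 t 16.625
F [-2.3 -1.  -4.3]
tilt fix deg [ 0.4   0.15 -0.  ]
shift tool mm [ 0.7 -2.1  6.9]
```

```bash
python3 -m jog '[[[0.4,0,0],[0.3,-1.8,0],1],[[0,0,0],[0,-0.5,3],1],[[0,0,0],[0,0,3],1],[[0,0,0],[0,0,2],1],[[0,0,0],[0,0,0],1]]' 40
python3 - <<'E'
from h import *
plan([.626,-.2564,.060])
E
```

```text
t: 17.25
tcp_pos: [0.6281, -0.257, 0.0668]
eef_rot: [0.74, 0.673, -0.0, 0.002]
force: [-0.8, -1.3, -5.6]
finger_gap: 0.268
tcp [ 628.1 -257.    66.8] toolx yaw 84.5 tooly yaw -5.5 q6 [-0.55  0.45  1.56 -0.    1.12 -0.46] gap 0.268 t 17.25
F [-0.8 -1.3 -5.6]
tilt fix deg [ 0.14  0.18 -0.  ]
shift tool mm [ 0.4 -2.1  6.8]
```

This fits the weight having slipped about 6 mm down in the grip during the lift. The knob's apparent 3 mm tool-x offset also vanishes if it sits 6 mm lower. If so, it is now on the floor, so I'll release and check.

```bash
python3 -m jog '[[[0,0,0],[0,0,0],0.4],[[0,0,0],[0,0,0],0.4],[[0,0,0],[0,0,0],0.4],[[0,0,0],[0,0,-20],0.4],[[0,0,0],[0,0,-40],0.4],[[0,0,0],[0,0,0],0.2]]' 40
python3 look.py b1
```

```text
t: 18.0
tcp_pos: [0.63, -0.2581, 0.1322]
eef_rot: [0.74, 0.672, 0.001, 0.005]
force: [-0.3, -1.4, 0.8]
finger_gap: 0.672
tcp [ 630.  -258.1  132.2] toolx yaw 84.5 tooly yaw -5.5 q6 [-0.55  0.38  1.53 -0.    1.22 -0.46] gap 0.672 t 18.0
F [-0.3 -1.4  0.8]
tilt fix deg [ 0.49  0.29 -0.  ]
tcp proj [253.9 226.1]
```

View pics/b1.png

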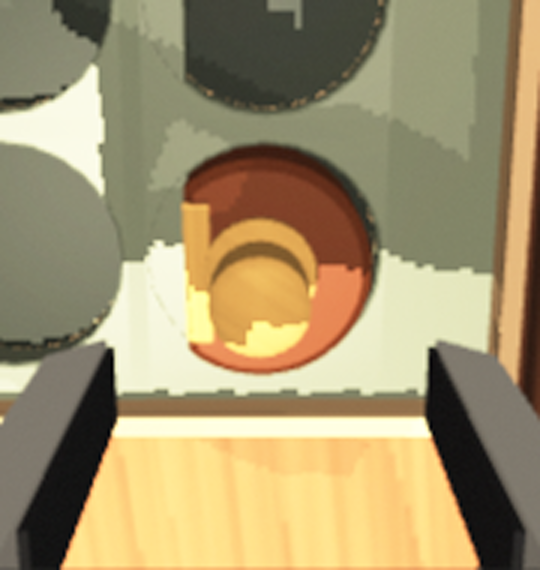

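Weight A sits in its recess, flat against the straight wall, with its knob at zoom (260,310). I'll take a second view for height.

```bash
python3 -m jog '[[[0.4,0.2,0],[40,-10,-40],0.2],[[0,0,0],[0,0,0],0]]' 40
python3 look.py b2
```

```text
t: 18.3
tcp_pos: [0.6212, -0.2153, 0.1684]
eef_rot: [0.741, 0.672, -0.001, -0.003]
force: [1.2, 0.0, -0.1]
finger_gap: 0.87
tcp [ 621.2 -215.3  168.4] toolx yaw 84.4 tooly yaw -5.6 q6 [-0.51  0.3   1.56 -0.    1.29 -0.41] gap 0.87 t 18.3
F [ 1.2  0.  -0.1]
tilt fix deg [-0.3  -0.09  0.  ]
tcp proj [253.9 226.1]
```

View pics/b2f.png

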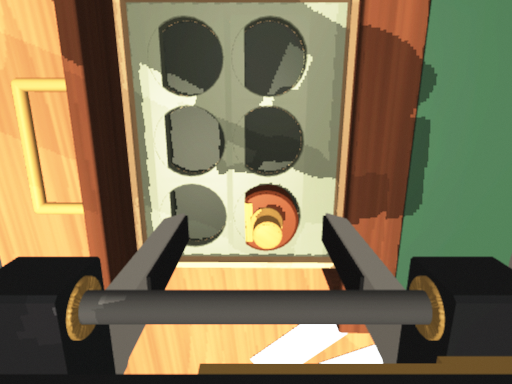

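Run:
```python
from h import *
from rec import recess
K=cams.get_calibration("wrist")["intrinsics"]
c1=dict(intrinsics=K,T=np.load("b1.npy"));c2=dict(intrinsics=K,T=np.load("b2.npy"))
p1=(np.array([260,309])+.5)/3-.5+[165,100]
im=cv2.imread("pics/b2f.png"); show(im,"b2z",(150,10,160,250),3)
print(tri(ray(c1,p1),ray(c2,(268,235.5))))
print(onz(c1,p1,.09),onz(c2,(268,235.5),.09))
C=recess(im,c2,[(190,56),(270,56),(195,140),(272,141)],[90,90,105,90])
```

```text
(array([ 0.62717581, -0.25336172,  0.0942768 ]), [np.float64(7.778311090214756e-05), np.float64(7.778311090181663e-05)])
[ 0.62708928 -0.25469943  0.09      ] [ 0.62706924 -0.25523454  0.09      ]
(190, 56) c [566.1 -95. ] n 34 d mm [24. 33. 34. 34. 34. 34. 34. 34. 34. 34. 34. 34.] [   7    1   64   79 3660]
(270, 56) c [ 642.9 -102.7] n 22 d mm [33. 33. 34. 34. 34. 34. 34. 34. 34. 34. 34.] [  13    1   61   79 3028]
seed bad 195 140
(272, 141) c [ 635.  -179.6] n 25 d mm [33. 33. 34. 34. 34. 34. 34. 34. 34. 34. 34. 34. 35.] [  11    6   58   69 3133]
```

View pics/b2z.png

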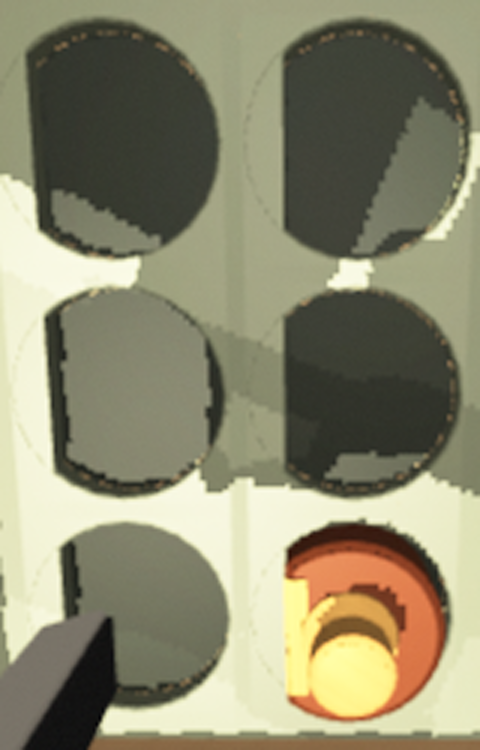

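Triangulation puts the knob top at 94 mm (expected 90). That doesn't settle it, so I'll feel the knob top with the closed fingers, which also presses the weight home.

Run:
```python
from h import *
plan([.627,-.2565,.100])
```

```text
tcp [ 619.6 -215.7  165.2] toolx yaw 84.4 tooly yaw -5.6 q6 [-0.51  0.3   1.57 -0.    1.29 -0.41] gap 0.912 t 18.35
F [-0.4  0.4 -0.4]
tilt fix deg [-0.58 -0.18  0.  ]
shift tool mm [-40.1  12.   65. ]
```

```bash
python3 -m jog '[[[-0.5,-0.1,0],[-20,6,0],1],[[0,0,0],[-20,5,0],1],[[0,0,0],[0,0,0],1],[[0,0,0],[0,0,0],1],[[0,0,0],[0,0,0],1],[[0,0,0],[0,0,0],1],[[0,0,0],[0,0,25],1],[[0,0,0],[0,0,25],1],[[0,0,0],[0,0,5],1]]' 40
python3 -m jog '[[[0,0,0],[0,0,8],1]]' 
python3 -m jog '[[[0,0,0],[0,0,5],1]]'
python3 -m jog '[[[0,0,0],[0,0,5],1]]'
```

```text
t: 19.48
tcp_pos: [0.625, -0.2603, 0.1046]
eef_rot: [0.741, 0.671, -0.001, -0.003]
force: [0.3, 0.6, -0.2]
finger_gap: 0.033
t: 19.6
tcp_pos: [0.6257, -0.2604, 0.0975]
eef_rot: [0.741, 0.671, -0.0, -0.002]
force: [0.2, 0.4, 0.3]
finger_gap: 0.005
t: 19.73
tcp_pos: [0.6259, -0.2603, 0.0926]
eef_rot: [0.741, 0.671, -0.0, -0.002]
force: [0.1, -0.2, -0.1]
finger_gap: 0.008
t: 19.85
tcp_pos: [0.6267, -0.2607, 0.0901]
eef_rot: [0.741, 0.671, -0.0, -0.001]
force: [-6.5, 4.8, 21.4]
finger_gap: 0.005
```

Contact at TCP z = 90.1 mm matches the expected knob height exactly, so weight A is fully home. On to weight B.

```bash
python3 -m jog '[[[0,0,0],[0,0,-40],1],[[0,0,0],[0,0,-50],0.4],[[0,0,0],[20,-2,-40],0.2],[[0,0,0],[50,-10,0],0],[[0,0,0],[50,-10,0],0],[[0,0,0],[50,-10,0],0],[[0,0,0],[50,-10,0],0],[[0,0,0],[50,-10,0],0],[[0,0,9],[50,-10,0],0],[[0,0,9],[0,0,0],0]]' 40
python3 - <<'E'
from h import *
plan([.591,.105,.12],-24)
E
```

```text
t: 21.1
tcp_pos: [0.5994, 0.0718, 0.2313]
eef_rot: [0.84, 0.542, 0.005, 0.004]
force: [0.3, -1.2, -0.3]
finger_gap: 0.928
tcp [599.4  71.8 231.3] toolx yaw 65.6 tooly yaw -24.4 q6 [-0.07  0.11  1.66 -0.    1.36  0.36] gap 0.928 t 21.1
F [ 0.3 -1.2 -0.3]
tilt fix deg [ 0.64 -0.22  0.  ]
shift tool mm [ 26.4 -22.6 111.2]
turn about tool z (deg) -0.4 or 179.6
```

```bash
python3 -m jog '[[[0.3,0,0],[13,-11,45],0.15],[[0.3,0,0],[13,-11,45],0.2],[[0,0,0],[0,0,18],0.2],[[0,0,0],[0,0,0],0.2]]' 40
python3 look.py b3
```

```text
t: 21.6
tcp_pos: [0.5939, 0.1059, 0.1249]
eef_rot: [0.84, 0.542, 0.005, 0.002]
force: [-0.0, -0.8, 0.8]
finger_gap: 0.797
tcp [593.9 105.9 124.9] toolx yaw 65.7 tooly yaw -24.3 q6 [-0.01  0.21  1.75  0.    1.17  0.41] gap 0.797 t 21.6
F [-0.  -0.8  0.8]
tilt fix deg [ 0.51 -0.38  0.  ]
tcp proj [253.5 226.5]
```

View pics/b3.png

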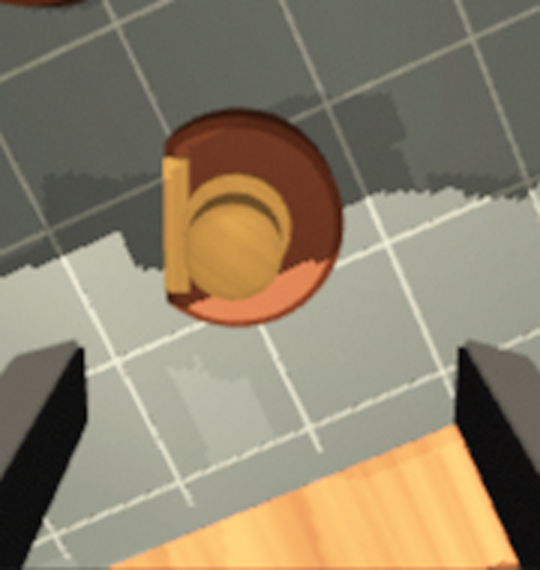

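Weight B: knob top at zoom (236,249), strip (176,158)–(178,292).

```bash
python3 kn.py b3 236 249 176 158 178 292
```

```text
knob [0.5933 0.1215] flat yaw 155.1 dist 0.0183 len 0.0405
pick jaw yaw -24.92543729867117
tcp [594.5 105.9 125.9] toolx yaw 65.7 tooly yaw -24.3 q6 [-0.01  0.21  1.75  0.    1.17  0.41] gap 0.797 t 21.65
F [-0.4  0.1 -0.4]
tilt fix deg [ 0.6  -0.42  0.  ]
shift tool mm [13.1 -8.5 87.9]
turn about tool z (deg) 0.6 or -179.4
```

```bash
python3 -m jog '[[[0.5,-0.4,0.6],[13,-8,0],0.2],[[0,0,0],[0,0,25],0.2],[[0,0,0],[0,0,28],0.2],[[0,0,0],[0,0,25],0.2],[[0,0,0],[0,0,0],0.2]]' 40
python3 - <<'E'
from h import *
plan([.5933,.1215,.038],-24.9)
E
```

```text
t: 22.28
tcp_pos: [0.6037, 0.1182, 0.0593]
eef_rot: [0.844, 0.536, 0.01, 0.007]
force: [0.6, -0.3, 0.2]
finger_gap: 0.802
tcp [603.7 118.2  59.3] toolx yaw 64.8 tooly yaw -25.2 q6 [ 0.01  0.32  1.75 -0.    1.04  0.45] gap 0.802 t 22.275
F [ 0.6 -0.3  0.2]
tilt fix deg [ 1.24 -0.54  0.  ]
shift tool mm [ -1.6 -11.3  21. ]
turn about tool z (deg) -0.3 or 179.7
```

```bash
python3 -m jog '[[[1.2,-0.5,0],[-2,-11,3],0.2],[[0,0,0],[0,0,0],0.2]]' 40
python3 - <<'E'
from h import *
plan([.5933,.1215,.038],-24.9)
E
```

```text
t: 22.52
tcp_pos: [0.5952, 0.1208, 0.0599]
eef_rot: [0.845, 0.536, 0.002, 0.001]
force: [1.1, -0.3, 0.2]
finger_gap: 0.8
tcp [595.2 120.8  59.9] toolx yaw 64.8 tooly yaw -25.2 q6 [0.01 0.31 1.76 0.   1.06 0.45] gap 0.8 t 22.525
F [ 1.1 -0.3  0.2]
tilt fix deg [ 0.28 -0.16  0.  ]
shift tool mm [-0.2 -2.1 21.9]
turn about tool z (deg) -0.3 or 179.7
```

```bash
python3 -m jog '[[[0.3,-0.2,0],[-0.2,-2.5,12],0.2],[[0,0,0],[0,0,10],0.2],[[0,0,0],[0,0,0],0.2]]' 40
python3 - <<'E'
from h import *
plan([.5933,.1215,.038],-24.9)
E
```

```text
t: 22.9
tcp_pos: [0.5936, 0.1218, 0.0379]
eef_rot: [0.844, 0.536, 0.0, 0.001]
force: [-0.9, 0.1, -0.5]
finger_gap: 0.798
tcp [593.6 121.8  37.9] toolx yaw 64.8 tooly yaw -25.2 q6 [ 0.02  0.35  1.77 -0.    1.03  0.46] gap 0.798 t 22.9
F [-0.9  0.1 -0.5]
tilt fix deg [ 0.08 -0.    0.  ]
shift tool mm [-0.4 -0.1 -0.1]
turn about tool z (deg) -0.3 or 179.7
```

```bash
python3 -m jog '[[[0,0,0],[0,0,0],1],[[0,0,0],[0,0,0],1],[[0,0,0],[0,0,0],1],[[0,0,0],[0,0,0],1],[[0,0,0],[0,0,0],1],[[0,0,0],[0,0,0],1]]' 50
python3 -m jog '[[[0,0,0],[0,0,-15],1],[[0,0,0],[0,0,-30],1]]' 50
python3 look.py b4
```

```text
t: 23.65
tcp_pos: [0.5927, 0.1223, 0.0381]
eef_rot: [0.845, 0.536, -0.0, -0.001]
force: [-2.1, 1.4, 0.7]
finger_gap: 0.27
t: 23.9
tcp_pos: [0.5891, 0.122, 0.0799]
eef_rot: [0.844, 0.536, -0.004, -0.003]
force: [-0.4, 0.3, -5.4]
finger_gap: 0.265
tcp [589.1 122.   79.9] toolx yaw 64.8 tooly yaw -25.2 q6 [ 0.02  0.28  1.76 -0.    1.11  0.46] gap 0.265 t 23.9
F [-0.4  0.3 -5.4]
tilt fix deg [-0.53  0.26  0.  ]
tcp proj [253.5 226.5]
```

View pics/b4.png

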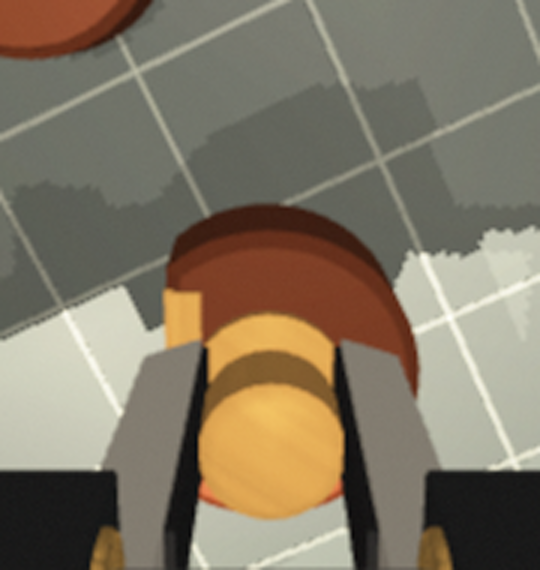

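No slip this time: the knob's image sits at row 448, against 427 for A. I'll carry B to the front recess at −y.

```bash
python3 -m jog '[[[-0.5,0.2,0],[0,0,-45],1],[[0,0,-9.6],[0,0,-45],1],[[0,0,-9.6],[0,0,-40],1],[[0,0,0],[-40,0,-3],1],[[0,0,0],[-50,0,-3],1],[[0,0,0],[-50,0,-3],1],[[0,0,0],[-50,0,-3],1]]' 50
python3 - <<'E'
from h import *
plan([.5484,-.2486,.15],-5.75)
E
```

```text
t: 24.82
tcp_pos: [0.573, -0.0698, 0.23]
eef_rot: [0.737, 0.676, 0.003, 0.004]
force: [-0.0, 0.1, -5.7]
finger_gap: 0.266
tcp [573.  -69.8 230. ] toolx yaw 85.0 tooly yaw -5.0 q6 [-0.32  0.05  1.73  0.    1.35 -0.23] gap 0.266 t 24.825
F [-0.   0.1 -5.7]
tilt fix deg [ 0.59  0.1  -0.  ]
shift tool mm [-180.1   -9.7   80.2]
turn about tool z (deg) 0.8 or -179.2
```

```bash
python3 -m jog '[[[0.5,0,0.8],[-50,-3,5],1],[[0,0,0],[-50,-3,5],1],[[0,0,0],[-50,-3,15],1],[[0,0,0],[-25,-1,20],1],[[0,0,0],[0,0,15],1],[[0,0,0],[0,0,0],1]]' 50
python3 - <<'E'
from h import *
plan([.5484,-.2486,.15],-5.75)
E
```

```text
t: 25.58
tcp_pos: [0.5428, -0.2521, 0.1663]
eef_rot: [0.744, 0.668, -0.0, 0.002]
force: [0.7, 0.3, -5.3]
finger_gap: 0.264
tcp [ 542.8 -252.1  166.3] toolx yaw 83.8 tooly yaw -6.2 q6 [-0.62  0.16  1.73 -0.    1.25 -0.52] gap 0.264 t 25.575
F [ 0.7  0.3 -5.3]
tilt fix deg [ 0.12  0.15 -0.  ]
shift tool mm [ 4.1  5.1 16.3]
turn about tool z (deg) -0.4 or 179.6
```

```bash
python3 -m jog '[[[0.1,0.1,-0.4],[3.5,5.5,15],1],[[0,0,0],[0,0,30],1],[[0,0,0],[0,0,25],1],[[0,0,0],[0,0,7],1],[[0,0,0],[0,0,0],1]]' 50
python3 - <<'E'
from h import *
plan([.5492,-.2493,.085],-5.75)
E
python3 look.py b5
```

```text
t: 26.2
tcp_pos: [0.5531, -0.2451, 0.0884]
eef_rot: [0.739, 0.674, 0.001, 0.003]
force: [0.3, 0.3, -4.3]
finger_gap: 0.266
tcp [ 553.1 -245.1   88.4] toolx yaw 84.7 tooly yaw -5.3 q6 [-0.6   0.27  1.76  0.    1.11 -0.51] gap 0.266 t 26.2
F [ 0.3  0.3 -4.3]
tilt fix deg [ 0.3   0.13 -0.  ]
shift tool mm [-4.5 -3.5  3.4]
turn about tool z (deg) 0.4 or -179.6
tcp [ 553.1 -245.1   88.4] toolx yaw 84.7 tooly yaw -5.3 q6 [-0.6   0.27  1.76  0.    1.11 -0.51] gap 0.266 t 26.2
F [ 0.3  0.3 -4.3]
tilt fix deg [ 0.3   0.13 -0.  ]
tcp proj [253.9 226.1]
```

View pics/b5.png

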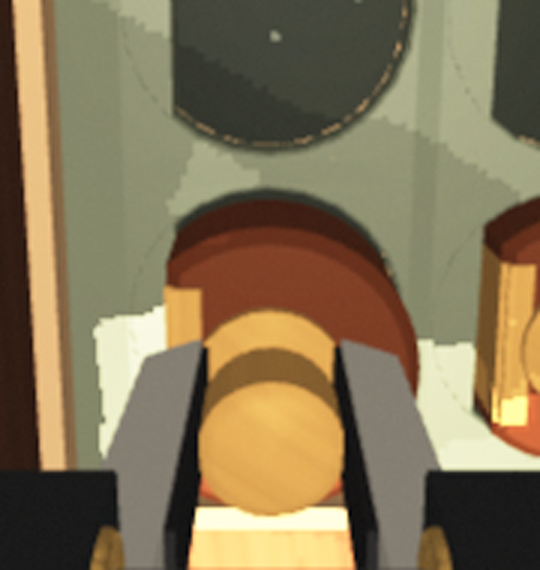

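```bash
python3 px.py b5 0 -1 270 190 .036 180 215 .036 270 446 .1184 ; python3 px.py b5 0 0 290 150 .036 412 20 .036 173 60 .036
```

```text
[2.7e+02 1.9e+02 3.6e-02] hx 5.0 hy 33.2
[1.80e+02 2.15e+02 3.60e-02] hx -17.6 hy 26.7
[2.700e+02 4.460e+02 1.184e-01] hx 4.8 hy 3.3
[2.9e+02 1.5e+02 3.6e-02] hx 9.9 hy -34.7
[4.12e+02 2.00e+01 3.60e-02] hx 38.8 hy -3.3
[1.73e+02 6.00e+01 3.60e-02] hx -18.6 hy -13.1
```

Run:
```python
from h import *
from rec import recess
K=cams.get_calibration("wrist")["intrinsics"]
c2=dict(intrinsics=K,T=np.load("b2.npy"))
print((onz(c2,(20,85),.095)+onz(c2,(40,208),.095))/2)
c=dict(intrinsics=K,T=np.load("b5.npy")); im=cv2.imread("pics/b5f.png"); 
C=recess(im,c,[(260,110)],[95])
show(im,"b5v",None,1)
```

```text
[ 0.4432943  -0.16085137  0.095     ]
(260, 110) c [ 560.4 -172.4] n 18 d mm [28. 28. 31. 33. 34. 34. 34. 34. 34. 34. 34. 34. 34. 34. 35. 35. 35. 35.] [   0    0   76   80 4895]
```

View pics/b5v.png

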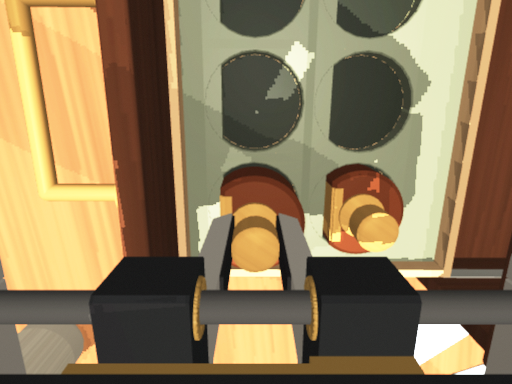

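The free recess now reads about 4 mm further in than at first, so the drawer crept inward while I pressed weight A (still well out). Relative to the recess, weight B is 4 mm too far in +hy. I'll shift it and lower.

```bash
python3 -m jog '[[[0.3,0.1,0.3],[-4,-0.5,0],1],[[0,0,0],[0,0,6],1],[[0,0,0],[0,0,0],1]]' 50
python3 look.py b6
```

```text
t: 26.62
tcp_pos: [0.554, -0.2505, 0.0853]
eef_rot: [0.741, 0.671, 0.0, 0.003]
force: [0.3, -0.2, -5.2]
finger_gap: 0.265
tcp [ 554.  -250.5   85.3] toolx yaw 84.4 tooly yaw -5.6 q6 [-0.61  0.28  1.75 -0.    1.11 -0.51] gap 0.265 t 26.625
F [ 0.3 -0.2 -5.2]
tilt fix deg [ 0.27  0.18 -0.  ]
tcp proj [253.9 226.1]
```

View pics/b6.png

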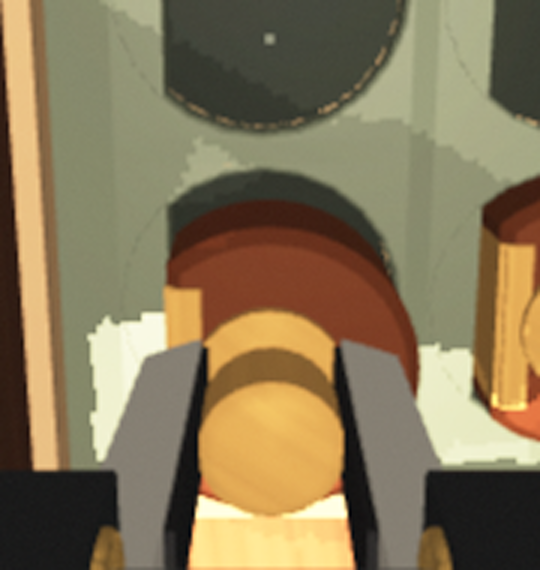

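```bash
python3 px.py b6 0 -1 265 170 .036 168 205 .036 388 245 .036 270 446 .1153; python3 px.py b6 0 0 262 130 .036 406 20 .036 165 60 .036
```

```text
[2.65e+02 1.70e+02 3.60e-02] hx 5.6 hy 33.4
[1.68e+02 2.05e+02 3.60e-02] hx -18.5 hy 24.6
[3.88e+02 2.45e+02 3.60e-02] hx 36.4 hy 14.4
[2.700e+02 4.460e+02 1.153e-01] hx 6.4 hy -2.0
[2.62e+02 1.30e+02 3.60e-02] hx 4.8 hy -34.8
[4.06e+02 2.00e+01 3.60e-02] hx 38.9 hy -8.8
[1.65e+02 6.00e+01 3.60e-02] hx -18.3 hy -18.2
```

```bash
python3 -m jog '[[[0.3,0.2,0],[1.2,-1.7,4],1],[[0,0,0],[0,0,6],1],[[0,0,0],[0,0,6],1],[[0,0,0],[0,0,0],1]]' 50
python3 look.py b7
```

```text
t: 27.18
tcp_pos: [0.5525, -0.2493, 0.0685]
eef_rot: [0.741, 0.671, 0.0, -0.0]
force: [-0.7, 0.2, -5.7]
finger_gap: 0.268
tcp [ 552.5 -249.3   68.5] toolx yaw 84.4 tooly yaw -5.6 q6 [-0.61  0.3   1.76  0.    1.08 -0.51] gap 0.268 t 27.175
F [-0.7  0.2 -5.7]
tilt fix deg [-0.02 -0.02  0.  ]
tcp proj [253.9 226.1]
```

View pics/b7.png

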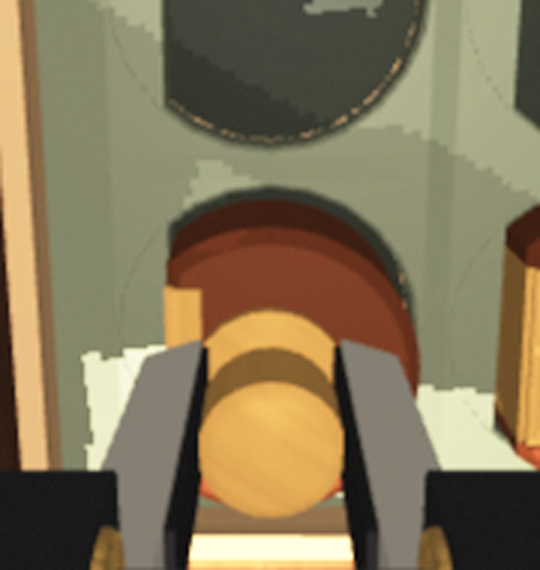

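It is entering cleanly (underside ≈ 30 mm, no side force). I'll continue down.

```bash
python3 -m jog '[[[0,0,0],[0,0,4],1],[[0,0,0],[0,0,4],1],[[0,0,0],[0,0,3],1]]' 50
python3 -m jog '[[[0,0,0],[0,0,3],1]]' 50
```

```text
t: 27.6
tcp_pos: [0.5536, -0.2498, 0.0598]
eef_rot: [0.741, 0.672, 0.0, 0.0]
force: [-6.8, 5.8, 15.7]
finger_gap: 0.266
t: 27.72
tcp_pos: [0.5546, -0.2499, 0.0599]
eef_rot: [0.741, 0.672, 0.001, 0.001]
force: [-5.3, 5.5, 14.9]
finger_gap: 0.266
```

Weight B is home (TCP z = 59.9, floor contact 15–20 N). I'll release and go to weight C.

```bash
python3 -m jog '[[[0,0,0],[0,0,0],0.45],[[0,0,0],[0,0,0],0.45],[[0,0,0],[0,0,0],0.45],[[0,0,0],[0,0,-25],0.45],[[0,0,0],[0,0,-50],0.4],[[0,0,0],[0,0,-50],0.2],[[0,0,0],[45,-13,-15],0.2],[[0,0,0],[50,-16,0],0.2],[[0,0,0],[50,-16,0],0.2],[[0,0,0],[50,-16,0],0.2],[[0,0,-8],[50,-16,0],0.2],[[0,0,-8],[50,-10,0],0.2],[[0,0,-8],[50,0,0],0.2],[[0,0,-8],[40,10,0],0.2],[[0,0,0],[0,0,0],0.2]]' 50
python3 - <<'E'
from h import *
plan([.4502,.2167,.12],28)
E
```

```text
t: 29.6
tcp_pos: [0.4786, 0.1496, 0.2072]
eef_rot: [0.521, 0.853, 0.002, 0.009]
force: [-0.3, -0.2, 0.3]
finger_gap: 0.799
tcp [478.6 149.6 207.2] toolx yaw 117.2 tooly yaw 27.2 q6 [ 0.08 -0.12  1.94 -0.01  1.31 -0.39] gap 0.799 t 29.6
F [-0.3 -0.2  0.3]
tilt fix deg [ 0.77  0.76 -0.  ]
shift tool mm [73.8  4.2 86.3]
turn about tool z (deg) -0.8 or 179.2
```

```bash
python3 -m jog '[[[0.7,0.7,-0.8],[35,2,25],0.2],[[0,0,0],[35,2,30],0.2],[[0,0,0],[0,0,25],0.2],[[0,0,0],[0,0,0],0.2]]' 50
python3 look.py d1
```

```text
t: 30.1
tcp_pos: [0.4522, 0.2119, 0.126]
eef_rot: [0.518, 0.855, 0.001, 0.003]
force: [0.3, 0.1, 0.5]
finger_gap: 0.802
tcp [452.2 211.9 126. ] toolx yaw 117.5 tooly yaw 27.5 q6 [ 0.21 -0.02  2.   -0.    1.16 -0.27] gap 0.802 t 30.1
F [0.3 0.1 0.5]
tilt fix deg [ 0.22  0.22 -0.  ]
tcp proj [254.7 225.7]
```

View pics/d1.png

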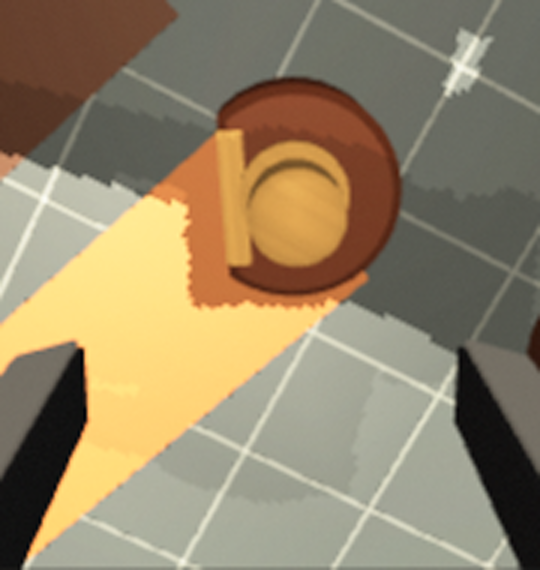

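Weight C: knob top at zoom (297,216), strip (229,132)–(239,265).

```bash
python3 kn.py d1 297 216 229 132 239 265
```

```text
knob [0.45   0.2341] flat yaw -148.8 dist 0.0175 len 0.04
pick jaw yaw 31.170028766631788
tcp [453.2 212.1 127.3] toolx yaw 117.5 tooly yaw 27.5 q6 [ 0.21 -0.03  2.   -0.    1.16 -0.27] gap 0.8 t 30.15
F [-0.1  0.1 -0.4]
tilt fix deg [ 0.37  0.25 -0.  ]
shift tool mm [21.4  6.8 89.3]
turn about tool z (deg) -3.6 or 176.4
```

```bash
python3 -m jog '[[[0.3,0.2,-2.6],[21,6.5,0],0.2],[[0,0,0],[0,0,15],0.2],[[0,0,0],[0,0,15],0.2],[[0,0,0],[0,0,0],0.2]]' 50
python3 look.py d2
```

```text
t: 30.65
tcp_pos: [0.4531, 0.2314, 0.0989]
eef_rot: [0.501, 0.865, 0.002, 0.003]
force: [1.0, -1.8, 0.7]
finger_gap: 0.804
tcp [453.1 231.4  98.9] toolx yaw 119.8 tooly yaw 29.8 q6 [ 0.25  0.04  2.   -0.    1.1  -0.27] gap 0.804 t 30.65
F [ 1.  -1.8  0.7]
tilt fix deg [ 0.37  0.2  -0.  ]
tcp proj [254.8 225.8]
```

View pics/d2.png

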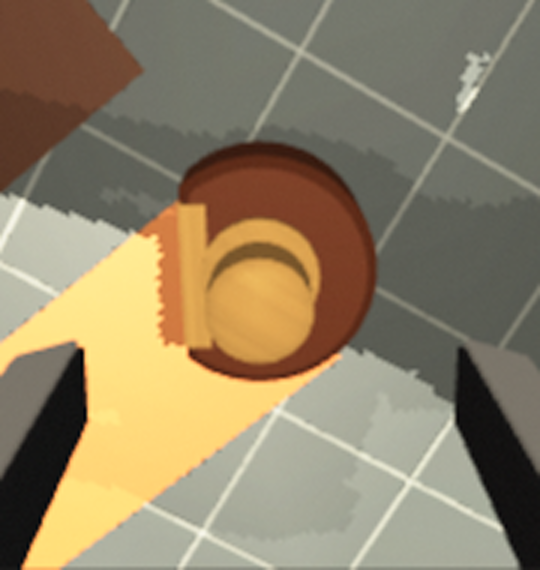

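The knob top is now at zoom (260,309) and the strip runs (193,206)–(199,348).

```bash
python3 kn.py d2 260 309 193 206 199 348
```

```text
knob [0.4494 0.2345] flat yaw -149.0 dist 0.0174 len 0.04
pick jaw yaw 30.951712058360727
tcp [453.7 231.6  99.6] toolx yaw 119.8 tooly yaw 29.8 q6 [ 0.25  0.04  2.   -0.    1.1  -0.27] gap 0.801 t 30.7
F [0.3 0.2 0.4]
tilt fix deg [ 0.44  0.22 -0.  ]
shift tool mm [ 4.9 -2.7 61.6]
turn about tool z (deg) -1.1 or 178.9
```

```bash
python3 -m jog '[[[0.4,0.2,-1.1],[5,-2.7,0],0.2],[[0,0,0],[0,0,20],0.2],[[0,0,0],[0,0,18],0.2],[[0,0,0],[0,0,0],0.2]]' 50
python3 - <<'E'
from h import *
plan([.4494,.2345,.038],30.9)
E
```

```text
t: 31.2
tcp_pos: [0.4497, 0.2348, 0.0626]
eef_rot: [0.492, 0.87, 0.001, 0.001]
force: [-0.2, 1.1, -0.1]
finger_gap: 0.797
tcp [449.7 234.8  62.6] toolx yaw 121.0 tooly yaw 31.0 q6 [ 0.26  0.09  2.02 -0.    1.03 -0.28] gap 0.797 t 31.2
F [-0.2  1.1 -0.1]
tilt fix deg [ 0.18  0.06 -0.  ]
shift tool mm [-0.1 -0.5 24.6]
turn about tool z (deg) 0.1 or -179.9
```

```bash
python3 -m jog '[[[0.2,0,0],[0,-0.5,13],0.2],[[0,0,0],[0,-0.5,11],0.2],[[0,0,0],[0,0,0],0.2],[[0,0,0],[0,0,0],1],[[0,0,0],[0,0,0],1],[[0,0,0],[0,0,0],1],[[0,0,0],[0,0,0],1],[[0,0,0],[0,0,0],1],[[0,0,0],[0,0,0],1]]' 50
python3 -m jog '[[[0,0,0],[0,0,-15],1],[[0,0,0],[0,0,-30],1],[[-0.3,0,0],[0,0,-45],1],[[0,0,0],[0,0,-45],1]]' 50
python3 look.py d3
```

```text
t: 32.33
tcp_pos: [0.4495, 0.2343, 0.0396]
eef_rot: [0.492, 0.871, -0.001, 0.001]
force: [-3.1, -2.2, 3.0]
finger_gap: 0.264
t: 32.83
tcp_pos: [0.4431, 0.2331, 0.1711]
eef_rot: [0.492, 0.871, -0.003, -0.004]
force: [0.2, 0.1, -7.1]
finger_gap: 0.267
tcp [443.1 233.1 171.1] toolx yaw 121.0 tooly yaw 31.0 q6 [ 0.26 -0.07  1.96  0.    1.26 -0.28] gap 0.267 t 32.825
F [ 0.2  0.1 -7.1]
tilt fix deg [-0.55 -0.21  0.  ]
tcp proj [254.9 225.8]
```

View pics/d3.png

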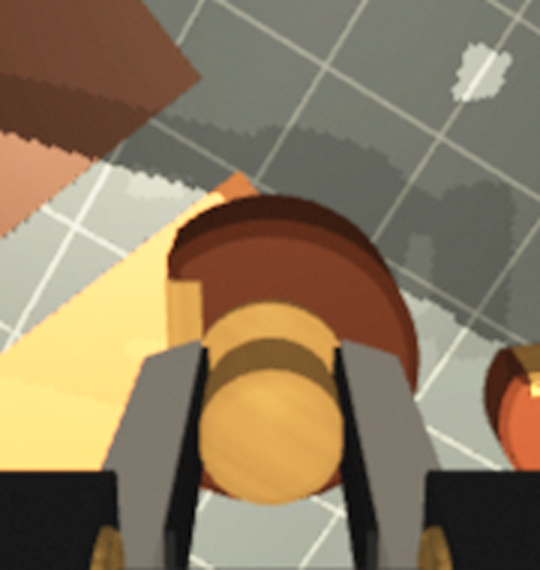

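```bash
python3 -m jog '[[[0,0,9.2],[0,0,-30],1],[[0,0,9.2],[0,0,-15],1],[[-0.3,0,9.2],[0,0,-5],1],[[0,0,9.2],[0,0,0],1],[[0,0,0],[-40,22,-3],1],[[0,0,0],[-45,27,-3],1],[[0,0,0],[-45,27,-3],1]]' 50
python3 - <<'E'
from h import *
plan([.638,-.18,.2],-5.75)
E
```

```text
t: 33.75
tcp_pos: [0.503, 0.096, 0.2316]
eef_rot: [0.746, 0.665, 0.002, -0.001]
force: [0.8, 0.2, -7.5]
finger_gap: 0.266
tcp [503.   96.  231.6] toolx yaw 83.4 tooly yaw -6.6 q6 [-0.04 -0.11  1.88  0.    1.37  0.08] gap 0.266 t 33.75
F [ 0.8  0.2 -7.5]
tilt fix deg [ 0.02 -0.26  0.  ]
shift tool mm [-258.8  165.7   30.5]
turn about tool z (deg) -0.8 or 179.2
```

```bash
python3 -m jog '[[[0,-0.2,-0.8],[-47,30,-3],1],[[0,0,0],[-47,30,-3],1],[[0,0,0],[-47,30,-3],1],[[0,0,0],[-47,30,-3],1],[[0,0,0],[-35,22,0],1],[[0,0,0],[0,0,0],1]]' 50
python3 - <<'E'
from h import *
plan([.638,-.18,.15],-5.75)
E
```

```text
t: 34.5
tcp_pos: [0.6212, -0.1507, 0.2324]
eef_rot: [0.743, 0.669, -0.001, -0.005]
force: [-0.5, 0.1, -8.0]
finger_gap: 0.265
tcp [ 621.2 -150.7  232.4] toolx yaw 84.0 tooly yaw -6.0 q6 [-0.42  0.21  1.56  0.    1.39 -0.31] gap 0.265 t 34.5
F [-0.5  0.1 -8. ]
tilt fix deg [-0.46 -0.29  0.  ]
shift tool mm [-27.7  20.5  82.1]
turn about tool z (deg) -0.3 or 179.7
```

```bash
python3 -m jog '[[[-0.4,-0.2,0],[-14,10,10],1],[[0,0,0],[-14,10,35],1],[[0,0,0],[0,0,45],1],[[0,0,0],[0,0,40],1],[[0,0,0],[0,0,12],1],[[0,0,0],[0,0,0],1]]' 50
python3 look.py d4
```

```text
t: 35.25
tcp_pos: [0.6368, -0.1792, 0.0802]
eef_rot: [0.742, 0.67, -0.0, -0.002]
force: [0.5, 0.2, -5.8]
finger_gap: 0.266
tcp [ 636.8 -179.2   80.2] toolx yaw 84.1 tooly yaw -5.9 q6 [-0.45  0.4   1.6   0.    1.14 -0.34] gap 0.266 t 35.25
F [ 0.5  0.2 -5.8]
tilt fix deg [-0.24 -0.15  0.  ]
tcp proj [253.9 226.1]
```

View pics/d4.png

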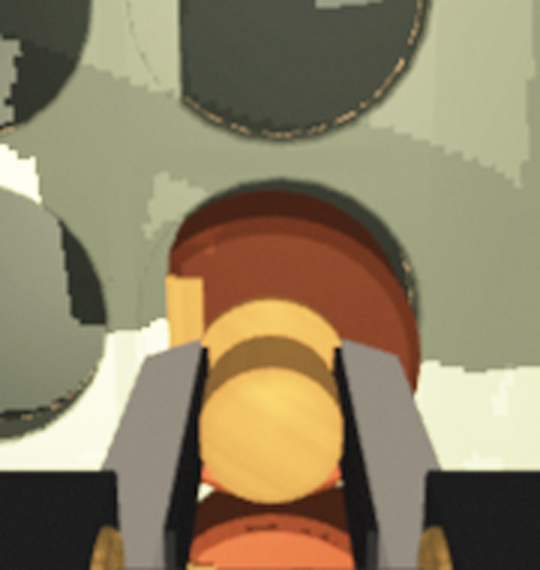

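```bash
python3 px.py d4 1 0 280 180 .036 412 280 .036 272 433 .1102; python3 px.py d4 1 1 290 138 .036 428 20 .036 181 60 .036
```

```text
[2.8e+02 1.8e+02 3.6e-02] hx 6.1 hy 33.4
[4.12e+02 2.80e+02 3.60e-02] hx 38.9 hy 8.3
[2.720e+02 4.330e+02 1.102e-01] hx 4.3 hy 1.6
[2.90e+02 1.38e+02 3.60e-02] hx 8.5 hy -34.5
[4.28e+02 2.00e+01 3.60e-02] hx 40.4 hy -7.2
[1.81e+02 6.00e+01 3.60e-02] hx -17.1 hy -16.2
```

```bash
python3 -m jog '[[[-0.2,-0.1,0],[-2.2,1.8,0],1],[[0,0,0],[0,0,6],1],[[0,0,0],[0,0,0],1]]' 50
python3 look.py d5
```

```text
t: 35.67
tcp_pos: [0.6418, -0.183, 0.0796]
eef_rot: [0.742, 0.67, 0.002, 0.004]
force: [0.3, 0.7, -6.9]
finger_gap: 0.265
tcp [ 641.8 -183.    79.6] toolx yaw 84.2 tooly yaw -5.8 q6 [-0.45  0.41  1.6   0.    1.13 -0.35] gap 0.265 t 35.675
F [ 0.3  0.7 -6.9]
tilt fix deg [ 0.48  0.14 -0.  ]
tcp proj [253.9 226.1]
```

View pics/d5.png

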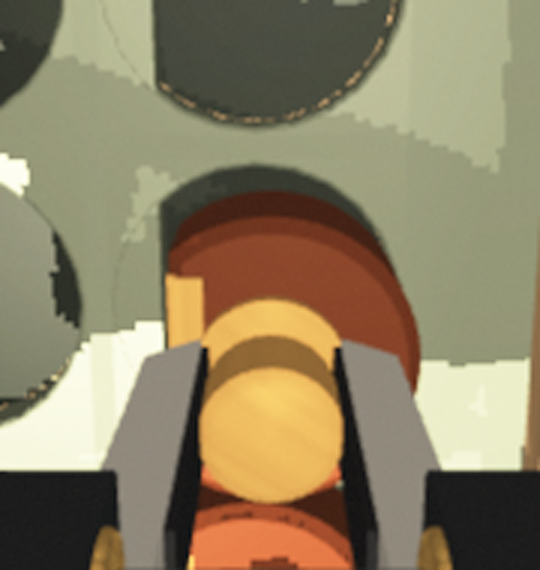

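```bash
python3 px.py d5 1 0 255 165 .036 163 250 .036 272 433 .1096; python3 px.py d5 1 1 255 127 .036 402 20 .036 155 60 .036
```

```text
[2.55e+02 1.65e+02 3.60e-02] hx 6.2 hy 33.6
[1.63e+02 2.50e+02 3.60e-02] hx -16.5 hy 12.7
[2.720e+02 4.330e+02 1.096e-01] hx 9.4 hy -1.6
[2.55e+02 1.27e+02 3.60e-02] hx 6.2 hy -35.4
[4.02e+02 2.00e+01 3.60e-02] hx 40.3 hy -10.8
[1.55e+02 6.00e+01 3.60e-02] hx -17.0 hy -19.8
```

```bash
python3 -m jog '[[[0.4,0.1,0],[0.4,-2.5,0],1],[[0,0,0],[0,0,0],1]]' 50
python3 - <<'E'
from h import *
plan([.6391,-.182,.07],-5.75)
E
```

```text
t: 35.98
tcp_pos: [0.6399, -0.1827, 0.0808]
eef_rot: [0.742, 0.67, 0.0, 0.002]
force: [0.0, -0.6, -6.9]
finger_gap: 0.266
tcp [ 639.9 -182.7   80.8] toolx yaw 84.2 tooly yaw -5.8 q6 [-0.45  0.41  1.6  -0.    1.14 -0.35] gap 0.266 t 35.975
F [ 0.  -0.6 -6.9]
tilt fix deg [ 0.16  0.08 -0.  ]
shift tool mm [ 0.6 -0.9 10.7]
turn about tool z (deg) -0.1 or 179.9
```

```bash
python3 -m jog '[[[0.1,0,0],[0.5,-1,6],1],[[0,0,0],[0,-0.4,6],1],[[0,0,0],[0,0,0],1]]' 50
python3 look.py d6
```

```text
t: 36.35
tcp_pos: [0.6382, -0.1818, 0.0675]
eef_rot: [0.742, 0.67, -0.0, 0.0]
force: [0.0, -0.4, -7.2]
finger_gap: 0.27
tcp [ 638.2 -181.8   67.5] toolx yaw 84.2 tooly yaw -5.8 q6 [-0.45  0.42  1.6  -0.    1.12 -0.35] gap 0.27 t 36.35
F [ 0.  -0.4 -7.2]
tilt fix deg [ 0.01  0.06 -0.  ]
tcp proj [253.9 226.1]
```

View pics/d6.png

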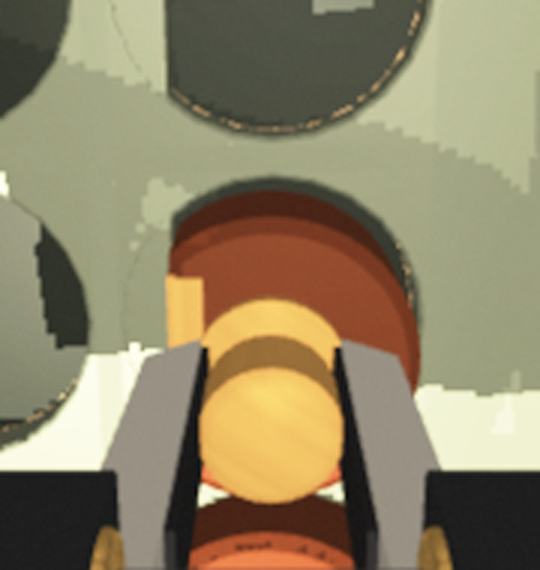

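The weight is in the recess mouth with no side force. I'll continue down.

```bash
python3 -m jog '[[[0,0,0],[0,0.7,4],1],[[0,0,0],[0,0,3],1],[[0,0,0],[0,0,3],1]]' 50
python3 - <<'E'
from h import *
plan([.6391,-.182,.06],-5.75)
E
```

```text
t: 36.78
tcp_pos: [0.6405, -0.1818, 0.0616]
eef_rot: [0.742, 0.67, 0.0, 0.001]
force: [-6.7, 4.3, 12.9]
finger_gap: 0.266
tcp [ 640.5 -181.8   61.6] toolx yaw 84.2 tooly yaw -5.8 q6 [-0.45  0.43  1.6   0.    1.11 -0.35] gap 0.266 t 36.775
F [-6.7  4.3 12.9]
tilt fix deg [ 0.11  0.03 -0.  ]
shift tool mm [-0.3 -1.4  1.6]
turn about tool z (deg) -0.1 or 179.9
```

Weight C is home (61.6 mm = pick height 39.6 + 22). I'll release and go to D.

```bash
python3 -m jog '[[[0,0,0],[0,0,0],0.45],[[0,0,0],[0,0,0],0.45],[[0,0,0],[0,0,0],0.45],[[0,0,0],[0,0,-25],0.45],[[0,0,0],[0,0,-50],0.4],[[0,0,0],[0,0,-50],0.2],[[0,0,0],[45,-10,-15],0.2],[[0,0,0],[50,-13,0],0.2],[[0,0,0],[50,-13,0],0.2],[[0,0,0],[50,-13,0],0.2],[[0,0,0],[50,-13,0],0.2],[[0,0,0],[50,-13,0],0.2],[[0,0,0],[45,-13,0],0.2],[[0,0,8.9],[0,0,0],0.2],[[0,0,8.9],[0,0,0],0.2],[[0,0,8.9],[0,0,0],0.2],[[0,0,8.9],[0,0,0],0.2],[[0,0,8.9],[0,0,0],0.2]]' 50
python3 - <<'E'
from h import *
plan([.570,.215,.12],-50.3)
E
```

```text
t: 39.02
tcp_pos: [0.5923, 0.1741, 0.2125]
eef_rot: [0.945, 0.327, 0.011, 0.007]
force: [-0.6, 0.4, -0.5]
finger_gap: 0.798
tcp [592.3 174.1 212.5] toolx yaw 38.1 tooly yaw -51.9 q6 [ 0.11  0.15  1.65 -0.01  1.31  1.01] gap 0.798 t 39.025
F [-0.6  0.4 -0.5]
tilt fix deg [ 1.18 -0.92  0.  ]
shift tool mm [  6.2 -47.9  91.7]
turn about tool z (deg) -1.6 or 178.4
```

```bash
python3 -m jog '[[[1.1,-0.9,-1.6],[3,-24,25],0.2],[[0,0,0],[3,-24,30],0.2],[[0,0,0],[0,0,35],0.2],[[0,0,0],[0,0,0],0.2]]' 50
python3 look.py e1
```

```text
t: 39.52
tcp_pos: [0.563, 0.2192, 0.1149]
eef_rot: [0.938, 0.347, -0.003, -0.001]
force: [-0.1, 0.3, -0.6]
finger_gap: 0.798
tcp [563.  219.2 114.9] toolx yaw 40.6 tooly yaw -49.4 q6 [0.18 0.24 1.74 0.   1.17 1.05] gap 0.798 t 39.525
F [-0.1  0.3 -0.6]
tilt fix deg [-0.2   0.26  0.  ]
tcp proj [253.3 227.1]
```

View pics/e1.png

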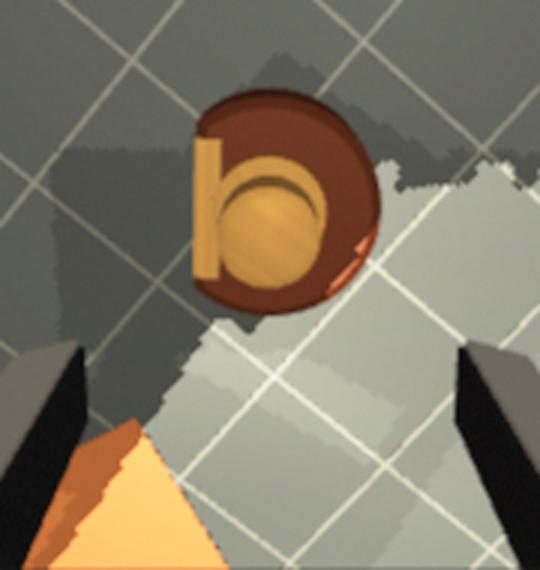

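Weight D: knob top at zoom (270,237), strip (207,138)–(206,279).

```bash
python3 kn.py e1 270 237 207 138 206 279
```

```text
knob [0.5794 0.2312] flat yaw 129.1 dist 0.0182 len 0.0409
pick jaw yaw -50.870949163623294
tcp [564.6 219.4 117.1] toolx yaw 40.5 tooly yaw -49.5 q6 [0.18 0.24 1.74 0.   1.17 1.05] gap 0.8 t 39.575
F [-0.8  0.3 -0.3]
tilt fix deg [-0.09  0.06  0.  ]
shift tool mm [19.   0.8 79.1]
turn about tool z (deg) 1.4 or -178.6
```

```bash
python3 -m jog '[[[0,0,1.4],[19,0.8,0],0.2],[[0,0,0],[0,0,20],0.2],[[0,0,0],[0,0,20],0.2],[[0,0,0],[0,0,10],0.2],[[0,0,0],[0,0,0],0.2]]' 50
python3 look.py e2;  python3 - <<'E'
from h import *
plan([.5794,.2312,.038],-50.8)
E
```

```text
t: 40.2
tcp_pos: [0.58, 0.2317, 0.0661]
eef_rot: [0.942, 0.337, 0.0, -0.001]
force: [0.2, 0.4, 0.8]
finger_gap: 0.801
tcp [580.  231.7  66.1] toolx yaw 39.4 tooly yaw -50.6 q6 [0.2  0.34 1.71 0.   1.09 1.08] gap 0.801 t 40.2
F [0.2 0.4 0.8]
tilt fix deg [-0.05 -0.06  0.  ]
tcp proj [253.3 227.2]
tcp [580.4 231.8  66.7] toolx yaw 39.4 tooly yaw -50.6 q6 [0.2  0.34 1.71 0.   1.09 1.08] gap 0.8 t 40.25
F [-0.  -0.1 -0.8]
tilt fix deg [-0.02 -0.1   0.  ]
shift tool mm [-1.2 -0.2 28.7]
turn about tool z (deg) 0.2 or -179.8
```

View pics/e2.png

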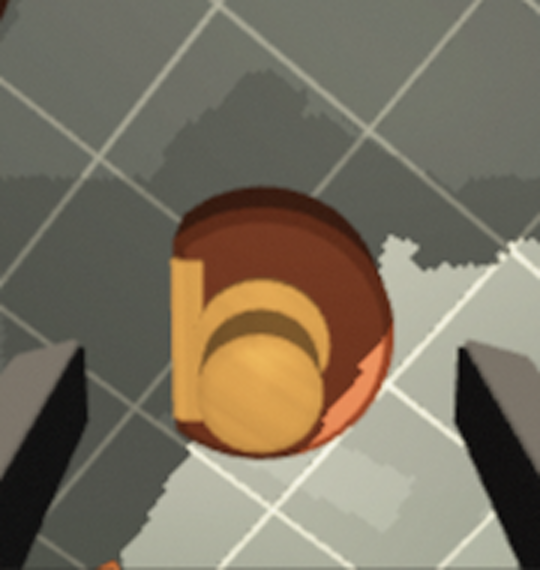

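```bash
python3 kn.py e2 262 394 187 260 188 420
```

```text
knob [0.5784 0.2311] flat yaw 128.4 dist 0.0181 len 0.0403
pick jaw yaw -51.588946794125064
tcp [580.4 231.8  66.7] toolx yaw 39.4 tooly yaw -50.6 q6 [0.2  0.34 1.71 0.   1.09 1.08] gap 0.8 t 40.25
F [-0.  -0.1 -0.8]
tilt fix deg [-0.02 -0.1   0.  ]
shift tool mm [-2.  -0.8 28.7]
turn about tool z (deg) 0.9 or -179.1
```

```bash
python3 -m jog '[[[0,0,0.7],[-1.6,-0.8,15],0.2],[[0,0,0],[0,0,12],0.2],[[0,0,0],[0,0,0],0.2]]' 50
python3 - <<'E'
from h import *
plan([.5786,.2311,.038],-51.3)
E
```

```text
t: 40.62
tcp_pos: [0.579, 0.2313, 0.0386]
eef_rot: [0.944, 0.331, 0.001, -0.0]
force: [0.7, 0.2, -1.1]
finger_gap: 0.8
tcp [579.  231.3  38.6] toolx yaw 38.6 tooly yaw -51.4 q6 [0.2  0.38 1.72 0.   1.04 1.09] gap 0.8 t 40.625
F [ 0.7  0.2 -1.1]
tilt fix deg [ 0.01 -0.17  0.  ]
shift tool mm [-0.4 -0.1  0.6]
turn about tool z (deg) -0.1 or 179.9
```

```bash
python3 -m jog '[[[0,0,0],[0,0,0],1],[[0,0,0],[0,0,0],1],[[0,0,0],[0,0,0],1],[[0,0,0],[0,0,0],1],[[0,0,0],[0,0,0],1],[[0,0,0],[0,0,0],1]]' 50
python3 -m jog '[[[0,0,0],[0,0,-15],1],[[0,0,0],[0,0,-30],1],[[-0.3,0.2,0],[0,0,-45],1],[[0,0,0],[0,0,-45],1],[[0,0,-9.1],[0,0,-30],1],[[0,0,-9.1],[0,0,-15],1],[[0,0,-9.1],[0,0,0],1],[[0,0,-9.1],[0,0,0],1],[[0,0,-9.1],[0,0,0],1]]' 50
python3 - <<'E'
from h import *
plan([.5625,-.1723,.21],-5.75)
E
```

```text
t: 41.38
tcp_pos: [0.5792, 0.2326, 0.04]
eef_rot: [0.944, 0.33, 0.002, -0.001]
force: [-3.0, 3.2, 1.2]
finger_gap: 0.265
t: 42.5
tcp_pos: [0.5714, 0.2276, 0.2179]
eef_rot: [0.734, 0.679, -0.006, 0.0]
force: [0.6, 0.3, -8.0]
finger_gap: 0.265
tcp [571.4 227.6 217.9] toolx yaw 85.5 tooly yaw -4.5 q6 [ 0.2   0.16  1.63 -0.01  1.36  0.28] gap 0.265 t 42.5
F [ 0.6  0.3 -8. ]
tilt fix deg [-0.44  0.48  0.  ]
shift tool mm [-399.3   22.3   11.1]
turn about tool z (deg) 1.3 or -178.7
```

```bash
python3 -m jog '[[[-0.4,0.4,1.3],[-45,0,-3],1],[[0,0,0],[-50,0,-3],1],[[0,0,0],[-50,0,-3],1],[[0,0,0],[-50,0,-3],1],[[0,0,0],[-50,0,-3],1]]' 50
python3 - <<'E'
from h import *
plan([.5625,-.1723,.20],-5.75)
E
```

```text
t: 43.12
tcp_pos: [0.5429, -0.0216, 0.2295]
eef_rot: [0.74, 0.673, -0.005, -0.002]
force: [1.7, -0.3, -6.0]
finger_gap: 0.264
tcp [542.9 -21.6 229.5] toolx yaw 84.6 tooly yaw -5.4 q6 [-0.24 -0.02  1.8  -0.01  1.37 -0.15] gap 0.264 t 43.125
F [ 1.7 -0.3 -6. ]
tilt fix deg [-0.54  0.31  0.  ]
shift tool mm [-148.    33.9   30. ]
turn about tool z (deg) 0.4 or -179.6
```

```bash
python3 -m jog '[[[-0.5,0.3,0.4],[-45,11,0],1],[[0,0,0],[-50,11,5],1],[[0,0,0],[-40,10,5],1],[[0,0,0],[0,0,5],1],[[0,0,0],[0,0,0],1]]' 50
python3 - <<'E'
from h import *
plan([.5625,-.1723,.12],-5.75)
E
```

```text
t: 43.75
tcp_pos: [0.5563, -0.1667, 0.211]
eef_rot: [0.744, 0.668, -0.003, -0.003]
force: [-0.4, 0.9, -6.9]
finger_gap: 0.266
tcp [ 556.3 -166.7  211. ] toolx yaw 83.9 tooly yaw -6.1 q6 [-0.48  0.09  1.73 -0.    1.34 -0.38] gap 0.266 t 43.75
F [-0.4  0.9 -6.9]
tilt fix deg [-0.48  0.03  0.  ]
shift tool mm [-4.9  7.5 90.9]
turn about tool z (deg) -0.4 or 179.6
```

```bash
python3 -m jog '[[[-0.4,0,-0.3],[-5,7,15],1],[[0,0,0],[0,0,35],1],[[0,0,0],[0,0,40],1],[[0,0,0],[0,0,28],1],[[0,0,0],[0,0,8],1],[[0,0,0],[0,0,0],1]]' 50
python3 look.py e3
```

```text
t: 44.5
tcp_pos: [0.5637, -0.1683, 0.0791]
eef_rot: [0.739, 0.673, -0.0, 0.0]
force: [0.4, 0.3, -6.5]
finger_gap: 0.266
tcp [ 563.7 -168.3   79.1] toolx yaw 84.6 tooly yaw -5.4 q6 [-0.48  0.25  1.8  -0.    1.09 -0.39] gap 0.266 t 44.5
F [ 0.4  0.3 -6.5]
tilt fix deg [-0.    0.04  0.  ]
tcp proj [253.9 226. ]
```

View pics/e3.png

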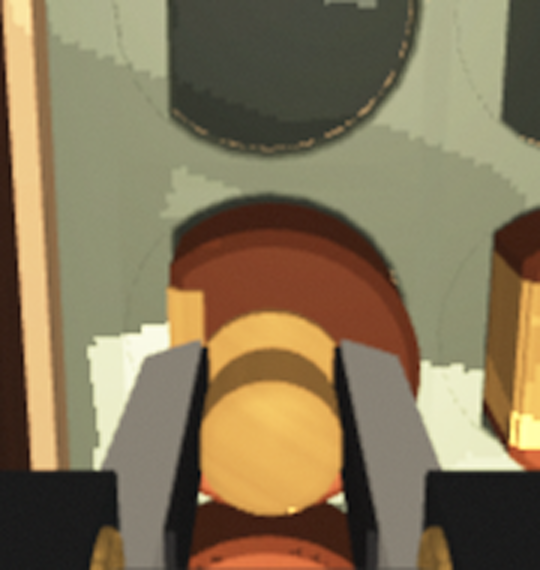

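```bash
python3 px.py e3 0 0 270 195 .036 175 238 .036 394 265 .036 272 447 .1091; python3 px.py e3 0 1 268 155 .036 418 20 .036 170 60 .036
```

```text
[2.70e+02 1.95e+02 3.60e-02] hx 7.7 hy 33.3
[1.75e+02 2.38e+02 3.60e-02] hx -15.4 hy 22.5
[3.94e+02 2.65e+02 3.60e-02] hx 38.2 hy 16.0
[2.720e+02 4.470e+02 1.091e-01] hx 8.2 hy 2.6
[2.68e+02 1.55e+02 3.60e-02] hx 7.1 hy -35.0
[4.18e+02 2.00e+01 3.60e-02] hx 41.5 hy -3.6
[1.7e+02 6.0e+01 3.6e-02] hx -15.8 hy -13.0
```

```bash
python3 -m jog '[[[0,0,0.3],[-2.8,-0.4,-3],1],[[0,0,0],[0,0,0],1]]' 50
python3 look.py e4
```

```text
t: 44.8
tcp_pos: [0.5651, -0.1722, 0.0857]
eef_rot: [0.741, 0.671, 0.001, 0.003]
force: [0.2, -0.4, -6.9]
finger_gap: 0.271
tcp [ 565.1 -172.2   85.7] toolx yaw 84.3 tooly yaw -5.7 q6 [-0.49  0.24  1.8  -0.    1.1  -0.39] gap 0.271 t 44.8
F [ 0.2 -0.4 -6.9]
tilt fix deg [ 0.31  0.18 -0.  ]
tcp proj [253.9 226.1]
```

View pics/e4.png

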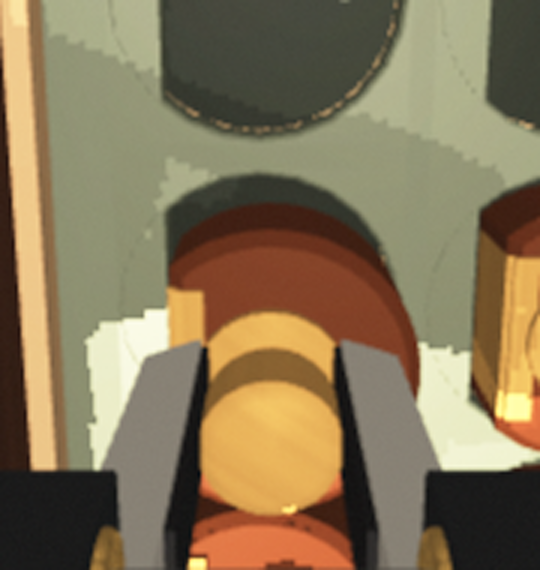

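```bash
python3 -m jog '[[[0.3,0.1,0],[0.3,-2.3,5],1],[[0,0,0],[0,0,6],1],[[0,0,0],[0,0,0],1]]' 50
python3 - <<'E'
from h import *
plan([.5628,-.1718,.06],-5.75)
E
```

```text
t: 45.22
tcp_pos: [0.5628, -0.1717, 0.0744]
eef_rot: [0.741, 0.671, -0.0, 0.001]
force: [-0.3, 0.4, -6.4]
finger_gap: 0.268
tcp [ 562.8 -171.7   74.4] toolx yaw 84.3 tooly yaw -5.7 q6 [-0.49  0.26  1.8  -0.    1.08 -0.39] gap 0.268 t 45.225
F [-0.3  0.4 -6.4]
tilt fix deg [ 0.03  0.08 -0.  ]
shift tool mm [-0.1 -0.  14.4]
turn about tool z (deg) 0.1 or -179.9
```

```bash
python3 -m jog '[[[0,0,0],[0,0,6],1],[[0,0,0],[0,0,4],1],[[0,0,0],[0,0,3],1]]' 50
python3 - <<'E'
from h import *
plan([.5628,-.1718,.06],-5.75)
E
```

```text
t: 45.6
tcp_pos: [0.5632, -0.1717, 0.0618]
eef_rot: [0.741, 0.671, -0.0, 0.0]
force: [-6.8, 4.8, 14.0]
finger_gap: 0.264
tcp [ 563.2 -171.7   61.8] toolx yaw 84.3 tooly yaw -5.7 q6 [-0.49  0.27  1.81 -0.    1.06 -0.39] gap 0.264 t 45.6
F [-6.8  4.8 14. ]
tilt fix deg [ 0.02  0.05 -0.  ]
shift tool mm [-0.1 -0.4  1.8]
turn about tool z (deg) 0.1 or -179.9
```

Weight D is home (61.8 ≈ 40.0 + 22). I'll release and go to E.

```bash
python3 -m jog '[[[0,0,0],[0,0,0],0.45],[[0,0,0],[0,0,0],0.45],[[0,0,0],[0,0,0],0.45],[[0,0,0],[0,0,-25],0.45],[[0,0,0],[0,0,-50],0.4],[[0,0,0],[0,0,-50],0.2],[[0,0,0],[40,-13,-25],0.2],[[0,0,0],[50,-16,-10],0.2],[[0,0,0],[50,-16,0],0.2],[[0,0,0],[50,-16,0],0.2],[[0,0,0],[50,-16,0],0.2],[[0,0,0],[50,-16,0],0.2],[[0,0,0],[50,-16,0],0.2],[[0,0,0],[40,-16,0],0.2],[[0,0,0],[0,0,0],0.2]]' 50
python3 look.py f1
python3 - <<'E'
from h import *
plan([.47,.345,.2],63)
E
```

```text
t: 47.48
tcp_pos: [0.4803, 0.2282, 0.2339]
eef_rot: [0.742, 0.67, 0.007, 0.011]
force: [0.2, -0.2, -0.4]
finger_gap: 0.798
tcp [480.3 228.2 233.9] toolx yaw 84.1 tooly yaw -5.8 q6 [ 0.24 -0.07  1.84 -0.01  1.35  0.34] gap 0.798 t 47.475
F [ 0.2 -0.2 -0.4]
tilt fix deg [ 1.47  0.2  -0.  ]
tcp proj [253.9 226.1]
tcp [480.8 227.  234. ] toolx yaw 84.1 tooly yaw -5.9 q6 [ 0.23 -0.07  1.84 -0.01  1.35  0.34] gap 0.796 t 47.525
F [ 0.2 -0.  -0.3]
tilt fix deg [ 1.49  0.22 -0.  ]
shift tool mm [116.3 -23.9  32.9]
turn about tool z (deg) -68.9 or 111.1
```

View pics/f1f.png

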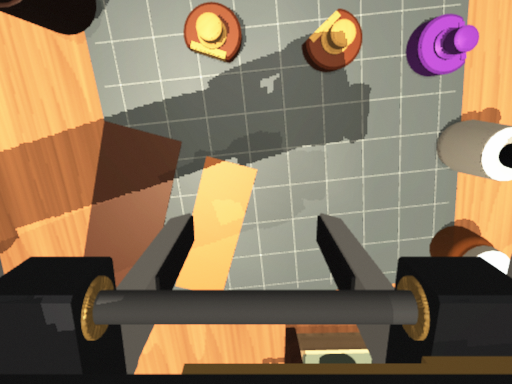

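Weights E at (210,27) with its strip (190,46)–(228,56), and F at (340,36) with its strip (313,42)–(340,15), are still in place.

Run:
```python
from h import *
c=dict(intrinsics=cams.get_calibration("wrist")["intrinsics"],T=np.load("f1.npy"))
for k,a,b in [((210,27),(190,46),(228,56)),((341,36),(314,40),(340,15))]:
    k=onz(c,k,.068)[:2];a=onz(c,a,.034)[:2];b=onz(c,b,.034)[:2];t=(b-a)/np.linalg.norm(b-a);n=np.array([-t[1],t[0]]);n*=np.sign(n@(a-k))
    psi=np.degrees(np.arctan2(n[1],n[0])); print(k,psi,-5.75-(174.25-psi+180)%360+180, n@(a-k))
```

```text
[0.45631867 0.3770845 ] -109.65513539026948 70.34486460973051 0.01807205255099819
[0.58753485 0.35571004] 126.8080256486069 -53.1919743513931 0.0156798769262277
```

```bash
python3 -m jog '[[[1.4,0.2,0],[47,-7,0],0.2],[[0,0,0],[47,-7,0],0.2],[[0,0,0],[40,-7,0],0.2],[[0,0,-9.5],[0,0,0],0.2],[[0,0,-9.5],[0,0,0],0.2],[[0,0,-9.5],[0,0,10],0.2],[[0,0,-9.5],[0,0,10],0.2],[[0,0,-9.5],[0,0,20],0.2],[[0,0,-9.5],[0,0,20],0.2],[[0,0,-9.5],[0,0,20],0.2],[[0,0,-9.5],[0,0,20],0.2],[[0,0,0],[0,0,0],0.2]]' 50
python3 look.py f2
python3 - <<'E'
from h import *
plan([.47,.372,.12],70.3)
E
```

```text
t: 49.02
tcp_pos: [0.4881, 0.3512, 0.1338]
eef_rot: [0.164, 0.986, 0.0, 0.005]
force: [-0.7, -0.2, 0.4]
finger_gap: 0.8
tcp [488.1 351.2 133.8] toolx yaw 161.1 tooly yaw 71.1 q6 [ 0.44  0.2   1.75 -0.01  1.18 -0.8 ] gap 0.8 t 49.025
F [-0.7 -0.2  0.4]
tilt fix deg [ 0.12  0.58 -0.  ]
tcp proj [256. 226.]
tcp [488.8 351.6 135.1] toolx yaw 161.1 tooly yaw 71.1 q6 [ 0.44  0.2   1.74 -0.01  1.18 -0.8 ] gap 0.798 t 49.075
F [ 0.9 -0.5  0.4]
tilt fix deg [ 0.22  0.68 -0.  ]
shift tool mm [24.6 13.1 14.9]
turn about tool z (deg) 0.8 or -179.2
```

View pics/f2f.png

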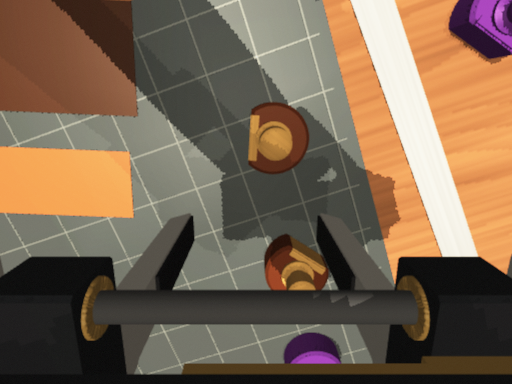

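View pics/f2.png

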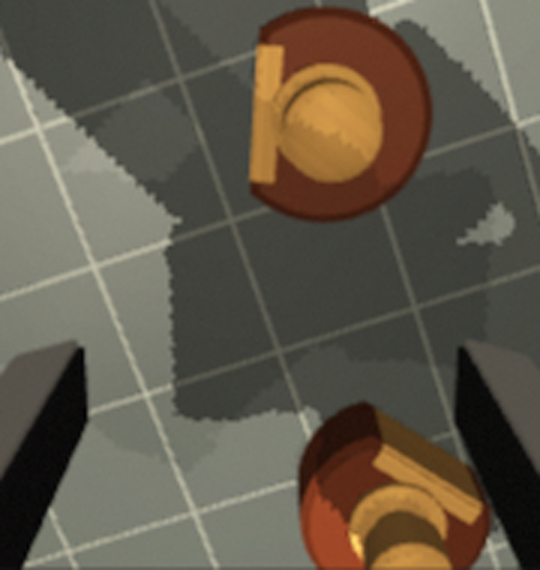

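Weight E: knob top at zoom (332,130), strip (270,46)–(261,182). Weight F can be seen at the bottom edge.

```bash
python3 kn.py f2 332 130 270 46 261 182
```

```text
knob [0.4542 0.3801] flat yaw -112.8 dist 0.0174 len 0.0402
pick jaw yaw 67.19115519205974
tcp [488.8 351.6 135.1] toolx yaw 161.1 tooly yaw 71.1 q6 [ 0.44  0.2   1.74 -0.01  1.18 -0.8 ] gap 0.798 t 49.075
F [ 0.9 -0.5  0.4]
tilt fix deg [ 0.22  0.68 -0.  ]
shift tool mm [43.2 15.3 96.7]
turn about tool z (deg) 3.9 or -176.1
```

```bash
python3 -m jog '[[[0.2,0.7,3.6],[41,15,0],0.2],[[0,0,0],[0,0,20],0.2],[[0,0,0],[0,0,20],0.2],[[0,0,0],[0,0,0],0.2]]' 50
python3 look.py f3
```

```text
t: 49.58
tcp_pos: [0.4589, 0.3785, 0.0966]
eef_rot: [0.201, 0.98, 0.002, 0.003]
force: [-0.4, 0.1, 0.9]
finger_gap: 0.805
tcp [458.9 378.5  96.6] toolx yaw 156.8 tooly yaw 66.8 q6 [ 0.5   0.23  1.78  0.    1.12 -0.67] gap 0.805 t 49.575
F [-0.4  0.1  0.9]
tilt fix deg [ 0.31  0.24 -0.  ]
tcp proj [255.9 226. ]
```

View pics/f3.png

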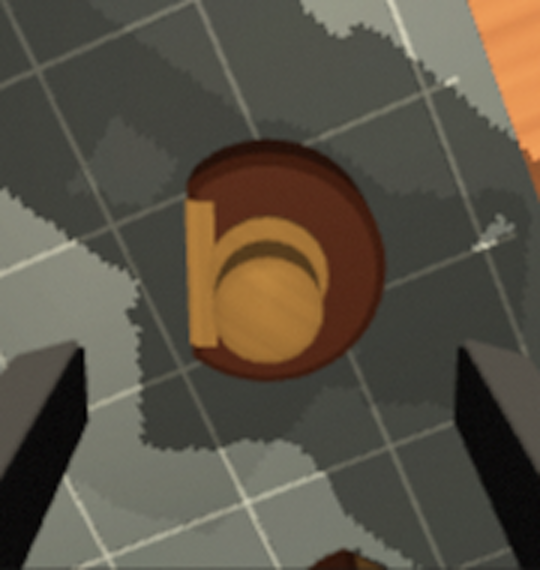

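The knob top is at zoom (268,309) and the strip runs (201,202)–(203,346).

```bash
python3 kn.py f3 268 309 201 202 203 346
```

```text
knob [0.4543 0.3801] flat yaw -113.5 dist 0.0175 len 0.0402
pick jaw yaw 66.47217000575961
tcp [459.6 378.9  97.7] toolx yaw 156.8 tooly yaw 66.8 q6 [ 0.5   0.23  1.78  0.    1.12 -0.67] gap 0.803 t 49.625
F [0.2 0.2 0.5]
tilt fix deg [ 0.4  0.3 -0. ]
shift tool mm [ 5.7 -1.4 59.7]
turn about tool z (deg) 0.3 or -179.7
```

```bash
python3 -m jog '[[[0.4,0.3,0.3],[5.7,-1.4,0],0.2],[[0,0,0],[0,0,20],0.2],[[0,0,0],[0,0,18],0.2],[[0,0,0],[0,0,0],0.2]]' 50
python3 - <<'E'
from h import *
plan([.4543,.3801,.038],66.6)
E
```

```text
t: 50.12
tcp_pos: [0.4544, 0.3795, 0.0576]
eef_rot: [0.205, 0.979, 0.0, 0.0]
force: [0.2, 0.6, 0.4]
finger_gap: 0.8
tcp [454.4 379.5  57.6] toolx yaw 156.4 tooly yaw 66.4 q6 [ 0.5   0.29  1.8  -0.    1.05 -0.65] gap 0.8 t 50.125
F [0.2 0.6 0.4]
tilt fix deg [ 0.01  0.02 -0.  ]
shift tool mm [ 0.4  0.5 19.6]
turn about tool z (deg) -0.2 or 179.8
```

```bash
python3 -m jog '[[[0,0,0],[0.3,0.4,10],0.2],[[0,0,0],[0,0,9],0.2],[[0,0,0],[0,0,0],0.2],[[0,0,0],[0,0,0],1],[[0,0,0],[0,0,0],1],[[0,0,0],[0,0,0],1],[[0,0,0],[0,0,0],1],[[0,0,0],[0,0,0],1],[[0,0,0],[0,0,0],1]]' 50
python3 -m jog '[[[0,0,0],[0,0,-15],1],[[0,0,0],[0,0,-30],1],[[0,0,0],[0,0,-45],1],[[0,0,0],[0,0,-45],1],[[0,0,9],[0,0,-30],1],[[0,0,9],[0,0,-15],1],[[0,0,9],[0,0,0],1],[[0,0,9],[0,0,0],1],[[0,0,9],[0,0,0],1],[[0,0,9],[0,0,0],1],[[0,0,9],[0,0,0],1],[[0,0,9],[0,0,0],1]]' 50
python3 - <<'E'
from h import *
plan([.648,-.103,.22],-5.75)
E
```

```text
t: 51.25
tcp_pos: [0.4551, 0.3802, 0.0385]
eef_rot: [0.204, 0.979, 0.0, 0.001]
force: [-1.0, -2.3, 2.0]
finger_gap: 0.268
t: 52.75
tcp_pos: [0.4474, 0.378, 0.221]
eef_rot: [0.754, 0.656, -0.006, -0.003]
force: [-0.2, 0.6, -4.1]
finger_gap: 0.269
tcp [447.4 378.  221. ] toolx yaw 82.0 tooly yaw -8.0 q6 [0.51 0.09 1.7  0.   1.36 0.65] gap 0.269 t 52.75
F [-0.2  0.6 -4.1]
tilt fix deg [-0.64  0.29  0.  ]
shift tool mm [-4.486e+02  2.653e+02  3.000e-01]
turn about tool z (deg) -2.2 or 177.8
```

```bash
python3 -m jog '[[[-0.6,0.3,-2.2],[-40,22,-3],1],[[0,0,0],[-47,28,-3],1],[[0,0,0],[-47,28,-3],1],[[0,0,0],[-47,28,-3],1],[[0,0,0],[-47,28,-3],1]]' 50
python3 - <<'E'
from h import *
plan([.649,-.102,.22],-5.75)
E
```

```text
t: 53.38
tcp_pos: [0.5547, 0.1339, 0.2342]
eef_rot: [0.739, 0.674, -0.001, -0.002]
force: [0.2, 0.6, -5.4]
finger_gap: 0.263
tcp [554.7 133.9 234.2] toolx yaw 84.7 tooly yaw -5.3 q6 [0.04 0.04 1.73 0.   1.37 0.13] gap 0.263 t 53.375
F [ 0.2  0.6 -5.4]
tilt fix deg [-0.32 -0.06  0.  ]
shift tool mm [-226.2  115.7   13.3]
turn about tool z (deg) 0.5 or -179.5
```

```bash
python3 -m jog '[[[-0.3,0,0.5],[-45,23,0],1],[[0,0,0],[-47,24,0],1],[[0,0,0],[-47,24,0],1],[[0,0,0],[-45,23,0],1],[[0,0,0],[-18,9,0],1],[[0,0,0],[0,0,0],1]]' 50
python3 - <<'E'
from h import *
plan([.649,-.102,.08],-5.75)
E
```

```text
t: 54.12
tcp_pos: [0.6366, -0.0863, 0.232]
eef_rot: [0.744, 0.669, -0.0, -0.003]
force: [-0.2, 0.3, -4.3]
finger_gap: 0.266
tcp [636.6 -86.3 232. ] toolx yaw 83.9 tooly yaw -6.1 q6 [-0.31  0.21  1.55  0.    1.39 -0.21] gap 0.266 t 54.125
F [-0.2  0.3 -4.3]
tilt fix deg [-0.29 -0.24  0.  ]
shift tool mm [-15.   14.8 151.8]
turn about tool z (deg) -0.3 or 179.7
```

```bash
python3 -m jog '[[[-0.3,-0.2,-0.3],[-14,14,10],1],[[0,0,0],[0,0,40],1],[[0,0,0],[0,0,45],1],[[0,0,0],[0,0,40],1],[[0,0,0],[0,0,8],1],[[0,0,0],[0,0,0],1]]' 50
python3 look.py f4
```

```text
t: 54.88
tcp_pos: [0.6485, -0.0913, 0.088]
eef_rot: [0.739, 0.674, 0.002, -0.001]
force: [0.8, 0.8, -4.7]
finger_gap: 0.266
tcp [648.5 -91.3  88. ] toolx yaw 84.8 tooly yaw -5.2 q6 [-0.31  0.38  1.62  0.01  1.14 -0.23] gap 0.266 t 54.875
F [ 0.8  0.8 -4.7]
tilt fix deg [ 0.06 -0.28  0.  ]
tcp proj [253.9 226.1]
```

View pics/f4.png

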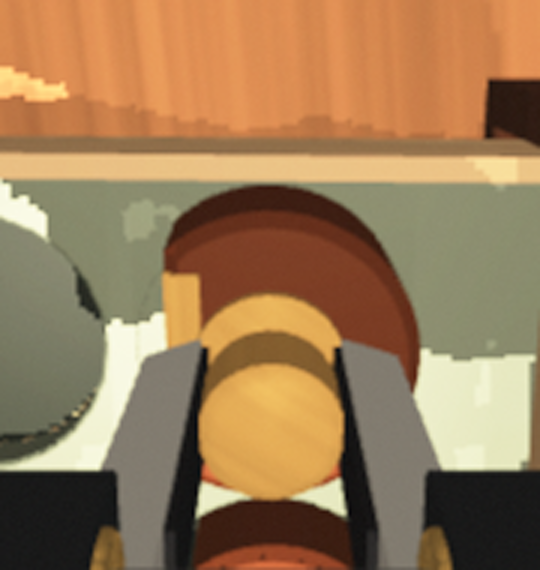

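```bash
python3 px.py f4 1 1 271 430 .118; python3 px.py f4 0 1 106 350 .036
python3 -m jog '[[[0,-0.2,0.5],[-10.5,1.2,-1],1],[[0,0,0],[0,0,0],1]]' 50
python3 look.py f5
```

```text
[2.71e+02 4.30e+02 1.18e-01] hx 6.5 hy 12.8
[1.06e+02 3.50e+02 3.60e-02] hx 41.7 hy -2.4
t: 55.18
tcp_pos: [0.6512, -0.1032, 0.0935]
eef_rot: [0.742, 0.671, 0.002, 0.003]
force: [0.8, 0.5, -5.7]
finger_gap: 0.268
tcp [ 651.2 -103.2   93.5] toolx yaw 84.2 tooly yaw -5.8 q6 [-0.33  0.38  1.61  0.    1.15 -0.23] gap 0.268 t 55.175
F [ 0.8  0.5 -5.7]
tilt fix deg [ 0.43  0.02 -0.  ]
tcp proj [253.9 226.1]
```

View pics/f5.png

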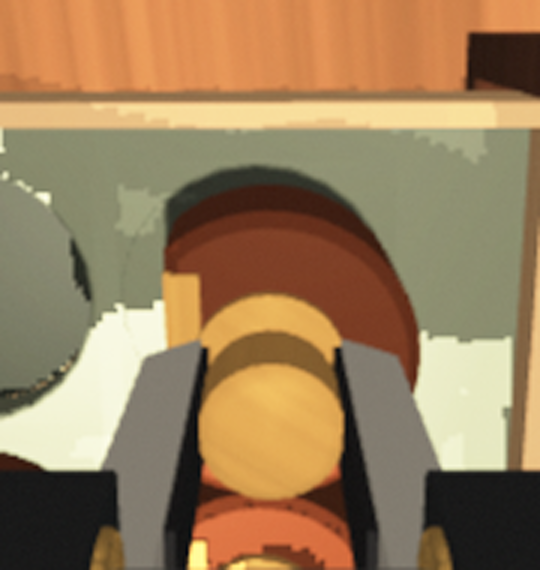

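```bash
python3 px.py f5 1 1 258 166 .036 167 210 .036 380 240 .036 271 430 .1235;python3 px.py f5 0 1 91 300 .036
```

```text
[2.58e+02 1.66e+02 3.60e-02] hx 7.5 hy 34.3
[1.67e+02 2.10e+02 3.60e-02] hx -15.9 hy 22.9
[3.8e+02 2.4e+02 3.6e-02] hx 39.1 hy 14.9
[2.710e+02 4.300e+02 1.235e-01] hx 10.1 hy 2.1
[9.1e+01 3.0e+02 3.6e-02] hx 41.4 hy -1.2
```

```bash
python3 -m jog '[[[0.4,0,0],[-2.2,-2.4,6],1],[[0,0,0],[0,0,6],1],[[0,0,0],[0,0,0],1]]' 50
python3 - <<'E'
from h import *
plan([.6485,-.1053,.072],-5.75)
E
```

```text
t: 55.6
tcp_pos: [0.6486, -0.1052, 0.0811]
eef_rot: [0.742, 0.671, 0.0, 0.0]
force: [-0.8, 0.3, -4.6]
finger_gap: 0.268
tcp [ 648.6 -105.2   81.1] toolx yaw 84.2 tooly yaw -5.8 q6 [-0.33  0.39  1.62  0.    1.13 -0.23] gap 0.268 t 55.6
F [-0.8  0.3 -4.6]
tilt fix deg [ 0.04  0.   -0.  ]
shift tool mm [-0.1 -0.1  9.1]
turn about tool z (deg) -0.0 or 180.0
```

```bash
python3 -m jog '[[[0,0,0],[0,0,5],1],[[0,0,0],[0,0,5],1],[[0,0,0],[0,0,0],1]]' 50
python3 look.py f6
```

```text
t: 55.98
tcp_pos: [0.6483, -0.105, 0.0699]
eef_rot: [0.742, 0.671, 0.0, -0.0]
force: [0.0, 0.2, -5.7]
finger_gap: 0.265
tcp [ 648.3 -105.    69.9] toolx yaw 84.2 tooly yaw -5.8 q6 [-0.33  0.4   1.62  0.    1.12 -0.23] gap 0.265 t 55.975
F [ 0.   0.2 -5.7]
tilt fix deg [-0.01 -0.01  0.  ]
tcp proj [253.9 226.1]
```

View pics/f6.png

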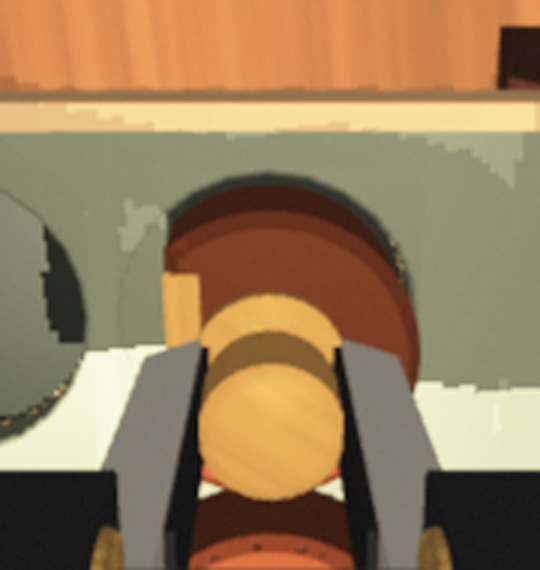

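It is centred in the recess mouth with no side force. I'll lower it home.

```bash
python3 -m jog '[[[0,0,0],[0,0.4,5],1],[[0,0,0],[0,0,4],1],[[0,0,0],[0,0,3],1]]' 50
python3 - <<'E'
from h import *
plan([.6485,-.1053,.0605],-5.75)
E
```

```text
t: 56.4
tcp_pos: [0.65, -0.1048, 0.0606]
eef_rot: [0.742, 0.671, 0.001, 0.0]
force: [-6.1, 5.0, 15.9]
finger_gap: 0.267
tcp [ 650.  -104.8   60.6] toolx yaw 84.2 tooly yaw -5.8 q6 [-0.33  0.42  1.62  0.    1.1  -0.23] gap 0.267 t 56.4
F [-6.1  5.  15.9]
tilt fix deg [ 0.09 -0.03  0.  ]
shift tool mm [-0.6 -1.5  0.1]
turn about tool z (deg) -0.0 or 180.0
```

Weight E is home (60.6 ≈ 38.5 + 22). On to the last one, F.

```bash
python3 -m jog '[[[0,0,0],[0,0,0],0.45],[[0,0,0],[0,0,0],0.45],[[0,0,0],[0,0,0],0.45],[[0,0,0],[0,0,-25],0.45],[[0,0,0],[0,0,-50],0.4],[[0,0,0],[0,0,-50],0.2],[[0,0,0],[40,-10,-25],0.2],[[0,0,0],[50,-12,-10],0.2],[[0,0,0],[50,-12,0],0.2],[[0,0,0],[50,-12,0],0.2],[[0,0,0],[50,-12,0],0.2],[[0,0,0],[50,-12,0],0.2],[[0,0,0],[50,-12,0],0.2],[[0,0,0],[50,-12,0],0.2],[[0,0,9.4],[0,0,0],0.2],[[0,0,9.4],[0,0,0],0.2],[[0,0,9.4],[0,0,0],0.2],[[0,0,9.4],[0,0,0],0.2],[[0,0,9.4],[0,0,0],0.2],[[0,0,0],[0,0,0],0.2]]' 50
python3 look.py g1
python3 - <<'E'
from h import *
plan([.5725,.345,.12],-53)
E
```

```text
t: 58.9
tcp_pos: [0.5992, 0.3043, 0.2313]
eef_rot: [0.952, 0.306, 0.01, 0.003]
force: [0.4, 0.2, 0.5]
finger_gap: 0.803
tcp [599.2 304.3 231.3] toolx yaw 35.7 tooly yaw -54.3 q6 [ 0.3   0.26  1.49 -0.01  1.37  1.25] gap 0.803 t 58.9
F [0.4 0.2 0.5]
tilt fix deg [ 0.71 -0.93  0.  ]
tcp proj [253.3 227.3]
tcp [599.2 304.3 231.3] toolx yaw 35.7 tooly yaw -54.3 q6 [ 0.3   0.26  1.49 -0.01  1.37  1.25] gap 0.802 t 58.95
F [-0.2  0.7  0.5]
tilt fix deg [ 0.71 -0.93  0.  ]
shift tool mm [  0.2 -50.  110.7]
turn about tool z (deg) -1.3 or 178.7
```

View pics/g1f.png

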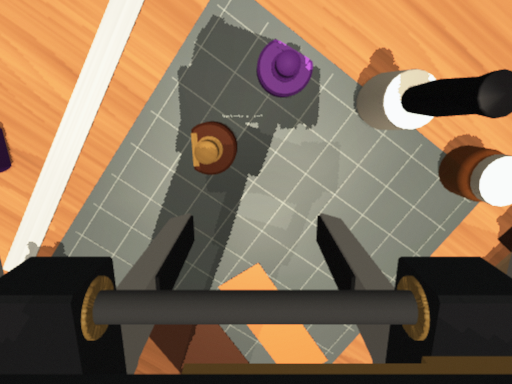

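Weight F's knob is at (208,150), with the purple look-alike at (285,68) well clear. I'll close in.

```bash
python3 -m jog '[[[0.7,-0.9,-1.3],[0,-25,30],0.2],[[0,0,0],[0,-25,35],0.2],[[0,0,0],[0,0,40],0.2],[[0,0,0],[0,0,0],0.2]]' 50
python3 look.py g2
```

```text
t: 59.45
tcp_pos: [0.5643, 0.3483, 0.1167]
eef_rot: [0.947, 0.323, -0.004, -0.001]
force: [-0.2, 0.2, -0.7]
finger_gap: 0.8
tcp [564.3 348.3 116.7] toolx yaw 37.6 tooly yaw -52.4 q6 [0.38 0.37 1.58 0.   1.21 1.29] gap 0.8 t 59.45
F [-0.2  0.2 -0.7]
tilt fix deg [-0.22  0.39  0.  ]
tcp proj [253.3 227.2]
```

View pics/g2.png

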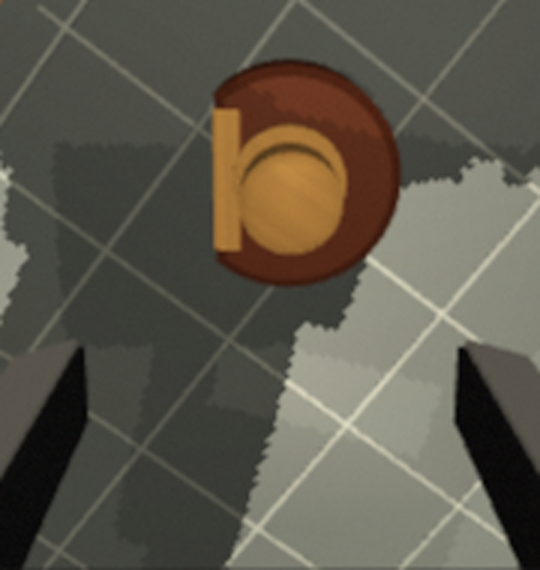

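Weight F: knob top at zoom (292,203), strip (226,109)–(228,250).

```bash
python3 kn.py g2 292 203 226 109 228 250
```

```text
knob [0.5912 0.3607] flat yaw 127.7 dist 0.0179 len 0.0406
pick jaw yaw -52.263056584502976
tcp [565.9 349.  119.4] toolx yaw 37.6 tooly yaw -52.4 q6 [0.38 0.36 1.58 0.   1.21 1.29] gap 0.801 t 59.5
F [ 0.4 -0.7  0.5]
tilt fix deg [-0.16  0.14  0.  ]
shift tool mm [27.3  6.4 81.4]
turn about tool z (deg) -0.1 or 179.9
```

```bash
python3 -m jog '[[[0,0,0],[27,6.4,0],0.2],[[0,0,0],[0,0,20],0.2],[[0,0,0],[0,0,20],0.2],[[0,0,0],[0,0,10],0.2],[[0,0,0],[0,0,0],0.2]]' 50
python3 look.py g3
```

```text
t: 60.12
tcp_pos: [0.5911, 0.3618, 0.0694]
eef_rot: [0.946, 0.324, -0.0, -0.001]
force: [0.0, 0.2, 0.5]
finger_gap: 0.803
tcp [591.1 361.8  69.4] toolx yaw 37.8 tooly yaw -52.2 q6 [0.39 0.48 1.52 0.   1.14 1.3 ] gap 0.803 t 60.125
F [0.  0.2 0.5]
tilt fix deg [-0.14 -0.03  0.  ]
tcp proj [253.3 227.2]
```

View pics/g3.png

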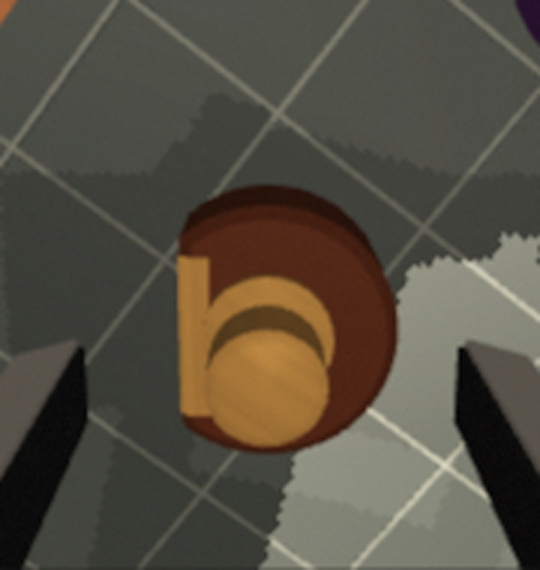

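The knob top is at zoom (268,387) and the strip runs (193,257)–(196,415).

```bash
python3 kn.py g3 268 387 193 257 196 415
```

```text
knob [0.5904 0.3605] flat yaw 127.6 dist 0.018 len 0.0404
pick jaw yaw -52.35522241628493
tcp [591.5 362.   70. ] toolx yaw 37.8 tooly yaw -52.2 q6 [0.39 0.48 1.52 0.   1.14 1.3 ] gap 0.799 t 60.175
F [ 0.4 -0.5  0.2]
tilt fix deg [-0.12 -0.09  0.  ]
shift tool mm [-1.8  0.5 32. ]
turn about tool z (deg) 0.2 or -179.8
```

```bash
python3 -m jog '[[[0,0,0.2],[-1.5,0.5,16],0.2],[[0,0,0],[0,0,14],0.2],[[0,0,0],[0,0,2],0.2],[[0,0,0],[0,0,0],0.2]]' 50
python3 - <<'E'
from h import *
plan([.5905,.3605,.038],-52.3)
E
```

```text
t: 60.68
tcp_pos: [0.5909, 0.3607, 0.0366]
eef_rot: [0.947, 0.322, 0.001, -0.001]
force: [0.9, 0.8, -0.6]
finger_gap: 0.802
tcp [590.9 360.7  36.6] toolx yaw 37.6 tooly yaw -52.4 q6 [0.38 0.52 1.53 0.   1.09 1.3 ] gap 0.802 t 60.675
F [ 0.9  0.8 -0.6]
tilt fix deg [-0.11 -0.15  0.  ]
shift tool mm [-0.4 -0.1 -1.4]
turn about tool z (deg) -0.1 or 179.9
```

```bash
python3 -m jog '[[[0,0,0],[0,0,-1.5],0.2],[[0,0,0],[0,0,0],1],[[0,0,0],[0,0,0],1],[[0,0,0],[0,0,0],1],[[0,0,0],[0,0,0],1],[[0,0,0],[0,0,0],1],[[0,0,0],[0,0,0],1]]' 50
python3 -m jog '[[[0,0,0],[0,0,-15],1],[[0,0,0],[0,0,-30],1],[[0,0,0],[0,0,-45],1],[[0,0,0],[0,0,-45],1],[[0,0,-9.3],[0,0,-30],1],[[0,0,-9.3],[0,0,-15],1],[[0,0,-9.3],[0,0,0],1],[[0,0,-9.3],[0,0,0],1],[[0,0,-9.3],[0,0,0],1]]' 50
python3 - <<'E'
from h import *
plan([.572,-.0945,.22],-5.75)
E
```

```text
t: 61.55
tcp_pos: [0.5913, 0.3621, 0.0401]
eef_rot: [0.947, 0.322, 0.002, -0.002]
force: [-2.6, 2.8, 1.9]
finger_gap: 0.265
t: 62.68
tcp_pos: [0.5849, 0.3547, 0.2152]
eef_rot: [0.734, 0.679, -0.009, -0.002]
force: [-0.1, -0.5, -7.2]
finger_gap: 0.269
tcp [584.9 354.7 215.2] toolx yaw 85.5 tooly yaw -4.5 q6 [ 0.38  0.33  1.44 -0.    1.39  0.46] gap 0.269 t 62.675
F [-0.1 -0.5 -7.2]
tilt fix deg [-0.91  0.62  0.  ]
shift tool mm [-4.488e+02  2.210e+01 -2.000e-01]
turn about tool z (deg) 1.3 or -178.7
```

```bash
python3 -m jog '[[[-0.9,0.6,1.3],[-45,2,-3],1],[[0,0,0],[-50,2,-3],1],[[0,0,0],[-50,2,-3],1],[[0,0,0],[-50,2,-3],1],[[0,0,0],[-50,2,-3],1]]' 50
python3 - <<'E'
from h import *
plan([.572,-.0945,.22],-5.75)
E
```

```text
t: 63.3
tcp_pos: [0.5665, 0.1032, 0.2257]
eef_rot: [0.74, 0.673, -0.006, -0.001]
force: [0.7, 0.5, -6.6]
finger_gap: 0.268
tcp [566.5 103.2 225.7] toolx yaw 84.6 tooly yaw -5.4 q6 [-0.01  0.06  1.72 -0.01  1.36  0.08] gap 0.268 t 63.3
F [ 0.7  0.5 -6.6]
tilt fix deg [-0.55  0.43  0.  ]
shift tool mm [-196.3   24.2    7. ]
turn about tool z (deg) 0.3 or -179.7
```

```bash
python3 -m jog '[[[-0.5,0.4,0.3],[-45,6,0],1],[[0,0,0],[-50,6,0],1],[[0,0,0],[-50,6,0],1],[[0,0,0],[-35,4,0],1],[[0,0,0],[0,0,0],1]]' 50
python3 - <<'E'
from h import *
plan([.572,-.0945,.22],-5.75)
E
```

```text
t: 63.92
tcp_pos: [0.5647, -0.0884, 0.2224]
eef_rot: [0.744, 0.669, -0.005, -0.002]
force: [-0.5, 1.1, -6.4]
finger_gap: 0.268
tcp [564.7 -88.4 222.4] toolx yaw 83.9 tooly yaw -6.1 q6 [-0.35  0.05  1.74 -0.01  1.36 -0.24] gap 0.268 t 63.925
F [-0.5  1.1 -6.4]
tilt fix deg [-0.55  0.2   0.  ]
shift tool mm [-5.3  8.   2.4]
turn about tool z (deg) -0.3 or 179.7
```

```bash
python3 -m jog '[[[-0.5,0.2,-0.3],[-9,6,12],1],[[0,0,0],[0,0,40],1],[[0,0,0],[0,0,40],1],[[0,0,0],[0,0,32],1],[[0,0,0],[0,0,8],1],[[0,0,0],[0,0,0],1]]' 50
python3 look.py g4
```

```text
t: 64.68
tcp_pos: [0.5682, -0.0956, 0.0829]
eef_rot: [0.74, 0.673, -0.001, -0.001]
force: [-0.8, -0.2, -5.7]
finger_gap: 0.263
tcp [568.2 -95.6  82.9] toolx yaw 84.6 tooly yaw -5.4 q6 [-0.36  0.22  1.83 -0.    1.1  -0.27] gap 0.263 t 64.675
F [-0.8 -0.2 -5.7]
tilt fix deg [-0.2  -0.02  0.  ]
tcp proj [253.9 226.1]
```

View pics/g4.png

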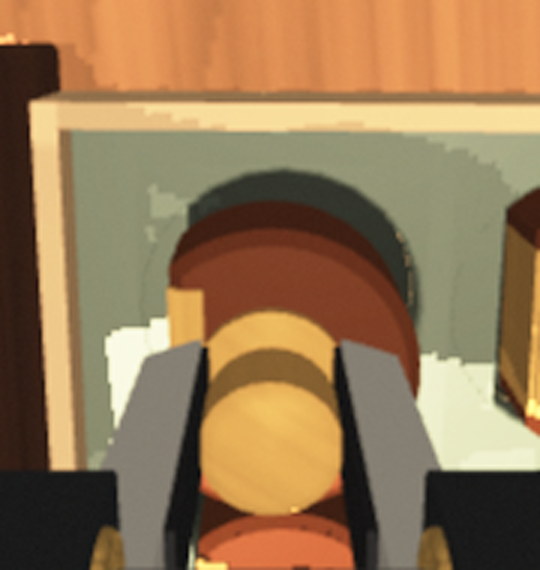

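```bash
python3 px.py g4 0 1 285 170 .036 190 212 .036 415 280 .036 272 447 .1129
```

```text
[2.85e+02 1.70e+02 3.60e-02] hx 8.3 hy 33.7
[1.90e+02 2.12e+02 3.60e-02] hx -15.0 hy 23.1
[4.15e+02 2.80e+02 3.60e-02] hx 41.1 hy 6.1
[2.720e+02 4.470e+02 1.129e-01] hx 5.4 hy -2.6
```

```bash
python3 -m jog '[[[-0.1,0,0.3],[2,1.8,0],1],[[0,0,0],[0,0,0],1]]' 50
python3 - <<'E'
from h import *
plan([.571,-.0941,.07],-5.75)
E
```

```text
t: 64.97
tcp_pos: [0.5725, -0.0942, 0.0862]
eef_rot: [0.741, 0.671, 0.001, 0.002]
force: [0.8, -0.3, -7.1]
finger_gap: 0.263
tcp [572.5 -94.2  86.2] toolx yaw 84.3 tooly yaw -5.7 q6 [-0.36  0.22  1.82  0.    1.1  -0.26] gap 0.263 t 64.975
F [ 0.8 -0.3 -7.1]
tilt fix deg [ 0.24  0.06 -0.  ]
shift tool mm [-0.  -1.6 16.2]
turn about tool z (deg) 0.0 or -180.0
```

```bash
python3 -m jog '[[[0.2,0,0],[0,-1.5,6],1],[[0,0,0],[0,0,6],1],[[0,0,0],[0,0,3],1],[[0,0,0],[0,0,0],1]]' 50
python3 look.py g5
```

```text
t: 65.47
tcp_pos: [0.5716, -0.0945, 0.0713]
eef_rot: [0.741, 0.671, 0.0, 0.001]
force: [0.4, 0.8, -7.6]
finger_gap: 0.27
tcp [571.6 -94.5  71.3] toolx yaw 84.3 tooly yaw -5.7 q6 [-0.36  0.24  1.83 -0.    1.07 -0.26] gap 0.27 t 65.475
F [ 0.4  0.8 -7.6]
tilt fix deg [ 0.12  0.09 -0.  ]
tcp proj [253.9 226.1]
```

View pics/g5.png

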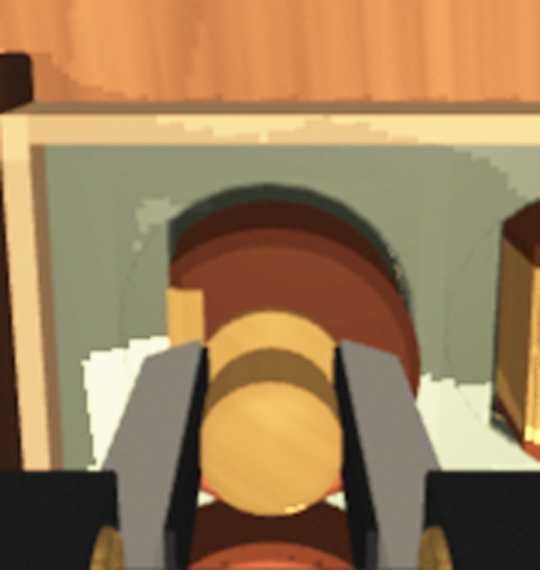

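Centred, so I'll lower it home.

```bash
python3 -m jog '[[[0.1,0,0],[0,-0.3,5],1],[[0,0,0],[0,0,4],1],[[0,0,0],[0,0,3],1]]' 50
python3 - <<'E'
from h import *
plan([.571,-.0945,.062],-5.75)
E
```

```text
t: 65.9
tcp_pos: [0.5727, -0.0941, 0.0619]
eef_rot: [0.742, 0.671, 0.0, 0.001]
force: [-6.6, 7.9, 19.7]
finger_gap: 0.264
tcp [572.7 -94.1  61.9] toolx yaw 84.3 tooly yaw -5.7 q6 [-0.36  0.26  1.83 -0.    1.05 -0.26] gap 0.264 t 65.9
F [-6.6  7.9 19.7]
tilt fix deg [ 0.09  0.03 -0.  ]
shift tool mm [-0.6 -1.6 -0.1]
turn about tool z (deg) 0.0 or -180.0
```

```bash
python3 -m jog '[[[0,0,0],[0,0,0],0.45],[[0,0,0],[0,0,0],0.45],[[0,0,0],[0,0,0],0.45],[[0,0,0],[0,0,-25],0.45],[[0,0,0],[0,0,-50],0.45],[[0,0,0],[0,0,-50],0.3],[[0,0,0],[-40,0,-40],0.2],[[0,0,0],[-50,5,-20],0.2],[[0,0,0],[-50,5,0],0.2],[[0,0,0],[-30,5,0],0],[[0,0,0],[0,0,0],0]]' 50
python3 look.py k1
python3 - <<'E'
from h import *
show(cams.camera("top"),"k1t",(130,50,280,220),2.8)
E
```

```text
t: 67.28
tcp_pos: [0.5731, -0.2715, 0.2594]
eef_rot: [0.741, 0.671, 0.002, 0.008]
force: [-0.7, 0.2, 0.4]
finger_gap: 0.971
tcp [ 573.1 -271.5  259.4] toolx yaw 84.3 tooly yaw -5.7 q6 [-0.62  0.16  1.56  0.    1.41 -0.52] gap 0.971 t 67.275
F [-0.7  0.2  0.4]
tilt fix deg [ 0.81  0.41 -0.  ]
tcp proj [253.9 226.1]
```

View pics/k1f.png

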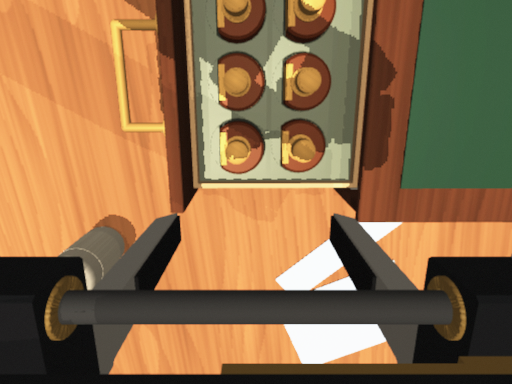

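View pics/k1t.png

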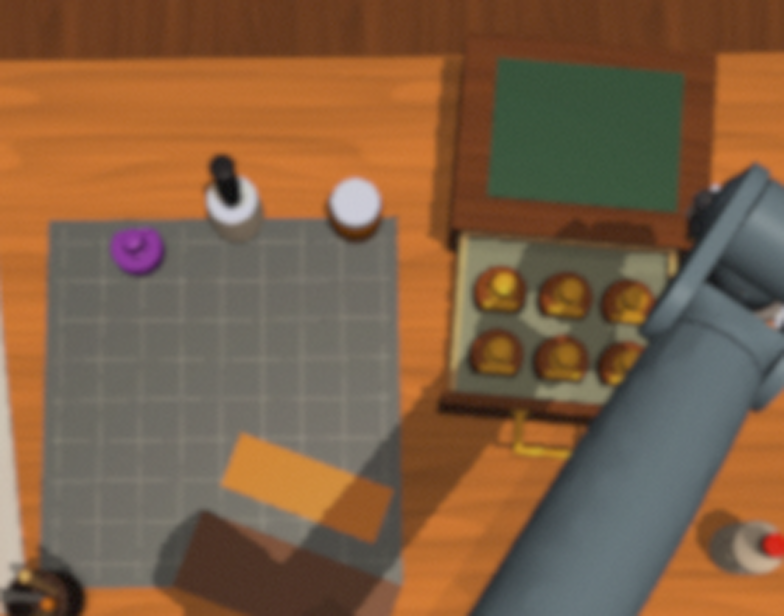

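All six weights are in the insert, flats to the front. The mat is clear, and the bystanders look unmoved. I'll zoom in on the insert and measure.

Run:
```python
from h import *
im=cv2.imread("pics/k1f.png"); show(im,"k1z",(175,0,200,195),3.9)
c=dict(intrinsics=cams.get_calibration("wrist")["intrinsics"],T=np.load("k1.npy"))
a=onz(c,(117,23),.095);b=onz(c,(126,127),.095);m=(a+b)/2;print("handle",m,np.degrees(np.arctan2(*(a-b)[1::-1])))
```

```text
handle [ 0.44887929 -0.15921933  0.095     ] 83.37025530978617
```

View pics/k1z.png

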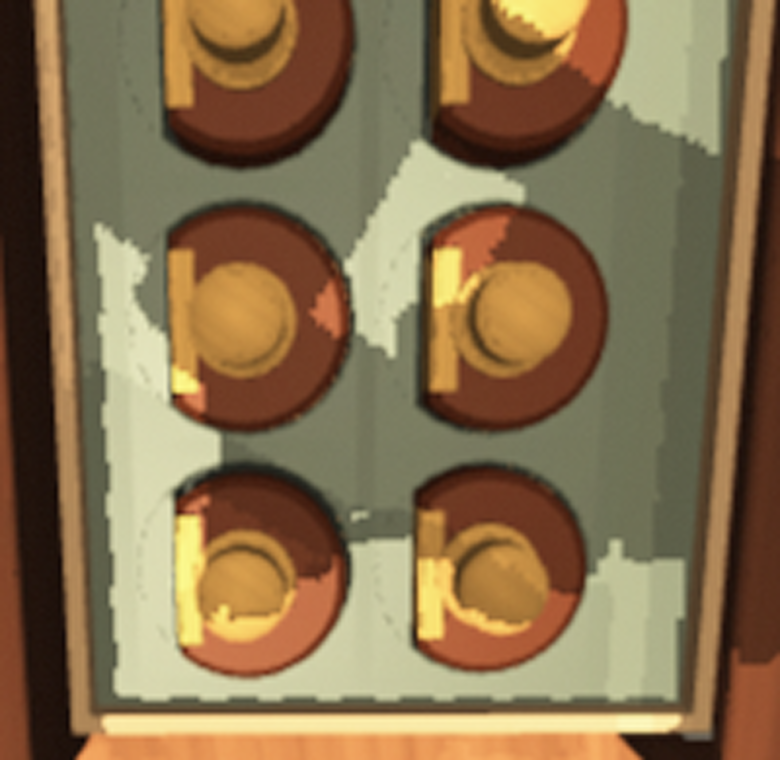

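All six sit flat to flat. Next I'll re-grip the handle (now at about (0.449, −0.159)) and push the drawer in gently.

```bash
python3 -m jog '[[[0.4,0.2,0],[25,-33,0],0.55],[[0.4,0.2,0],[25,-33,0],0.55],[[0,0,0],[25,-33,0],0.55],[[0,0,0],[20,-28,20],0.55],[[0,0,0],[0,0,30],0.55],[[0,0,0],[0,0,30],0.55],[[0,0,0],[0,0,0],0.55]]' 40
python3 look.py k2
python3 - <<'E'
from h import *
plan([.449,-.1595,.076],-5.75)
E
```

```text
t: 68.25
tcp_pos: [0.4516, -0.1492, 0.1756]
eef_rot: [0.736, 0.677, 0.001, -0.001]
force: [-0.2, 0.7, 0.4]
finger_gap: 0.452
tcp [ 451.6 -149.2  175.6] toolx yaw 85.2 tooly yaw -4.8 q6 [-0.56 -0.15  2.02  0.    1.27 -0.48] gap 0.452 t 68.25
F [-0.2  0.7  0.4]
tilt fix deg [ 0.02 -0.13  0.  ]
tcp proj [253.9 226.1]
tcp [ 452.7 -149.9  177.3] toolx yaw 85.2 tooly yaw -4.8 q6 [-0.56 -0.15  2.02  0.    1.27 -0.48] gap 0.447 t 68.3
F [-0.3  0.8  0.7]
tilt fix deg [ 0.18 -0.05  0.  ]
shift tool mm [ -9.9  -3.2 101.2]
turn about tool z (deg) 1.0 or -179.0
```

View pics/k2f.png

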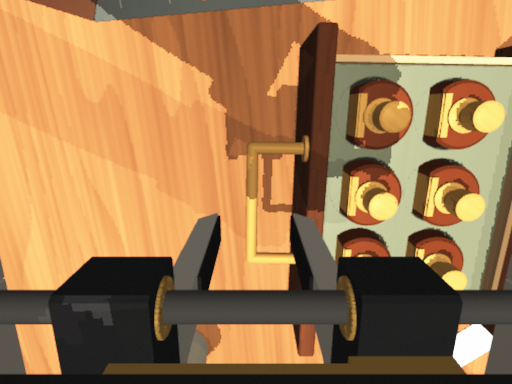

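The bar runs from (251,148) to (251,257), between the fingers.

```bash
python3 - <<'E'
from h import *
c=dict(intrinsics=cams.get_calibration("wrist")["intrinsics"],T=np.load("k2.npy"))
a=onz(c,(252,148),.095);b=onz(c,(251,257),.095);m=(a+b)/2;print("handle",m,np.degrees(np.arctan2(*(a-b)[1::-1])))
plan([m[0],m[1],.076],-5.75)
E
python3 -m jog '[[[0.1,0,1],[-8,-3,0],0.55],[[0,0,0],[0,0,30],0.55],[[0,0,0],[0,0,35],0.55],[[0,0,0],[0,0,0],0.55]]' 40
python3 look.py k3
```

```text
handle [ 0.44949979 -0.16274037  0.095     ] 84.52527883867305
tcp [ 452.7 -149.9  177.3] toolx yaw 85.2 tooly yaw -4.8 q6 [-0.56 -0.15  2.02  0.    1.27 -0.48] gap 0.447 t 68.3
F [-0.3  0.8  0.7]
tilt fix deg [ 0.18 -0.05  0.  ]
shift tool mm [-13.1  -2.4 101.2]
turn about tool z (deg) 1.0 or -179.0
t: 68.8
tcp_pos: [0.4531, -0.1611, 0.1178]
eef_rot: [0.742, 0.67, 0.002, 0.006]
force: [-0.3, 0.5, 0.1]
finger_gap: 0.451
tcp [ 453.1 -161.1  117.8] toolx yaw 84.1 tooly yaw -5.9 q6 [-0.58 -0.06  2.06  0.    1.13 -0.48] gap 0.451 t 68.8
F [-0.3  0.5  0.1]
tilt fix deg [ 0.68  0.28 -0.  ]
tcp proj [253.9 226.1]
```

View pics/k3f.png

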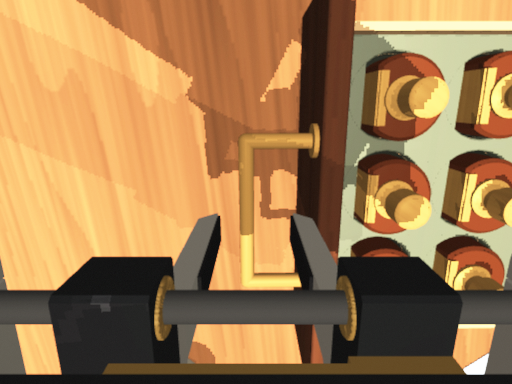

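The bar is about 3.5 mm left of centre. I'll correct, go down and grip.

```bash
python3 -m jog '[[[0.6,0.2,0],[0,-3.6,0],0.55],[[0,0,0],[0,0,15],0.55],[[0,0,0],[0,0,15],0.55],[[0,0,0],[0,0,8],0.55],[[0,0,0],[0,0,0],0.55]]' 40
python3 - <<'E'
from h import *
plan([.4495,-.1620,.076],-5.75)
E
```

```text
t: 69.47
tcp_pos: [0.4532, -0.1635, 0.0832]
eef_rot: [0.743, 0.67, 0.001, 0.006]
force: [-0.9, -0.2, -0.6]
finger_gap: 0.453
tcp [ 453.2 -163.5   83.2] toolx yaw 84.1 tooly yaw -5.9 q6 [-0.58 -0.01  2.08 -0.    1.06 -0.48] gap 0.453 t 69.475
F [-0.9 -0.2 -0.6]
tilt fix deg [ 0.58  0.34 -0.  ]
shift tool mm [ 1.1 -3.9  7.2]
turn about tool z (deg) -0.2 or 179.8
```

```bash
python3 -m jog '[[[0.6,0.3,0],[1,-3.8,7],0.55],[[0,0,0],[0,0,0],0.55],[[0,0,0],[0,0,0],1],[[0,0,0],[0,0,0],1],[[0,0,0],[0,0,0],1],[[0,0,0],[0,0,0],1],[[0,0,0],[0,0,0],1]]' 40
python3 - <<'E'
from h import *
plan([.6365,-.1798,.076],-5.65)
E
```

```text
t: 70.35
tcp_pos: [0.4487, -0.1622, 0.0763]
eef_rot: [0.742, 0.67, -0.001, -0.001]
force: [1.0, -0.2, -0.5]
finger_gap: 0.097
tcp [ 448.7 -162.2   76.3] toolx yaw 84.1 tooly yaw -5.9 q6 [-0.58  0.    2.08 -0.    1.06 -0.48] gap 0.097 t 70.35
F [ 1.  -0.2 -0.5]
tilt fix deg [-0.17  0.06  0.  ]
shift tool mm [  1.7 188.6  -0.2]
turn about tool z (deg) -0.2 or 179.8
```

```bash
python3 -m jog '[[[0,0,0],[0,6,0],1],[[0,0,0],[0,10,0],1],[[0,0,0],[0,13,0],1],[[0,0,0],[0,14,0],1],[[0,0,0],[0,14,0],1],[[0,0,0],[0,14,0],1],[[0,0,0],[0,14,0],1],[[0,0,0],[0,14,0],1],[[0,0,0],[0,14,0],1]]' 40
python3 - <<'E'
from h import *
plan([.640,-.1798,.076],-5.65)
E
```

```text
t: 71.47
tcp_pos: [0.5553, -0.1728, 0.0763]
eef_rot: [0.741, 0.671, -0.01, -0.012]
force: [-6.2, 0.9, 6.9]
finger_gap: 0.092
tcp [ 555.3 -172.8   76.3] toolx yaw 84.3 tooly yaw -5.7 q6 [-0.49  0.26  1.8  -0.01  1.12 -0.39] gap 0.092 t 71.475
F [-6.2  0.9  6.9]
tilt fix deg [-1.78 -0.05  0.  ]
shift tool mm [ 1.5 84.9 -2.3]
turn about tool z (deg) -0.1 or 179.9
```

```bash
python3 -m jog '[[[-0.8,0,0],[0,14,0],1],[[-0.5,0,0],[0,14,0],1],[[-0.5,0,0],[0,14,0],1],[[-0.3,0,0],[0,13,0],1],[[-0.3,0,0],[0,10,0],1],[[0,0,0],[0,7,0],1]]' 40
python3 - <<'E'
from h import *
plan([.640,-.1798,.076],-5.65)
E
```

```text
t: 72.22
tcp_pos: [0.6243, -0.1797, 0.0764]
eef_rot: [0.741, 0.671, -0.001, -0.003]
force: [-6.7, 0.2, 5.0]
finger_gap: 0.095
tcp [ 624.3 -179.7   76.4] toolx yaw 84.3 tooly yaw -5.7 q6 [-0.45  0.38  1.63  0.    1.13 -0.36] gap 0.095 t 72.225
F [-6.7  0.2  5. ]
tilt fix deg [-0.29 -0.12  0.  ]
shift tool mm [ 1.4 15.6  0.3]
turn about tool z (deg) -0.0 or 180.0
```

```bash
python3 -m jog '[[[0,0,0],[0,6,0],1],[[0,0,0],[0,6,0],1],[[0,0,0],[0,5,0],1],[[0,0,0],[0,5,0],1]]' 40
python3 -m jog '[[[0,0,0],[0,4,0],1],[[0,0,0],[0,4,0],1]]' 40
python3 -m jog '[[[0,0,0],[0,4,0],1],[[0,0,0],[0,4,0],1]]' 40
```

```text
t: 72.72
tcp_pos: [0.6394, -0.1811, 0.0762]
eef_rot: [0.741, 0.672, -0.008, -0.012]
force: [-31.0, 3.2, 21.5]
finger_gap: 0.092
t: 72.97
tcp_pos: [0.6388, -0.1811, 0.0763]
eef_rot: [0.74, 0.672, -0.016, -0.022]
force: [-19.2, 2.2, 12.9]
finger_gap: 0.093
t: 73.22
tcp_pos: [0.6384, -0.1809, 0.0762]
eef_rot: [0.74, 0.672, -0.024, -0.032]
force: [-19.2, 2.6, 13.8]
finger_gap: 0.091
```

The drawer is hard against its shut stop: TCP x = 639.4, about 199 mm from the out stop, at 31 N. I'll level, release, retreat and check.

```bash
python3 -m jog '[[[0,0,0],[0,0,0],1],[[0,0,0],[0,0,0],0.55],[[0,0,0],[0,0,0],0.55],[[0,0,0],[0,0,0],0.55],[[0,0,0],[0,0,0],0.55]]' 40
python3 - <<'E'
from h import *
plan(None)
show(cams.camera("wrist"),"k4")
E
```

```text
t: 73.85
tcp_pos: [0.6399, -0.1809, 0.0759]
eef_rot: [0.74, 0.672, -0.022, -0.03]
force: [-0.8, -0.1, 0.4]
finger_gap: 0.442
tcp [ 639.9 -180.9   75.9] toolx yaw 84.5 tooly yaw -5.5 q6 [-0.44  0.46  1.54 -0.02  1.22 -0.33] gap 0.442 t 73.85
F [-0.8 -0.1  0.4]
tilt fix deg [-4.29 -0.45  0.  ]
```

View pics/k4.png

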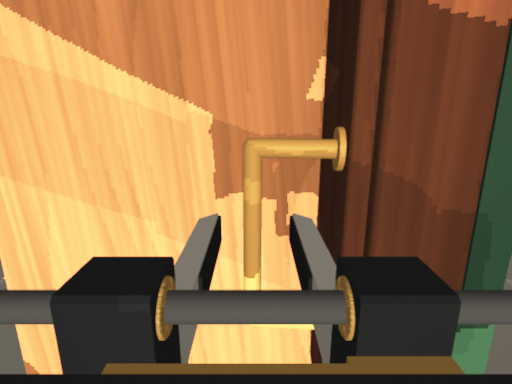

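The bar (column 252) is free between the open fingers. I'll lift off.

```bash
python3 -m jog '[[[0,0,0],[0,0,-15],0.55],[[0,0,0],[0,0,-30],0.55],[[-2,0,0],[0,0,-40],0.55],[[-2,0,0],[0,-20,-40],0.55],[[0,0,0],[-40,-40,-20],0.55],[[0,0,0],[-20,-30,0],0.55],[[0,0,0],[0,0,0],0.55]]' 40
python3 look.py k5
python3 - <<'E'
from h import *
im=cams.camera("scene"); show(im,"k5s"); show(im,"k5sz",(170,130,220,150),3.5)
im=cams.camera("top"); show(im,"k5t",(90,50,320,220),2.5)
E
```

```text
t: 74.78
tcp_pos: [0.5527, -0.2359, 0.2342]
eef_rot: [0.74, 0.673, 0.003, 0.001]
force: [0.5, 0.4, -0.9]
finger_gap: 0.453
tcp [ 552.7 -235.9  234.2] toolx yaw 84.6 tooly yaw -5.4 q6 [-0.59  0.11  1.66  0.01  1.37 -0.5 ] gap 0.453 t 74.775
F [ 0.5  0.4 -0.9]
tilt fix deg [ 0.34 -0.16  0.  ]
tcp proj [253.9 226.1]
```

View pics/k5f.png

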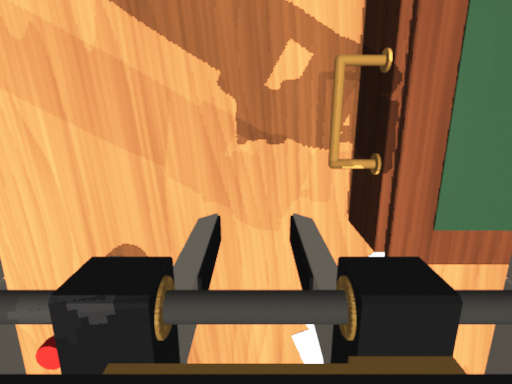

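View pics/k5t.png

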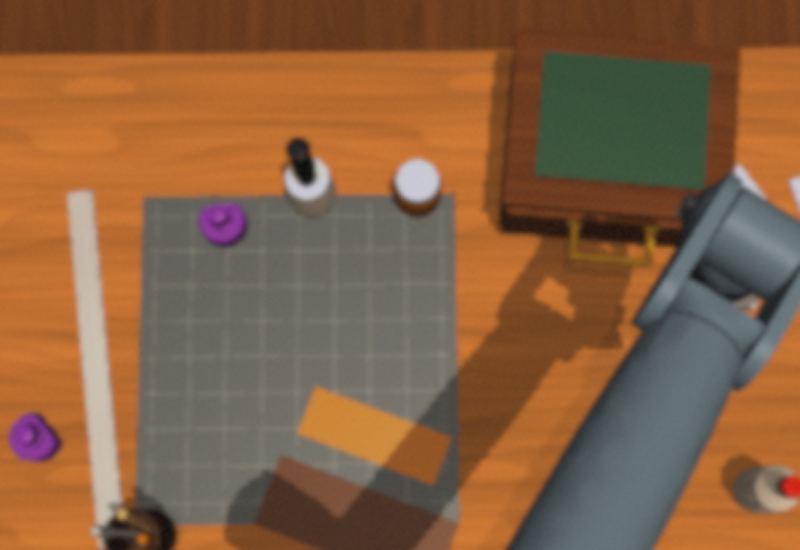

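View pics/k5s.png

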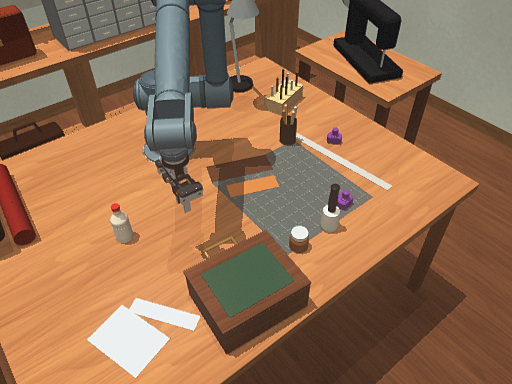

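The wrist view shows no gap between the drawer front and chest, and the bar runs (340,60)–(334,163). The mat is clear and the bystanders stand where they were. One last number before handing in.

Run:
```python
from h import *
from rig import finish_job
c=dict(intrinsics=cams.get_calibration("wrist")["intrinsics"],T=np.load("k5.npy"))
m=(onz(c,(340,60),.095)+onz(c,(334,163),.095))/2;print("handle",m, "out by vs stop-out", np.linalg.norm(m[:2]-[.441,-.1608]))
s=readout.observe(); print(s["t"],np.abs(s["qd"]).max(),s["force"].round(1))
print(finish_job())
```

```text
handle [ 0.64247805 -0.17984786  0.095     ] out by vs stop-out 0.202376444612453
74.925 0.02003180214048519 [-0.  -0.2 -0.5]
the job is handed in; nothing more can be done
None
```

I pulled the drawer out to its stop and set all six brown weights in the six recesses, flats to the front. I then pushed the drawer shut at roughly 0.1 m/s, let go of the handle and handed the job in at 74.9 s of 210 s.

**Checks that agreed:**
- **Seating:** five weights touched the recess floor at their pick height plus 22 mm, to within 0.3 mm. I pressed the knob of the first weight with closed fingers and felt contact at 90.1 mm, against 90 mm expected.
- **Drawer open:** a wrist view with the drawer still out showed all six flat to flat.
- **Drawer shut:** the arm met the end stop at about 31 N. The handle had moved about 199 mm by arm position and 202 mm by camera since the out stop, and no gap showed between drawer and chest.
- **Bystanders:** in the top and scene views the maul, jar, bottle, tool pot and purple look-alikes stood where they were, by eye rather than measurement. The arm was clear of everything.

**Checks that disagreed:**
- **First weight:** it stuck about 6 mm above its expected height while I still held it. A camera estimate after release put its knob top at 94 mm instead of 90 mm. The press on the knob settled that.
- **Drawer creep:** setting the weights down pushed the drawer inward by about 8 mm in all, to about 0.192 m out. I re-measured each recess before placing, and the 0.12 m limit was never near.

I could not check the weights again once the drawer was shut.

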